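# One round of the hand-exercise station

## Task

Go through one full round of the hand-exercise station, to check it before the afternoon visitors come: first draw the sprung gauge's grip out to the bold mark, hold it there for two seconds and let it back home. Then put the wooden pieces from the grey tray into the recesses of their own shape on the inset board, one after the other in the order of the recesses' dots (one dot first; leave the recess of a missing piece empty), pressing each fully home and flush before the next. With all of them flush, push the round counter fully down and let it up; then clear the board again, laying every piece flat in the tray, without knocking over the mug.

Things in the scene. Friction and masses are not known exactly. Their poses are not given: they have to be found in the camera images.
- board: Wooden inset board, 260 (x) x 236 (y) x 26 mm, fixed on the table, with four 20 mm deep recesses (cross, disc, oblong, square) 1.5 mm larger all round than their pieces. Sprung brass pads in the +x and -x walls grip a piece: merely laid in, it stays up to 10 mm proud; 5 to 10 N presses it home. One to four black dots beside each recess number it. Origin: centre of the underside; z up.
- recess_1 (a point): Centre of the floor of recess 1 (1 dot), for piece_1; 6 mm above the table, 20 mm below the board's top; at (-57, +57) mm in the board's x, y. Its axes are the board's; a seated piece's origin lies here, and the piece's x axis is along this x axis or any quarter turn from it.
- recess_2 (a point): Centre of the floor of recess 2 (2 dots), for piece_2; 6 mm above the table, 20 mm below the board's top; at (+57, +57) mm in the board's x, y. Its axes are the board's; a seated piece's origin lies here.
- recess_3 (a point): Centre of the floor of recess 3 (3 dots), for piece_3; 6 mm above the table, 20 mm below the board's top; at (+57, -57) mm in the board's x, y. Its axes are the board's; a seated piece's origin lies here, and the piece's x axis is along this x axis or against it.
- recess_4 (a point): Centre of the floor of recess 4 (4 dots), for piece_4; 6 mm above the table, 20 mm below the board's top; at (-57, -57) mm in the board's x, y. Its axes are the board's; a seated piece's origin lies here, and the piece's x axis is along this x axis or any quarter turn from it.
- piece_1: Loose piece of pale wood, 20 mm thick: plus-shaped cross with two equal arms 94 mm long and 34 mm wide, along its x and y. A square wooden grip block, 26 x 26 mm and 28 mm tall, stands at its centre (z 20 to 48 mm), sides parallel to the piece's x and y. Origin: centre of the underside, z up. The foot is chamfered 2 mm. About 90 g. It may be absent.
- piece_2: Loose piece of pale wood, 20 mm thick: round disc of 78 mm diameter. A square wooden grip block, 26 x 26 mm and 28 mm tall, stands at its centre (z 20 to 48 mm), sides parallel to the piece's x and y. Origin: centre of the underside, z up. The foot is chamfered 2 mm. About 90 g. It may be absent.
- piece_3: Loose piece of pale wood, 20 mm thick: oblong 96 mm long (x) by 44 mm wide (y). A square wooden grip block, 26 x 26 mm and 28 mm tall, stands at its centre (z 20 to 48 mm), sides parallel to the piece's x and y. Origin: centre of the underside, z up. The foot is chamfered 2 mm. About 90 g. It may be absent.
- piece_4: Loose piece of pale wood, 20 mm thick: square 70 x 70 mm, sides along x and y. A square wooden grip block, 26 x 26 mm and 28 mm tall, stands at its centre (z 20 to 48 mm), sides parallel to the piece's x and y. Origin: centre of the underside, z up. The foot is chamfered 2 mm. About 90 g. It may be absent.
- tray: Shallow grey plastic tray fixed on the table, 280 (x) x 290 (y) mm outside, rim 12 mm tall and 5 mm thick. The pieces start lying in it. Origin: centre of its underside; z up; inner floor at z = 5 mm.
- gauge: Sprung pull gauge fixed on the table: a plywood base plate 300 mm (x) by 80 mm (y), 8 mm thick, with a grey housing 120 x 56 mm, 58 mm tall, on its +x end (x from +30 to +150 mm). A steel blade with an upright black grip comes out of the housing towards -x. Origin: centre of the base plate's underside; z up.
- gauge_slide (a joint): How far the gauge's grip is drawn out towards the gauge's -x, in m: 0 home, 0.08 at the mark, 0.13 its stop. A spring draws it home with about 3 N at 0 and 9 N at the mark.
- gauge_grip (a point): Centre of the top of the black grip: an upright block 30 mm (gauge x) by 22 mm (gauge y), from 12 to 62 mm above the table, with a pale line round its middle. It moves with the slide; at home it is at x = -30 mm on the gauge, 45 mm clear of the housing. Nothing stands beside it.
- gauge_mark (a point): The mark: a bold black line across the base plate, ended by two 8 mm studs at y = +-37 mm. Point on the line's middle, on the plate's surface 8 mm above the table, x = -110 mm on the gauge. The grip is at the mark when its middle is over this line.
- counter (a joint): Travel of the round counter's push top, in m: 0 up, 0.008 fully down; springs up by itself. Fully down takes 5 N.
- counter_top (a point): Centre of the top of the counter: a round metal push top of 42 mm diameter, 24 mm above the table, in a dark round housing of 58 mm diameter fixed on the table.
- mug: White mug with handle, 80 mm diameter, 95 mm tall, a bystander. Origin: centre of the underside.

How it is judged (in metres and radians):
On the way, in this order (a step that is already met when the one before it is completed fails the run):
1. the gauge's grip is held at the mark (value of joint gauge_slide between 0.074 and 0.086 m), for 1.2 s.
2. the gauge's grip is back home (value of joint gauge_slide below 0.006 m), for 0.2 s.
3. the cross is flush in recess 1 (horizontal distance between piece_1 and recess_1 below 0.004 m and z of piece_1 in the frame of recess_1 between -0.004 and 0.0025 m and angle between piece_1's own z axis and vertical below 0.035 rad), for 0.2 s.
4. the disc is flush in recess 2 (horizontal distance between piece_2 and recess_2 below 0.004 m and z of piece_2 in the frame of recess_2 between -0.004 and 0.0025 m and angle between piece_2's own z axis and vertical below 0.035 rad), for 0.2 s.
5. the oblong is flush in recess 3 (horizontal distance between piece_3 and recess_3 below 0.004 m and z of piece_3 in the frame of recess_3 between -0.004 and 0.0025 m and angle between piece_3's own z axis and vertical below 0.035 rad), for 0.2 s.
6. the square is flush in recess 4 (horizontal distance between piece_4 and recess_4 below 0.004 m and z of piece_4 in the frame of recess_4 between -0.004 and 0.0025 m and angle between piece_4's own z axis and vertical below 0.035 rad), for 0.2 s.
7. the counter's top is pressed fully down while every piece is flush in its recess (all of step 3 and all of step 4 and all of step 5 and all of step 6 and value of joint counter above 0.0062 m), for 0.05 s.
At the end, for the whole second after the job is handed in: Every piece present lies flat inside the tray, at rest (centre within 115 mm in x and 120 mm in y of the tray's centre, underside within 3 mm of its floor, level within 0.06 rad); the gauge's grip is home (under 6 mm drawn out) and the counter's top is up (under 2 mm down) (x of piece_1 in the frame of tray between -0.115 and 0.115 m and y of piece_1 in the frame of tray between -0.12 and 0.12 m and z of each of piece_1, piece_2, piece_3, piece_4 in the frame of tray below 0.008 m and angle between each of piece_1, piece_2, piece_3, piece_4's own z axis and vertical below 0.06 rad and x of piece_2 in the frame of tray between -0.115 and 0.115 m and y of piece_2 in the frame of tray between -0.12 and 0.12 m and x of piece_3 in the frame of tray between -0.115 and 0.115 m and y of piece_3 in the frame of tray between -0.12 and 0.12 m and x of piece_4 in the frame of tray between -0.115 and 0.115 m and y of piece_4 in the frame of tray between -0.12 and 0.12 m and linear speed of each of piece_1, piece_2, piece_3, piece_4 below 0.02 m/s and value of joint gauge_slide below 0.006 m and value of joint counter below 0.002 m); the robot touches nothing.
It fails at once if the mug is knocked over (angle between mug's own z axis and vertical above 0.7 rad).
Of piece_1, piece_2, piece_3, piece_4 only 3 to 4 are there at a start; the rules pass over those that are not, and their reading is None.
At some moment in a run one of piece_1, piece_2, piece_3, piece_4 may be knocked a few centimetres aside while the robot is not near it.
Once in a run the grip may slacken for a moment while it holds something.
It also fails if it takes over 210 s, if anything falls off the work surface, if the arm or the gripper's body presses on something with over 40 N, if the wrist force passes 120 N, or if a joint passes its speed limit or range.

## Robot

A 6-joint arm with a two-finger parallel gripper is mounted at the origin on the work surface. World frame = base frame: x ahead of the robot, y to its left, z up, the work surface at z = 0. Lengths are in m, angles in degrees, forces in N, time in s.
With the tool pointing down it reaches from about 0.35 to 0.875 m from the base axis. Payload 4.2 kg.
Tool frame: the origin (TCP) lies midway between the tips of the shut fingers; the grasp point (between the pads) lies 19 mm behind it (hold_point_z is the z of the grasp point in the tool frame, in m); z points along the fingers, y is the direction in which the jaws open and shut (so a half turn about z gives the same grasp; the last joint's range is limited). The gripper opens to 87 mm and grips with 3 to 60 N. Pads are 19 mm wide; open, the fingers measure 117 mm over their backs; the gripper's body (75 mm by 190 mm) begins 51 mm behind the grasp point.
Start: joints at [-50.157, 22.042, 0.453, 0, -68.411, -14.817], TCP at [0.264, -0.566, 0.223] pointing down, gripper open.
Joint ranges: [-179.83, 179.83], [-69.29, 118.12], [-61.27, 80.66], [-181.25, 117.63], [-171.15, -9.14], [-177.46, 177.46]. Speed limits (degrees/s): [159.86, 159.86, 180, 180, 180, 180].

## Interface

Orientations are given as a 3x3 rotation matrix whose columns are the frame's x, y, z axes.
In Python, from station import * gives the robot as it stands. The module is installed in compiled form; this text tells all that it offers.
- The arm moves only by the tool jog_arm, never from a script. Its argument "moves" is a list of rows, each a list of 7 numbers: the closure, from -1 (fully open) to 1 (shut), then the shift along the tool's x, y, z in m, then the turn, a rotation vector about the tool's x, y, z in rad. In form: [[gripper, x, y, z, wx, wy, wz], ...]. A call has exactly 10 rows; each row is the pose to reach, as a shift and turn from the pose commanded when the call began, along the tool's axes at that moment; what a row does not reach only later rows make up. A row lasts 1/12 s, in which the tool goes at most 41.7 mm and 7.16 degrees, less where a joint would pass 70% of its speed; a pose out of reach is approached as far as the arm can. A call with a gripper value outside its range is refused whole. The fingers move at their own pace and stop on an object; the grip force is fixed at half the most. Time passes only in rows, so rows that repeat a pose let the fingers close, or fill a call up. It gives the time, the measured TCP pose, the force and the opening at its end, in the units of the state.
- sense(): the state, without advancing time (a new reading comes with each control period).
- capture(name): name is "side" or "top"; returns a dict with "frame" (384x512x3 uint8, red, green, blue), "fov_y" (degrees; the focal length in pixels is half the picture's height over the tangent of half this angle, whatever the lens; pixels are square), "cx", "cy" (the principal point, pixels), "k1" (the pictures are not rectified: a ray, as slopes to the right and down, at radius r is drawn at 1 + k1 r^2 times it, then the intrinsics apply), "world_from_camera" (4x4, takes a point from camera to world coordinates). Camera axes: x right, y down, z forward; pixel columns grow to the right and rows downward; lengths in m; the calibration is good to about 2 mm. A picture is of the moment at which its call begins. There is no depth.
- finish_job(): hands the job in, once; it reports no verdict.
The state is a dict: "time_s": time; "joints": joint angles; "joint_velocities": joint speeds; "effort": joint torques, N m; "tcp_pos": TCP position; "ee_rot": TCP orientation; "wrist_force": force on the tool from outside, world axes, zero at the start; "moment": the same for the moment, N m; "gripper_width": opening from 0.0 (shut) to 1.0 (fully open).
Only numpy, scipy, OpenCV 4.12 (cv2) and the standard library are available. Lean on these libraries where they do the work, as an engineer would, in place of code of your own. Each camera call takes 0.05 s, during which the arm holds its last target.

## Working session

There is one attempt and no reset: what is moved stays moved. The work goes in short steps, Python scripts to look and compute and a tool call to move; the robot and the scene stay as the last step left them, time stands still between calls to the robot, and variables do not carry over. Pictures are saved under pics/ and viewed, and the job is handed in when it is done.

Besides the shell and the picture viewer there is one more tool, called after "Call:" by a JSON object that holds its "api" and its "payload". jog_arm: Moves the arm, as the interface text tells. Its arguments: {"type":"object","properties":{"moves":{"type":"array"}},"required":["moves"]}

```bash
mkdir -p pics
python3 - <<'E'
from station import *
import cv2
s=sense();print(s)
for n in("side","top"):
    c=capture(n);cv2.imwrite(f"pics/{n}0.png",cv2.cvtColor(c["frame"],cv2.COLOR_RGB2BGR))
    print(n,c["fov_y"],c["cx"],c["cy"],c["k1"],c["world_from_camera"])
E
```

```text
{'time_s': 0.0, 'joints': array([-5.01561084e+01,  2.20895568e+01,  3.80164637e-01, -2.85646856e-02,
       -6.84104021e+01, -1.48175633e+01]), 'joint_velocities': array([ 0.10115104, -0.00351185, -0.03529795,  0.0031462 , -0.09222533,
        0.02491761]), 'effort': array([ 7.49117316e-04, -3.90667534e+01,  1.87409449e+01,  4.22008216e+00,
        1.09063962e-02, -1.91254526e-04]), 'tcp_pos': array([ 0.26417062, -0.56576767,  0.22147601]), 'ee_rot': array([[-9.06191241e-01, -4.22866961e-01, -9.83619716e-04],
       [-4.22868096e-01,  9.06189249e-01,  1.90228078e-03],
       [ 8.69339197e-05,  2.13977158e-03, -9.99997707e-01]]), 'wrist_force': array([0.06387138, 0.49297919, 0.55097148]), 'moment': array([-0.00369038,  0.02018388,  0.02462282]), 'gripper_width': 1.0026685989930568}
side 49.36165870544773 257.2795412507016 186.08594096304873 -0.003081148331344675 [[-0.9762186  -0.15537952  0.15117689  0.39216161]
 [-0.21643408  0.65868596 -0.72061717  0.80216607]
 [ 0.01239105 -0.73619971 -0.67665091  0.81612477]
 [ 0.          0.          0.          1.        ]]
top 57.472223594052274 257.00051302903114 192.1321786806356 -0.0027852385086435012 [[ 0.02715623 -0.98374938  0.17748155  0.39975972]
 [-0.99955757 -0.02887774 -0.00712325  0.03845807]
 [ 0.01213276 -0.17720959 -0.98409835  0.95433952]
 [ 0.          0.          0.          1.        ]]
```

View pics/side0.png

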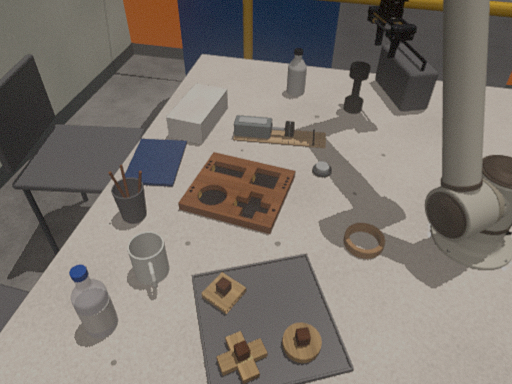

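View pics/top0.png

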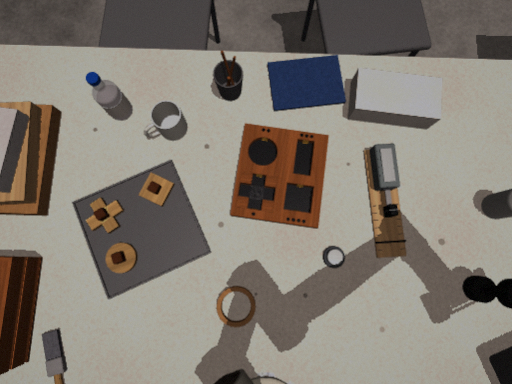

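The pictures show the square (side ≈222,290), cross (≈242,355) and disc (≈302,342) in the tray. There is no oblong. The gauge is top right at (390,205), the counter at (333,257) and the mug at (165,120) in the top view. Next I'll measure.

```bash
cat > h.py <<'E'
from station import *
import cv2, numpy as np
class Cam:
    def __init__(s,n):
        c=capture(n);s.f=c["frame"];s.h=s.f.shape[0];s.F=s.h/2/np.tan(np.radians(c["fov_y"]/2))
        s.cx,s.cy,s.k=c["cx"],c["cy"],c["k1"];s.T=np.array(c["world_from_camera"])
    def ray(s,p):
        p=np.atleast_2d(np.array(p,float));d=np.c_[(p[:,0]-s.cx)/s.F,(p[:,1]-s.cy)/s.F]
        u=d.copy()
        for _ in range(10): u=d/(1+s.k*(u**2).sum(1,keepdims=True))
        return np.c_[u,np.ones(len(u))]@s.T[:3,:3].T
    def plane(s,p,z):
        d=s.ray(p);o=s.T[:3,3];return (o+d*((z-o[2])/d[:,2])[:,None])[:,:2]
    def proj(s,P):
        P=np.atleast_2d(P);q=(P-s.T[:3,3])@s.T[:3,:3];u=q[:,:2]/q[:,2:];u=u*(1+s.k*(u**2).sum(1,keepdims=True))
        return u*s.F+[s.cx,s.cy]
    def save(s,name,box=None,k=1):
        im=cv2.cvtColor(s.f,cv2.COLOR_RGB2BGR)
        if box: x0,y0,x1,y1=box;im=im[y0:y1,x0:x1]
        cv2.imwrite("pics/"+name,cv2.resize(im,None,fx=k,fy=k,interpolation=cv2.INTER_CUBIC))
E
python3 - <<'E'
from h import *
t=Cam("top")
t.save("t_board.png",(220,115,340,275),3.7)
t.save("t_tray.png",(65,155,215,305),3.9)
t.save("t_gauge.png",(350,135,420,265),4.5)
E
```

```text
(no output)
```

View pics/t_board.png

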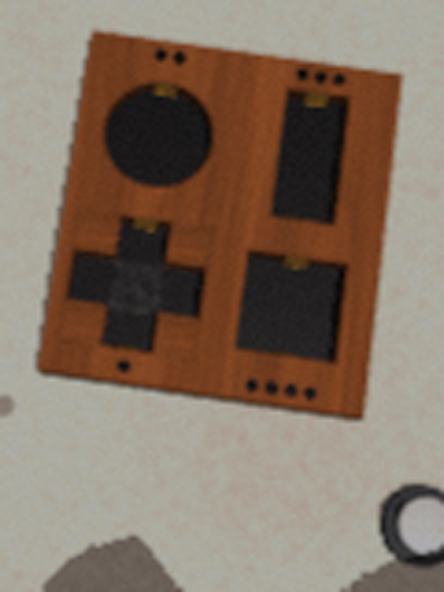

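View pics/t_tray.png

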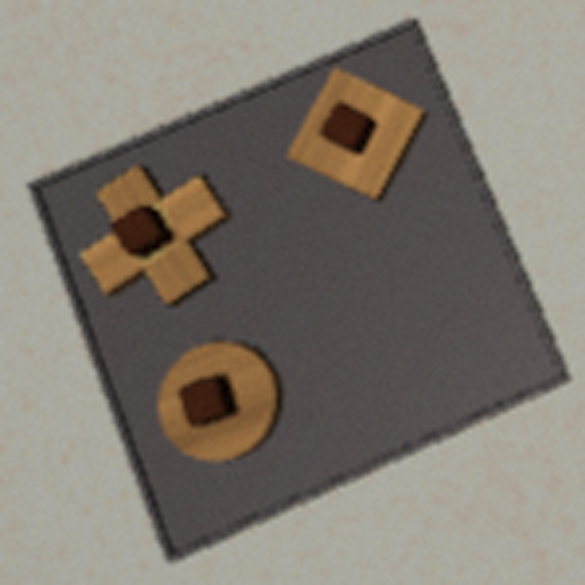

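View pics/t_gauge.png

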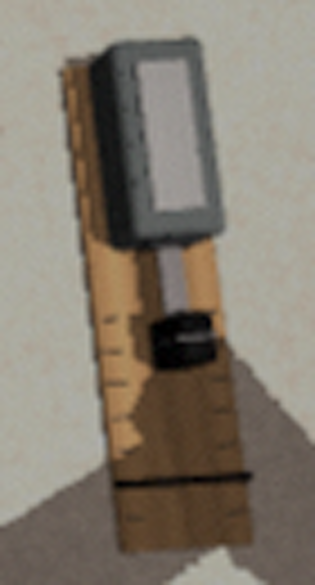

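```bash
cat >> h.py <<'E'
def mask(f,lo,hi):
    m=cv2.inRange(cv2.cvtColor(f,cv2.COLOR_RGB2HSV),np.array(lo,np.uint8),np.array(hi,np.uint8));return m
def cnts(m,amin):
    c,_=cv2.findContours(m,cv2.RETR_EXTERNAL,cv2.CHAIN_APPROX_NONE)
    return [a for a in c if cv2.contourArea(a)>amin]
def rect(P):
    r=cv2.minAreaRect((P*1000).astype(np.float32));return np.round(r[0],1),np.round(r[1],1),round(r[2],1)
E
python3 - <<'E'
from h import *
t=Cam("top")
hsv=cv2.cvtColor(t.f,cv2.COLOR_RGB2HSV)
for n,(x,y) in dict(board=(285,180),dark=(262,152),wood=(165,192),wood2=(112,262),woodside=(137,262),block=(154,187),tray=(150,230),table=(220,260),gp=(385,235),gplit=(378,215),grip=(390,208)).items(): print(n,hsv[y,x])
m=mask(t.f,(3,120,60),(14,255,255))
for c in cnts(m,3000):
    p=c[:,0,:]; 
    if not(220<p[:,0].mean()<340): continue
    print("board",rect(t.plane(p,.026)))
hull=cv2.convexHull(max(cnts(m,3000),key=cv2.contourArea))
bm=np.zeros(m.shape,np.uint8);cv2.fillPoly(bm,[hull],255)
bm=cv2.erode(bm,np.ones((5,5)))
d=cv2.bitwise_and(bm,cv2.inRange(hsv[...,2],0,75))
gold=mask(t.f,(15,60,40),(35,255,255));d2=cv2.bitwise_and(bm,cv2.bitwise_or(d,gold))
for c in cnts(d2,100):
    P=t.plane(c[:,0],.026);M=cv2.moments((P*1000).astype(np.float32));print(len(c),M['m10']/M['m00'],M['m01']/M['m00'],rect(P))
for c in cnts(mask(t.f,(5,60,85),(28,255,255)),150):
    P=t.plane(c[:,0],.025);print("wood",c[:,0].mean(0),rect(P), cv2.contourArea((P*1000).astype(np.float32)))
E
```

```text
board [ 11 189 123]
dark [170  33  23]
wood [ 15 145 155]
wood2 [ 15 150 114]
woodside [ 0 23 76]
block [  8 189  62]
tray [12 16 80]
table [ 30  12 173]
gp [ 14 127  90]
gplit [ 16 119 170]
grip [162  91  14]
board (array([619.1, -29.2]), array([235. , 260.2]), 83.3)
102 556.3129018967777 -80.01101017269255 (array([556.2, -79.9]), array([72.4, 73.1]), 82.9)
131 569.5746425137773 33.22933718840011 (array([569.6,  33.5]), array([91.7, 91.5]), 38.4)
98 669.1656185278135 -93.31992139223571 (array([669.5, -93.4]), array([47. , 98.8]), 83.1)
80 682.8728640405027 19.98318030847893 (array([682.9,  19.7]), array([74.3, 79.9]), 1.8)
wood [224.42574257 303.94059406] (array([272.3, 105.2]), array([48.4, 90.6]), 75.6) 1131.388833436824
wood [  2.8452381 294.1547619] (array([282.7, 663.9]), array([195.4,  28.1]), 8.8) 2704.1088535166346
wood [119.98809524 257.54761905] (array([384.6, 382.9]), array([77.3, 75.7]), 48.5) 4695.324190080166
wood [103.24666667 214.42      ] (array([494.6, 436.9]), array([90.2, 89.6]), 82.4) 4027.5273569612764
wood [155.28571429 188.62637363] (array([569.5, 305.4]), array([72.3, 73. ]), 65.8) 4927.251718098298
wood [373.61 196.47] (array([ 573.1, -283.1]), array([251.6,  36.6]), 8.0) 5025.141638400964
wood [280.01416431 175.45325779] (array([619.4, -29.5]), array([240., 263.]), 83.2) 61335.942584547556
wood [ 19.36082474 166.63402062] (array([637.4, 694.1]), array([226. ,  65.1]), 4.5) 5378.450845496729
wood [ 34.95723684 166.43421053] (array([646.9, 663.5]), array([100.1, 308.4]), 89.8) 6979.775209995918
wood [ 17.         106.25316456] (array([784.3, 716.1]), array([47.4, 86.5]), 1.0) 1911.7822652123868
```

Run:
```python
from h import *
t=Cam("top");s=Cam("side")
s.save("s_gauge.png",(220,100,345,190),6)
s.save("s_tray.png",(185,255,350,384),4.5)
p=lambda x,y:(350+x/4.5,135+y/4.5)
print(t.plane([p(113,485),p(252,475),p(118,550),p(252,547),p(63,62)],.008))
print("grip top",t.plane([p(158,312),p(214,312),p(155,345),p(216,345)],.062))
print("counter",t.plane([(334,257)],.024),"mug top",t.plane([(168,116)],.095))
hsv=cv2.cvtColor(t.f,cv2.COLOR_RGB2HSV)
for nm,cm in(("t",t),("s",s)):
  for c in cnts(mask(cm.f,(0,110,20),(14,255,75)),30): print(nm,cv2.boundingRect(c),cv2.contourArea(c))
# tray
m=cv2.inRange(hsv,(0,0,55),(179,60,100));m[:,:60]=0;m[:, 230:]=0;m[310:]=0;m[:150]=0
m=cv2.morphologyEx(m,cv2.MORPH_OPEN,np.ones((3,3)))
c=max(cnts(m,500),key=cv2.contourArea);print("tray",rect(t.plane(c[:,0],.012)))
```

```text
[[ 0.44145715 -0.28955882]
 [ 0.44967662 -0.37336123]
 [ 0.40330477 -0.29129466]
 [ 0.40719523 -0.37131418]
 [ 0.7034912  -0.26670661]]
grip top [[ 0.53836738 -0.3000335 ]
 [ 0.5393007  -0.33238911]
 [ 0.51921286 -0.29758504]
 [ 0.52021504 -0.33269669]]
counter [[ 0.40083897 -0.17463716]] mug top [[0.74808634 0.26790098]]
t (225, 289, 30, 37) 157.5
t (0, 257, 42, 117) 3157.0
t (111, 251, 15, 13) 94.5
t (94, 208, 15, 12) 96.5
t (148, 182, 13, 12) 84.5
t (27, 106, 34, 109) 834.0
t (22, 103, 19, 100) 598.0
t (222, 53, 13, 33) 98.0
tray (array([468.2, 338.7]), array([277.8, 283.4]), 26.1)
```

View pics/s_gauge.png

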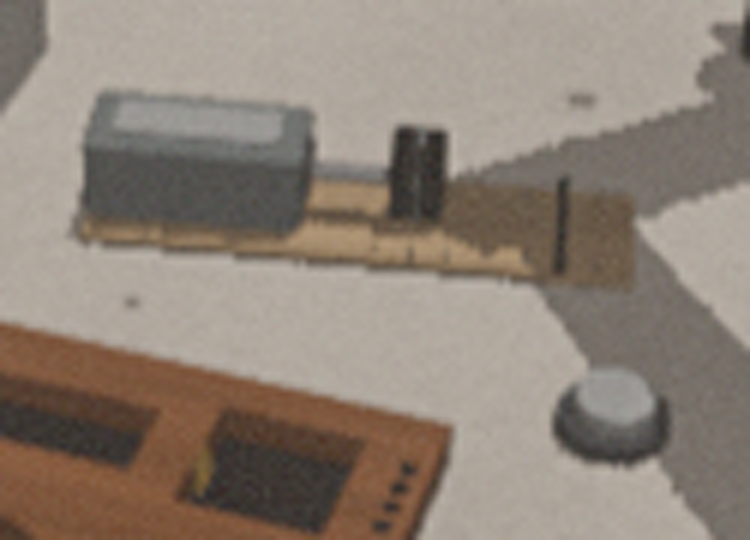

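View pics/s_tray.png

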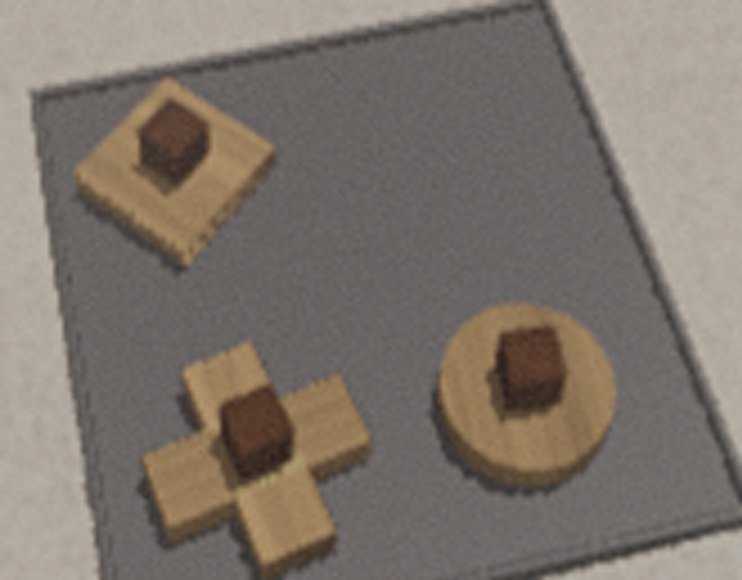

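```bash
cat >> h.py <<'E'
from scipy.spatial.transform import Rotation as Ro
def go(x,y,z,yaw):
    s=sense();R=np.array(s["ee_rot"]);p=np.array(s["tcp_pos"])
    a=np.radians(yaw);c,n=np.cos(a),np.sin(a)
    T=np.array([[c,n,0],[n,-c,0],[0,0,-1.]])
    d=R.T@(np.array([x,y,z])-p);w=Ro.from_matrix(R.T@T).as_rotvec()
    print("shift",np.round(d,4),"rot",np.round(w,3),"dist",round(np.linalg.norm(d),3))
def st():
    s=sense();R=s["ee_rot"];print("t",round(s["time_s"],2),"tcp",np.round(s["tcp_pos"],4),"yaw",round(np.degrees(np.arctan2(R[1][0],R[0][0])),2),"zax",np.round(np.array(R)[:,2],3),"F",np.round(s["wrist_force"],1),"w",round(s["gripper_width"]*87,1),"j",np.round(s["joints"],0))
E
python3 - <<'E'
from h import *
s=Cam("side");t=Cam("top")
print(s.proj([[.526,-.322,.062]]),s.plane([(289.7,122.2)],.062))
go(.526,-.322,.12,184.8)
E
```

```text
[[289.47300788 121.86545841]] [[ 0.52498452 -0.32028742]]
shift [-0.3404  0.1106  0.1024] rot [ 0.    -0.     0.353] dist 0.372
```

Run:
```python
from h import *
s=Cam("side");t=Cam("top")
print("dumbbell base",s.plane([(352,107)],0),"case",s.plane([(408,105),(430,95),(378,80)],0),"bottle",s.plane([(296,93)],0),"dumb top(z.13)",s.plane([(360,70)],.13))
```

```text
dumbbell base [[ 0.32988772 -0.56363762]] case [[ 0.12846383 -0.62680732]
 [ 0.04271216 -0.72148215]
 [ 0.23844369 -0.79381336]] bottle [[ 0.54425376 -0.6139589 ]] dumb top(z.13) [[ 0.32523399 -0.59789782]]
```

Call:
{"api": "jog_arm", "payload": {"moves": [[-1, -0.03, 0.03, -0.03, 0, 0, 0], [-1, -0.07, 0.05, -0.03, 0, 0, 0.05], [-1, -0.11, 0.06, -0.03, 0, 0, 0.1], [-1, -0.15, 0.07, -0.02, 0, 0, 0.15], [-1, -0.19, 0.08, -0.01, 0, 0, 0.2], [-1, -0.23, 0.09, 0, 0, 0, 0.25], [-1, -0.27, 0.1, 0.02, 0, 0, 0.3], [-1, -0.3, 0.105, 0.04, 0, 0, 0.353], [-1, -0.33, 0.11, 0.06, 0, 0, 0.353], [-1, -0.34, 0.1106, 0.08, 0, 0, 0.353]]}}

```text
time_s: 1.33
tcp_pos: [0.5293, -0.3198, 0.1422]
ee_rot: [[-0.996, -0.087, 0.003], [-0.087, 0.996, -0.001], [-0.003, -0.001, -1.0]]
wrist_force: [-1.0, 0.1, -0.3]
gripper_width: 1.002
```

Run:
```python
from h import *
st();go(.526,-.322,.025,184.8)
s=Cam("side");s.save("s1.png",(180,50,400,250),3.5)
```

```text
t 1.33 tcp [ 0.5293 -0.3198  0.1422] yaw -174.99 zax [ 0.003 -0.001 -1.   ] F [-1.   0.1 -0.3] w 87.2 j [-16.  25.  -7.   0. -58. -69.]
shift [ 0.0037 -0.0018  0.1171] rot [-0.001  0.003  0.004] dist 0.117
```

View pics/s1.png

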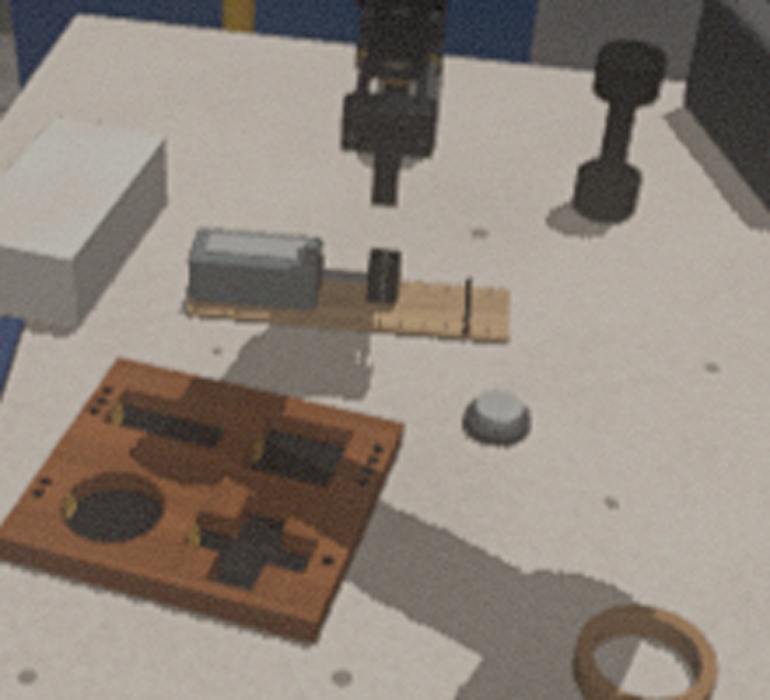

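The open fingers are straight above the black grip (fingers at zoomed ~385,190, grip at ~385,275). Next: descend and close.

Call:
{"api": "jog_arm", "payload": {"moves": [[-1, 0.004, -0.002, 0.03, 0, 0.003, 0.004], [-1, 0.004, -0.002, 0.06, 0, 0.003, 0.004], [-1, 0.004, -0.002, 0.09, 0, 0.003, 0.004], [-1, 0.004, -0.002, 0.11, 0, 0.003, 0.004], [-1, 0.004, -0.002, 0.117, 0, 0.003, 0.004], [-1, 0.004, -0.002, 0.117, 0, 0.003, 0.004], [1, 0.004, -0.002, 0.117, 0, 0.003, 0.004], [1, 0.004, -0.002, 0.117, 0, 0.003, 0.004], [1, 0.004, -0.002, 0.117, 0, 0.003, 0.004], [1, 0.004, -0.002, 0.117, 0, 0.003, 0.004]]}}

```text
time_s: 2.22
tcp_pos: [0.5227, -0.3249, 0.0272]
ee_rot: [[-0.997, -0.08, -0.0], [-0.08, 0.997, -0.001], [0.0, -0.001, -1.0]]
wrist_force: [-0.1, -1.3, -0.0]
gripper_width: 0.778
```

Call:
{"api": "jog_arm", "payload": {"moves": [[1, 0, 0, 0, 0, 0, 0], [1, 0, 0, 0, 0, 0, 0], [1, 0, 0, 0, 0, 0, 0], [1, 0, 0, 0, 0, 0, 0], [1, 0, 0, 0, 0, 0, 0], [1, 0, 0, 0, 0, 0, 0], [1, 0, 0, 0, 0, 0, 0], [1, 0, 0, 0, 0, 0, 0], [1, 0, 0, 0, 0, 0, 0], [1, 0, 0, 0, 0, 0, 0]]}}

```text
time_s: 3.05
tcp_pos: [0.5214, -0.3203, 0.0254]
ee_rot: [[-0.997, -0.08, -0.005], [-0.08, 0.997, 0.005], [0.005, 0.005, -1.0]]
wrist_force: [0.5, 16.7, 6.7]
gripper_width: 0.252
```

Run:
```python
from h import *
st()
```

```text
t 3.05 tcp [ 0.5214 -0.3203  0.0254] yaw -175.41 zax [-0.005  0.005 -1.   ] F [ 0.5 16.7  6.7] w 21.9 j [-17.  32. -14.  -0. -44. -69.]
```

Call:
{"api": "jog_arm", "payload": {"moves": [[1, 0.008, 0.004, 0, 0, 0, 0], [1, 0.016, 0.004, 0, 0, 0, 0], [1, 0.024, 0.004, 0, 0, 0, 0], [1, 0.034, 0.004, 0, 0, 0, 0], [1, 0.044, 0.004, 0, 0, 0, 0], [1, 0.054, 0.004, 0, 0, 0, 0], [1, 0.064, 0.004, 0, 0, 0, 0], [1, 0.073, 0.004, 0, 0, 0, 0], [1, 0.08, 0.004, 0, 0, 0, 0], [1, 0.082, 0.004, 0, 0, 0, 0]]}}

```text
time_s: 3.88
tcp_pos: [0.4414, -0.3272, 0.0255]
ee_rot: [[-0.997, -0.079, 0.002], [-0.079, 0.997, -0.001], [-0.002, -0.001, -1.0]]
wrist_force: [9.8, 3.1, -8.6]
gripper_width: 0.252
```

Run:
```python
from h import *
st()
p=np.array(sense()["tcp_pos"]);print(np.linalg.norm(p[:2]-[.5214,-.3203]))
s=Cam("side");s.save("s2.png",(220,80,380,200),4.5)
```

```text
t 3.88 tcp [ 0.4414 -0.3272  0.0255] yaw -175.44 zax [ 0.002 -0.001 -1.   ] F [ 9.8  3.1 -8.6] w 21.9 j [-20.  28. -24.   0. -39. -66.]
0.08032784156090285
```

View pics/s2.png

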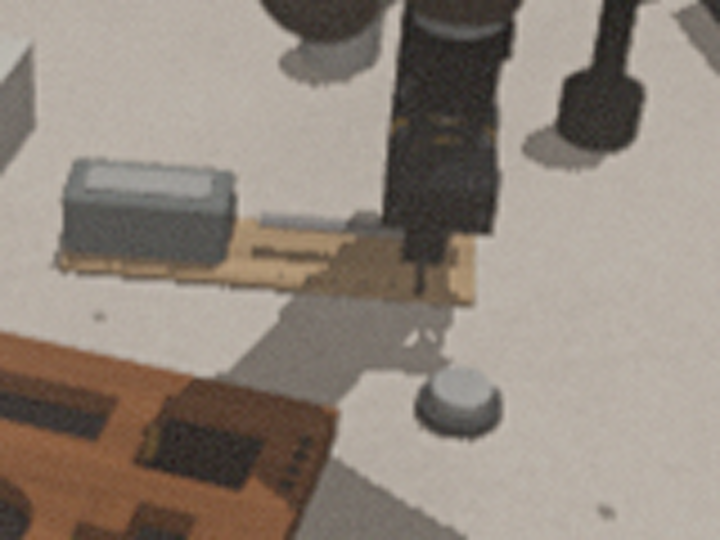

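The grip is at the mark: the line shows at zoomed x≈420 and the grip is centred at ≈425, with 80 mm drawn out and about 9 N. Now I hold it there.

Call:
{"api": "jog_arm", "payload": {"moves": [[1, 0, 0, 0, 0, 0, 0], [1, 0, 0, 0, 0, 0, 0], [1, 0, 0, 0, 0, 0, 0], [1, 0, 0, 0, 0, 0, 0], [1, 0, 0, 0, 0, 0, 0], [1, 0, 0, 0, 0, 0, 0], [1, 0, 0, 0, 0, 0, 0], [1, 0, 0, 0, 0, 0, 0], [1, 0, 0, 0, 0, 0, 0], [1, 0, 0, 0, 0, 0, 0]]}}

```text
time_s: 4.77
tcp_pos: [0.4389, -0.3271, 0.0258]
ee_rot: [[-0.997, -0.079, -0.005], [-0.079, 0.997, 0.0], [0.005, 0.001, -1.0]]
wrist_force: [0.6, 0.0, -0.1]
gripper_width: 0.102
```

Call:
{"api": "jog_arm", "payload": {"moves": [[1, 0, 0, 0, 0, 0, 0], [1, 0, 0, 0, 0, 0, 0], [1, 0, 0, 0, 0, 0, 0], [1, 0, 0, 0, 0, 0, 0], [1, 0, 0, 0, 0, 0, 0], [1, 0, 0, 0, 0, 0, 0], [1, 0, 0, 0, 0, 0, 0], [1, 0, 0, 0, 0, 0, 0], [1, 0, 0, 0, 0, 0, 0], [1, 0, 0, 0, 0, 0, 0]]}}

```text
time_s: 5.6
tcp_pos: [0.4398, -0.3271, 0.0258]
ee_rot: [[-0.997, -0.08, -0.003], [-0.08, 0.997, -0.0], [0.003, 0.0, -1.0]]
wrist_force: [-0.1, -0.2, -0.2]
gripper_width: 0.005
```

Call:
{"api": "jog_arm", "payload": {"moves": [[1, 0, 0, 0, 0, 0, 0], [1, 0, 0, 0, 0, 0, 0], [1, 0, 0, 0, 0, 0, 0], [1, 0, 0, 0, 0, 0, 0], [1, 0, 0, 0, 0, 0, 0], [1, 0, 0, 0, 0, 0, 0], [1, 0, 0, 0, 0, 0, 0], [1, 0, 0, 0, 0, 0, 0], [1, 0, 0, 0, 0, 0, 0], [1, 0, 0, 0, 0, 0, 0]]}}

```text
time_s: 6.43
tcp_pos: [0.4398, -0.3271, 0.0258]
ee_rot: [[-0.997, -0.08, -0.003], [-0.08, 0.997, -0.0], [0.003, -0.0, -1.0]]
wrist_force: [0.1, 0.4, 0.9]
gripper_width: 0.007
```

Run:
```python
from h import *
st()
s=Cam("side");s.save("s3.png",(220,80,380,200),4.5)
```

```text
t 6.43 tcp [ 0.4398 -0.3271  0.0258] yaw -175.43 zax [-0.003 -0.    -1.   ] F [0.1 0.4 0.9] w 0.6 j [-20.  28. -24.   0. -39. -66.]
```

View pics/s3.png

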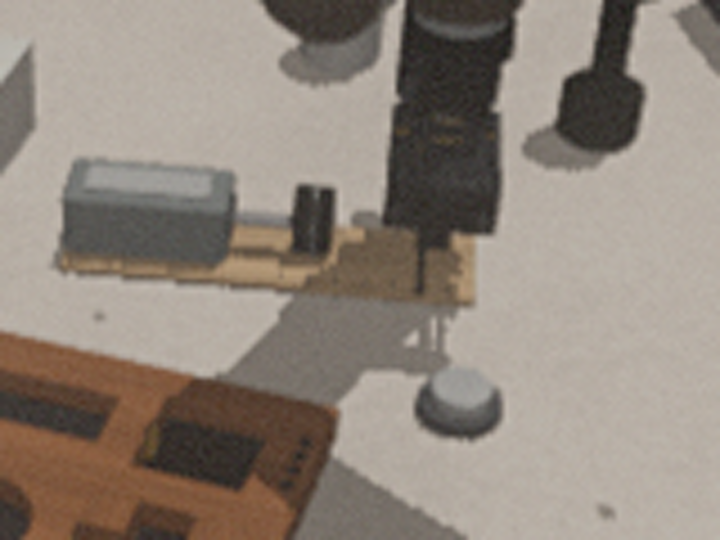

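The grip slackened as the task warned, and the gauge snapped home (grip at zoomed ≈313,215, fingers empty). Redoing the pull from the start.

Call:
{"api": "jog_arm", "payload": {"moves": [[1, 0, 0, -0.04, 0, 0, 0], [-1, 0, 0, -0.07, 0, 0, 0], [-1, -0.03, 0, -0.07, 0, 0, 0], [-1, -0.06, 0, -0.07, 0, 0, 0], [-1, -0.085, 0, -0.07, 0, 0, 0], [-1, -0.085, 0, -0.07, 0, 0, 0], [-1, -0.085, 0, -0.07, 0, 0, 0], [-1, -0.085, 0, -0.07, 0, 0, 0], [-1, -0.085, 0, -0.07, 0, 0, 0], [-1, -0.085, 0, -0.07, 0, 0, 0]]}}

```text
time_s: 7.32
tcp_pos: [0.5237, -0.3204, 0.0955]
ee_rot: [[-0.997, -0.079, -0.004], [-0.079, 0.997, 0.0], [0.004, 0.0, -1.0]]
wrist_force: [-0.1, -0.3, 0.3]
gripper_width: 0.599
```

Run:
```python
from h import *
st();go(.524,-.3203,.0254,184.7)
```

```text
t 7.32 tcp [ 0.5237 -0.3204  0.0955] yaw -175.47 zax [-0.004  0.    -1.   ] F [-0.1 -0.3  0.3] w 52.1 j [-16.  28. -10.   0. -52. -69.]
shift [-0.0005  0.0001  0.0701] rot [ 0.    -0.004 -0.003] dist 0.07
```

Call:
{"api": "jog_arm", "payload": {"moves": [[-1, 0, 0, 0, 0, 0, 0], [-1, 0, 0, 0, 0, 0, 0], [-1, 0, 0, 0.02, 0, 0, 0], [-1, 0, 0, 0.05, 0, 0, 0], [-1, 0, 0, 0.07, 0, 0, 0], [-1, 0, 0, 0.07, 0, 0, 0], [1, 0, 0, 0.07, 0, 0, 0], [1, 0, 0, 0.07, 0, 0, 0], [1, 0, 0, 0.07, 0, 0, 0], [1, 0, 0, 0.07, 0, 0, 0]]}}

```text
time_s: 8.15
tcp_pos: [0.5256, -0.3207, 0.0273]
ee_rot: [[-0.997, -0.08, 0.0], [-0.08, 0.997, -0.001], [0.0, -0.001, -1.0]]
wrist_force: [-0.8, 0.2, 0.2]
gripper_width: 0.78
```

Call:
{"api": "jog_arm", "payload": {"moves": [[1, 0, 0, 0, 0, 0, 0], [1, 0, 0, 0, 0, 0, 0], [1, 0, 0, 0, 0, 0, 0], [1, 0, 0, 0, 0, 0, 0], [1, 0, 0, 0, 0, 0, 0], [1, 0, 0, 0, 0, 0, 0], [1, 0, 0, 0, 0, 0, 0], [1, 0, 0, 0, 0, 0, 0], [1, 0, 0, 0, 0, 0, 0], [1, 0, 0, 0, 0, 0, 0]]}}

```text
time_s: 8.98
tcp_pos: [0.5245, -0.3198, 0.0255]
ee_rot: [[-0.997, -0.08, -0.003], [-0.08, 0.997, 0.0], [0.003, 0.001, -1.0]]
wrist_force: [-1.0, 3.9, 0.6]
gripper_width: 0.249
```

Run:
```python
from h import *
st()
```

```text
t 8.98 tcp [ 0.5245 -0.3198  0.0255] yaw -175.41 zax [-0.003  0.    -1.   ] F [-1.   3.9  0.6] w 21.7 j [-16.  32. -14.   0. -44. -69.]
```

Call:
{"api": "jog_arm", "payload": {"moves": [[1, 0.008, 0.001, 0, 0, 0, 0], [1, 0.016, 0.001, 0, 0, 0, 0], [1, 0.024, 0.001, 0, 0, 0, 0], [1, 0.034, 0.001, 0, 0, 0, 0], [1, 0.044, 0.001, 0, 0, 0, 0], [1, 0.054, 0.001, 0, 0, 0, 0], [1, 0.064, 0.001, 0, 0, 0, 0], [1, 0.073, 0.001, 0, 0, 0, 0], [1, 0.08, 0.001, 0, 0, 0, 0], [1, 0.082, 0.001, 0, 0, 0, 0]]}}

```text
time_s: 9.82
tcp_pos: [0.4443, -0.3269, 0.0256]
ee_rot: [[-0.997, -0.079, 0.003], [-0.079, 0.997, -0.002], [-0.003, -0.003, -1.0]]
wrist_force: [9.6, -1.5, -11.6]
gripper_width: 0.251
```

Call:
{"api": "jog_arm", "payload": {"moves": [[1, 0, 0, 0, 0, 0, 0], [1, 0, 0, 0, 0, 0, 0], [1, 0, 0, 0, 0, 0, 0], [1, 0, 0, 0, 0, 0, 0], [1, 0, 0, 0, 0, 0, 0], [1, 0, 0, 0, 0, 0, 0], [1, 0, 0, 0, 0, 0, 0], [1, 0, 0, 0, 0, 0, 0], [1, 0, 0, 0, 0, 0, 0], [1, 0, 0, 0, 0, 0, 0]]}}

```text
time_s: 10.65
tcp_pos: [0.4454, -0.3268, 0.0255]
ee_rot: [[-0.997, -0.08, 0.004], [-0.08, 0.997, -0.003], [-0.003, -0.003, -1.0]]
wrist_force: [9.5, -1.1, -10.8]
gripper_width: 0.251
```

Call:
{"api": "jog_arm", "payload": {"moves": [[1, 0, 0, 0, 0, 0, 0], [1, 0, 0, 0, 0, 0, 0], [1, 0, 0, 0, 0, 0, 0], [1, 0, 0, 0, 0, 0, 0], [1, 0, 0, 0, 0, 0, 0], [1, 0, 0, 0, 0, 0, 0], [1, 0, 0, 0, 0, 0, 0], [1, 0, 0, 0, 0, 0, 0], [1, 0, 0, 0, 0, 0, 0], [1, 0, 0, 0, 0, 0, 0]]}}

```text
time_s: 11.48
tcp_pos: [0.4454, -0.3268, 0.0255]
ee_rot: [[-0.997, -0.08, 0.003], [-0.08, 0.997, -0.003], [-0.003, -0.003, -1.0]]
wrist_force: [9.9, -0.8, -10.9]
gripper_width: 0.248
```

Call:
{"api": "jog_arm", "payload": {"moves": [[1, 0, 0, 0, 0, 0, 0], [1, 0, 0, 0, 0, 0, 0], [1, 0, 0, 0, 0, 0, 0], [1, 0, 0, 0, 0, 0, 0], [1, 0, 0, 0, 0, 0, 0], [1, 0, 0, 0, 0, 0, 0], [1, 0, 0, 0, 0, 0, 0], [1, 0, 0, 0, 0, 0, 0], [1, 0, 0, 0, 0, 0, 0], [1, 0, 0, 0, 0, 0, 0]]}}

```text
time_s: 12.32
tcp_pos: [0.4454, -0.3268, 0.0255]
ee_rot: [[-0.997, -0.08, 0.004], [-0.08, 0.997, -0.003], [-0.003, -0.003, -1.0]]
wrist_force: [9.9, -0.3, -9.6]
gripper_width: 0.252
```

Run:
```python
from h import *
st()
p=np.array(sense()["tcp_pos"]);print(np.linalg.norm(p[:2]-[.5245,-.3198]))
s=Cam("side");s.save("s4.png",(220,80,380,200),4.5)
```

```text
t 12.32 tcp [ 0.4454 -0.3268  0.0255] yaw -175.41 zax [ 0.004 -0.003 -1.   ] F [ 9.9 -0.3 -9.6] w 21.9 j [-19.  28. -23.   0. -39. -66.]
0.07940500034529517
```

View pics/s4.png

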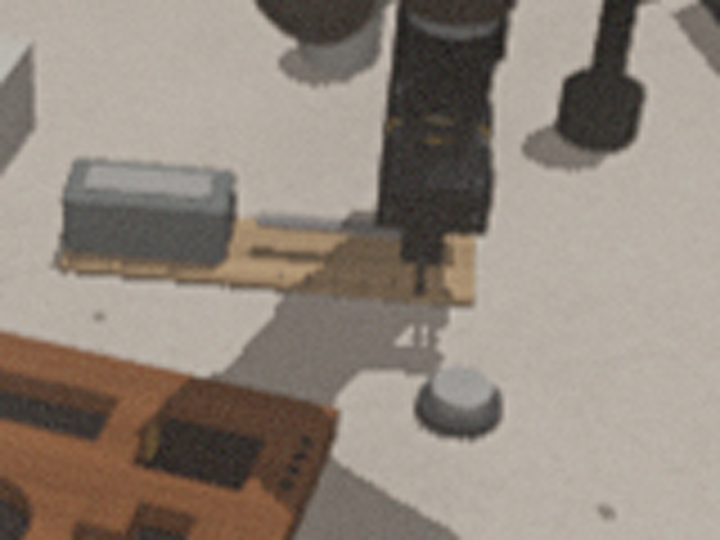

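Held at the mark for about 2.5 s (grip at zoomed ≈423 on the line at ≈420, 79.4 mm drawn). Next I let it back home and release.

Call:
{"api": "jog_arm", "payload": {"moves": [[1, -0.008, 0, 0, 0, 0, 0], [1, -0.018, 0, 0, 0, 0, 0], [1, -0.028, 0, 0, 0, 0, 0], [1, -0.038, 0, 0, 0, 0, 0], [1, -0.048, 0, 0, 0, 0, 0], [1, -0.058, 0, 0, 0, 0, 0], [1, -0.068, 0, 0, 0, 0, 0], [1, -0.077, 0, 0, 0, 0, 0], [1, -0.082, 0, 0, 0, 0, 0], [1, -0.083, 0, 0, 0, 0, 0]]}}

```text
time_s: 13.2
tcp_pos: [0.5245, -0.3197, 0.0255]
ee_rot: [[-0.997, -0.08, -0.006], [-0.08, 0.997, -0.0], [0.006, 0.0, -1.0]]
wrist_force: [-1.0, -4.7, -0.9]
gripper_width: 0.25
```

Call:
{"api": "jog_arm", "payload": {"moves": [[1, 0, 0, 0, 0, 0, 0], [1, 0, 0, 0, 0, 0, 0], [1, 0, 0, 0, 0, 0, 0], [-1, 0, 0, 0, 0, 0, 0], [-1, 0, 0, 0, 0, 0, 0], [-1, 0, 0, 0, 0, 0, 0], [-1, 0, 0, 0, 0, 0, 0], [-1, 0, 0, 0, 0, 0, 0], [-1, 0, 0, -0.01, 0, 0, 0], [-1, 0, 0, -0.03, 0, 0, 0]]}}

```text
time_s: 14.03
tcp_pos: [0.5238, -0.3184, 0.0539]
ee_rot: [[-0.997, -0.079, -0.008], [-0.079, 0.997, 0.002], [0.008, 0.003, -1.0]]
wrist_force: [-0.1, -0.5, -0.7]
gripper_width: 0.693
```

Call:
{"api": "jog_arm", "payload": {"moves": [[-1, 0, 0, -0.04, 0, 0, 0], [-1, 0, 0.03, -0.08, 0, 0, 0], [-1, 0, 0.06, -0.12, 0, 0, 0], [-1, 0, 0.1, -0.14, 0, 0, 0], [-1, 0, 0.14, -0.14, 0, 0, 0], [-1, 0, 0.18, -0.14, 0, 0, 0], [-1, 0, 0.22, -0.14, 0, 0, 0], [-1, 0, 0.26, -0.14, 0, 0, 0], [-1, 0.0, 0.28, -0.14, 0, 0, 0], [-1, 0.0, 0.28, -0.14, 0, 0, 0]]}}

```text
time_s: 14.87
tcp_pos: [0.5034, -0.0359, 0.1969]
ee_rot: [[-0.996, -0.085, -0.001], [-0.085, 0.996, 0.001], [0.001, 0.001, -1.0]]
wrist_force: [-0.3, -0.6, -0.1]
gripper_width: 1.002
```

Run:
```python
from h import *
st()
s=Cam("side");s.save("s5.png",None,1.5);t=Cam("top");t.save("t5.png",None,1.5)
```

```text
t 14.87 tcp [ 0.5034 -0.0359  0.1969] yaw -175.1 zax [-0.001  0.001 -1.   ] F [-0.3 -0.6 -0.1] w 87.1 j [ 14.  12. -18.  -0. -60. -99.]
```

View pics/s5.png

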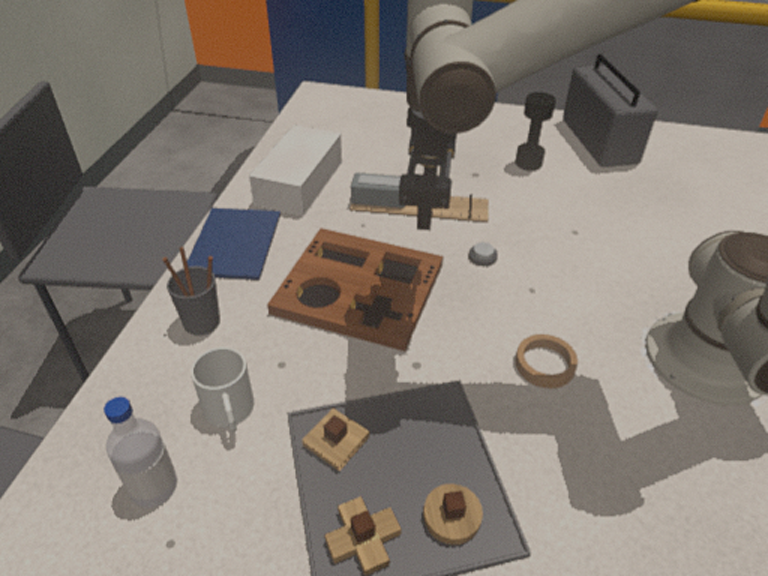

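View pics/t5.png

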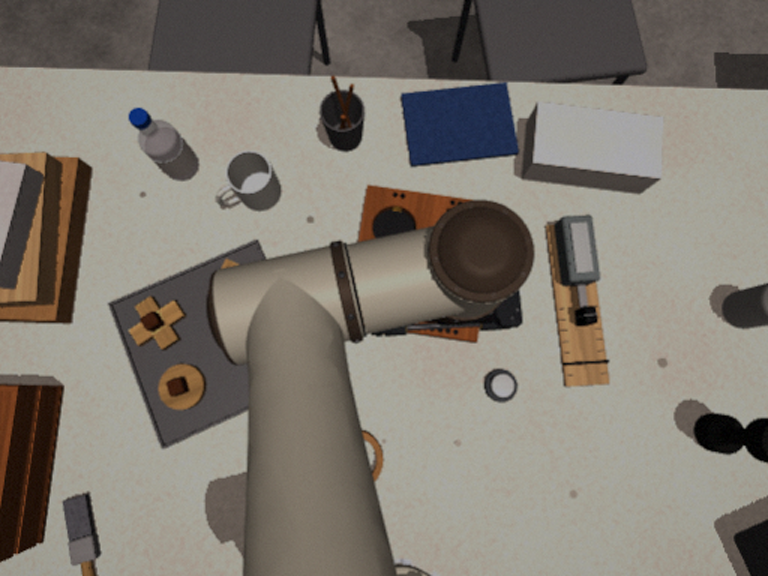

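The gauge is home (grip at top-view zoomed ≈585,315, beside the housing). Next I localise the cross.

Run:
```python
from h import *
s=Cam("side");t=Cam("top")
t.save("t_cross.png",(75,185,135,245),11);s.save("s_cross.png",(210,325,275,384),10)
m=mask(t.f,(5,60,70),(28,255,255))
for c in cnts(m,150):
    if 60<c[:,0,0].mean()<140 and c[:,0,1].mean()>190: print(cv2.boundingRect(c),rect(t.plane(c[:,0],.025)))
```

```text
(105, 242, 31, 32) (array([384.7, 381.6]), array([79.1, 77.4]), 48.5)
(85, 197, 38, 36) (array([494.1, 436.9]), array([88.3, 90.4]), 79.9)
```

View pics/t_cross.png

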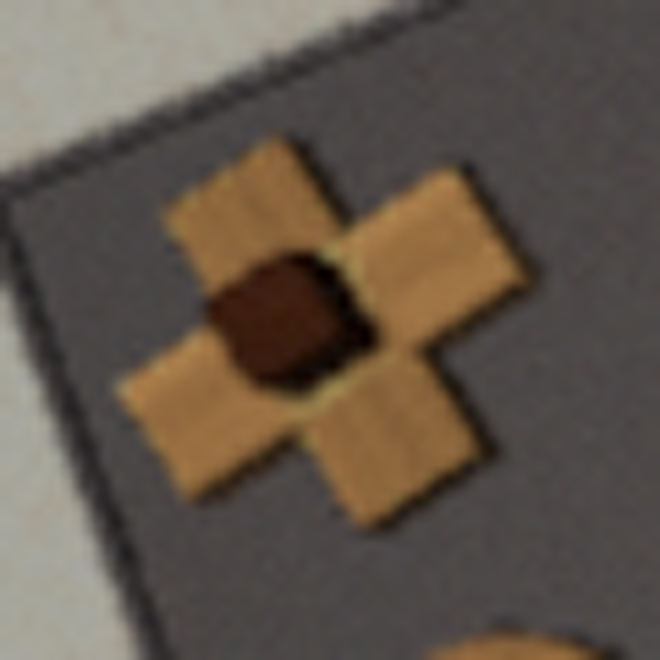

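View pics/s_cross.png

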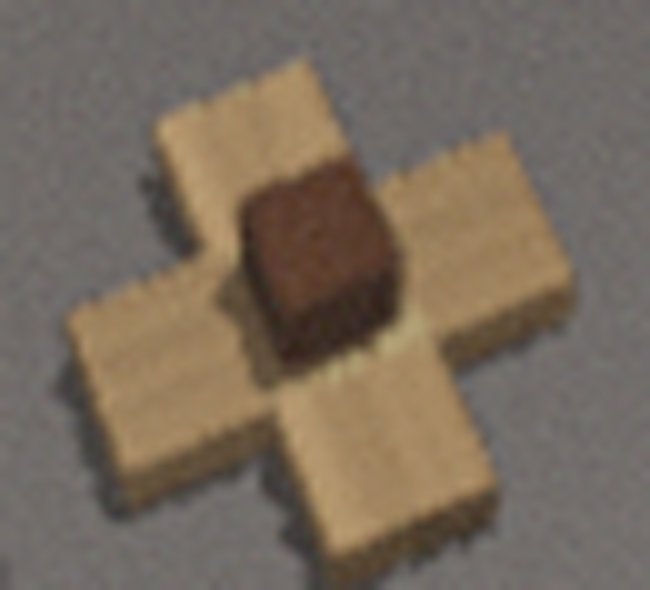

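```bash
cat >> h.py <<'E'
def fit(W,L):
    """rigid 2d fit local L->world W, with scale fixed"""
    W=np.array(W);L=np.array(L);w=W-W.mean(0);l=L-L.mean(0)
    a=np.arctan2((l[:,0]*w[:,1]-l[:,1]*w[:,0]).sum(),(l*w).sum())
    R=np.array([[np.cos(a),-np.sin(a)],[np.sin(a),np.cos(a)]]);c=W.mean(0)-R@L.mean(0)
    e=W-(L@R.T+c);return np.round(c*1000,1),round(np.degrees(a),1),np.round(1000*np.sqrt((e**2).mean()),1)
E
python3 - <<'E'
from h import *
s=Cam("side");t=Cam("top")
tp=np.array([(165,215),(282,138),(460,165),(530,270),(485,455),(375,528),(190,498),(118,388)])/11+[75-.5+.5/11,185-.5+.5/11]
sp=np.array([(155,125),(308,60),(508,130),(575,275),(495,488),(335,550),(128,470),(68,318)])/10+[210-.45,325-.45]
# top image: up=+x, left=+y ; order: +x arm(left=+y,right), -y arm, ...
Lt=np.array([(47,17),(47,-17),(17,-47),(-17,-47),(-47,-17),(-47,17),(-17,47),(17,47)])/1000
print("top",fit(t.plane(tp,.025),Lt))
# side image: right = -x.. rotate labels generically
for k in range(4):
    print("side",fit(s.plane(sp,.025),np.roll(Lt,2*k,axis=0)))
# block tops
print("blk top",t.plane(np.array([(205,305),(290,250),(335,335),(250,388)]).mean(0)/11+[74.5,184.5],.053))
print("blk side",s.plane(np.array([(245,205),(352,160),(395,250),(290,305)]).mean(0)/10+[209.5,324.5],.053))
E
```

```text
top (array([494.8, 435.5]), np.float64(37.2), np.float64(0.9))
side (array([493.7, 438.6]), np.float64(-53.3), np.float64(0.7))
side (array([493.7, 438.6]), np.float64(-143.3), np.float64(0.7))
side (array([493.7, 438.6]), np.float64(126.7), np.float64(0.7))
side (array([493.7, 438.6]), np.float64(36.7), np.float64(0.7))
blk top [[0.49439055 0.43690985]]
blk side [[0.49364731 0.43882634]]
```

Run:
```python
from h import *
go(.494,.437,.12,217)
```

```text
shift [-0.0279  0.4774  0.0755] rot [ 0.001 -0.003 -0.568] dist 0.484
```

Call:
{"api": "jog_arm", "payload": {"moves": [[-1, 0, 0.03, 0, 0, 0, -0.05], [-1, 0, 0.07, 0, 0, 0, -0.12], [-1, 0, 0.11, 0, 0, 0, -0.2], [-1, -0.005, 0.15, 0, 0, 0, -0.3], [-1, -0.01, 0.19, 0, 0, 0, -0.4], [-1, -0.015, 0.23, 0, 0, 0, -0.5], [-1, -0.02, 0.27, 0, 0, 0, -0.568], [-1, -0.025, 0.31, 0, 0, 0, -0.568], [-1, -0.028, 0.35, 0, 0, 0, -0.568], [-1, -0.028, 0.39, 0, 0, 0, -0.568]]}}

```text
time_s: 16.0
tcp_pos: [0.5014, 0.3517, 0.1952]
ee_rot: [[-0.799, -0.602, -0.003], [-0.602, 0.799, -0.001], [0.003, 0.001, -1.0]]
wrist_force: [0.8, -0.2, -0.0]
gripper_width: 1.003
```

Run:
```python
from h import *
st();go(.494,.437,.08,217)
```

```text
t 16.0 tcp [0.5014 0.3517 0.1952] yaw -143.02 zax [-0.003 -0.001 -1.   ] F [ 0.8 -0.2 -0. ] w 87.2 j [  50.   22.   -4.   -0.  -65. -103.]
shift [-0.0457  0.0724  0.1151] rot [ 0.001 -0.003 -0.   ] dist 0.143
```

Call:
{"api": "jog_arm", "payload": {"moves": [[-1, -0.02, 0.03, 0.03, 0, 0, 0], [-1, -0.035, 0.055, 0.06, 0, 0, 0], [-1, -0.045, 0.07, 0.09, 0, 0, 0], [-1, -0.046, 0.072, 0.11, 0, 0, 0], [-1, -0.046, 0.072, 0.115, 0, 0, 0], [-1, -0.046, 0.072, 0.115, 0, 0, 0], [-1, -0.046, 0.072, 0.115, 0, 0, 0], [-1, -0.046, 0.072, 0.115, 0, 0, 0], [-1, -0.046, 0.072, 0.115, 0, 0, 0], [-1, -0.046, 0.072, 0.115, 0, 0, 0]]}}

```text
time_s: 16.83
tcp_pos: [0.4942, 0.4361, 0.0825]
ee_rot: [[-0.798, -0.603, -0.001], [-0.603, 0.798, 0.002], [-0.001, 0.002, -1.0]]
wrist_force: [0.4, 0.3, -0.1]
gripper_width: 0.999
```

Run:
```python
from h import *
st();go(.494,.437,.03,217)
s=Cam("side");s.save("s6.png",(185,250,350,384),4.4)
t=Cam("top");t.save("t6.png",(65,155,215,305),3.9)
print(t.proj([sense()["tcp_pos"]]),s.proj([sense()["tcp_pos"]]))
```

```text
t 16.83 tcp [0.4942 0.4361 0.0825] yaw -142.93 zax [-0.001  0.002 -1.   ] F [ 0.4  0.3 -0.1] w 86.9 j [  55.   32.   -4.   -0.  -54. -108.]
shift [-0.0003  0.0008  0.0525] rot [0.002 0.001 0.001] dist 0.052
[[ 94.38976819 212.43882372]] [[241.62797495 338.74546945]]
```

View pics/s6.png

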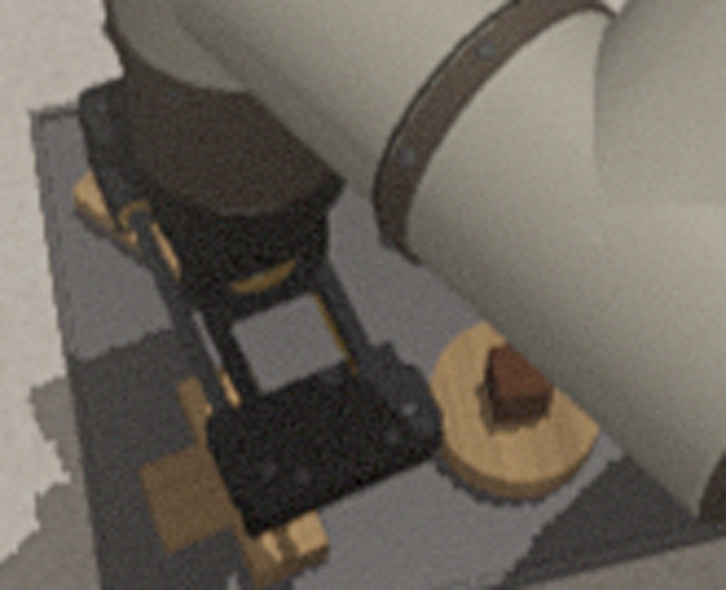

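View pics/t6.png

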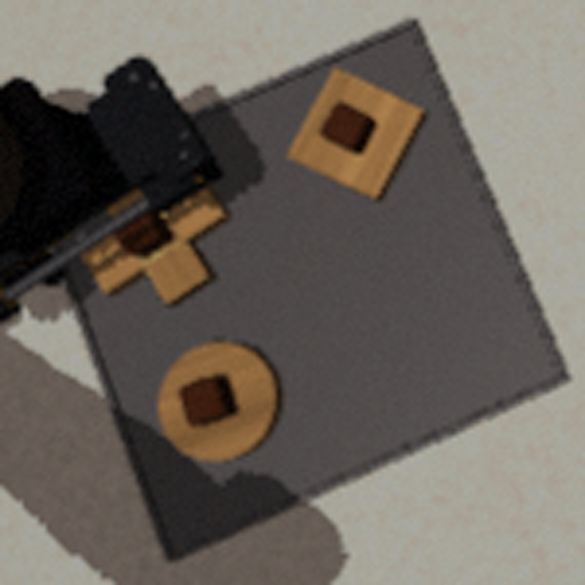

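The open jaws straddle the cross's block (block at top zoomed 143,232, between the fingers). Descend and close.

Call:
{"api": "jog_arm", "payload": {"moves": [[-1, 0, 0.001, 0.02, 0, 0, 0], [-1, 0, 0.001, 0.04, 0, 0, 0], [-1, 0, 0.001, 0.052, 0, 0, 0], [-1, 0, 0.001, 0.052, 0, 0, 0], [1, 0, 0.001, 0.052, 0, 0, 0], [1, 0, 0.001, 0.052, 0, 0, 0], [1, 0, 0.001, 0.052, 0, 0, 0], [1, 0, 0.001, 0.052, 0, 0, 0], [1, 0, 0.001, 0.052, 0, 0, 0], [1, 0, 0.001, 0.052, 0, 0, 0]]}}

```text
time_s: 17.77
tcp_pos: [0.4927, 0.4369, 0.0289]
ee_rot: [[-0.797, -0.603, -0.003], [-0.603, 0.797, 0.0], [0.002, 0.002, -1.0]]
wrist_force: [0.1, -0.6, -0.6]
gripper_width: 0.63
```

Call:
{"api": "jog_arm", "payload": {"moves": [[1, 0, 0, 0, 0, 0, 0], [1, 0, 0, 0, 0, 0, 0], [1, 0, 0, 0, 0, 0, 0], [1, 0, 0, 0, 0, 0, 0], [1, 0, 0, 0, 0, 0, 0], [1, 0, 0, 0, 0, 0, 0], [1, 0, 0, -0.01, 0, 0, 0], [1, 0, 0, -0.03, 0, 0, 0], [1, 0, 0, -0.06, 0, 0, 0], [1, 0, 0, -0.08, 0, 0, 0]]}}

```text
time_s: 18.6
tcp_pos: [0.4934, 0.4372, 0.111]
ee_rot: [[-0.797, -0.604, -0.001], [-0.604, 0.797, 0.001], [0.001, 0.001, -1.0]]
wrist_force: [0.2, -0.4, -0.1]
gripper_width: 0.296
```

Run:
```python
from h import *
st();go(.569,.033,.13,173.3)
s=Cam("side");s.save("s7.png",None,1.5)
```

```text
t 18.6 tcp [0.4934 0.4372 0.111 ] yaw -142.86 zax [-0.001  0.001 -1.   ] F [ 0.2 -0.4 -0.1] w 25.7 j [  56.   30.   -3.   -0.  -57. -108.]
shift [ 0.1838 -0.3678 -0.0194] rot [ 0.001 -0.001  0.765] dist 0.412
```

View pics/s7.png

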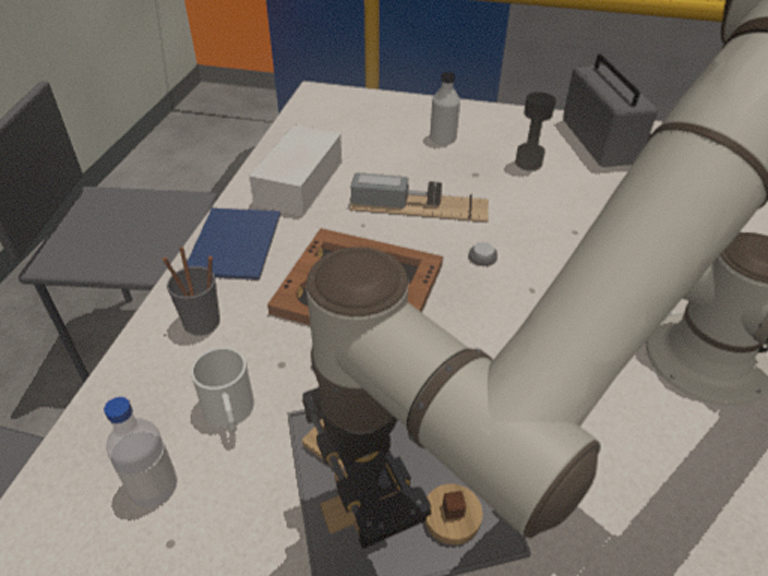

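Call:
{"api": "jog_arm", "payload": {"moves": [[1, 0.015, -0.03, -0.02, 0, 0, 0.05], [1, 0.035, -0.065, -0.02, 0, 0, 0.12], [1, 0.053, -0.1, -0.02, 0, 0, 0.2], [1, 0.07, -0.135, -0.02, 0, 0, 0.29], [1, 0.087, -0.17, -0.02, 0, 0, 0.38], [1, 0.104, -0.205, -0.02, 0, 0, 0.47], [1, 0.12, -0.24, -0.02, 0, 0, 0.56], [1, 0.137, -0.275, -0.02, 0, 0, 0.65], [1, 0.155, -0.31, -0.02, 0, 0, 0.74], [1, 0.17, -0.34, -0.02, 0, 0, 0.765]]}}

```text
time_s: 19.48
tcp_pos: [0.5623, 0.0607, 0.1288]
ee_rot: [[-0.993, 0.121, -0.003], [0.121, 0.993, -0.0], [0.003, -0.001, -1.0]]
wrist_force: [0.0, -0.2, -1.4]
gripper_width: 0.296
```

Run:
```python
from h import *
st();go(.569,.033,.10,173.3)
```

```text
t 19.48 tcp [0.5623 0.0607 0.1288] yaw 173.05 zax [-0.003 -0.    -1.   ] F [ 0.  -0.2 -1.4] w 25.8 j [  23.   21.  -15.   -0.  -54. -119.]
shift [-0.0101 -0.0267  0.0288] rot [-0.001 -0.003 -0.004] dist 0.041
```

Call:
{"api": "jog_arm", "payload": {"moves": [[1, -0.003, -0.01, 0.01, 0, 0, 0], [1, -0.007, -0.02, 0.025, 0, 0, -0.004], [1, -0.01, -0.027, 0.04, 0, -0.003, -0.004], [1, -0.01, -0.027, 0.05, 0, -0.003, -0.004], [1, -0.01, -0.027, 0.05, 0, -0.003, -0.004], [1, -0.01, -0.027, 0.05, 0, -0.003, -0.004], [1, -0.01, -0.027, 0.05, 0, -0.003, -0.004], [1, -0.01, -0.027, 0.05, 0, -0.003, -0.004], [1, -0.01, -0.027, 0.05, 0, -0.003, -0.004], [1, -0.01, -0.027, 0.05, 0, -0.003, -0.004]]}}

```text
time_s: 20.32
tcp_pos: [0.5695, 0.0357, 0.079]
ee_rot: [[-0.994, 0.112, 0.001], [0.112, 0.994, -0.0], [-0.001, 0.0, -1.0]]
wrist_force: [-0.3, -0.3, -0.5]
gripper_width: 0.298
```

Run:
```python
from h import *
st()
s=Cam("side");s.save("s8.png",(170,120,330,240),4.8)
t=Cam("top");t.save("t8.png",(220,115,340,275),3.7)
```

```text
t 20.32 tcp [0.5695 0.0357 0.079 ] yaw 173.55 zax [ 0.001 -0.    -1.   ] F [-0.3 -0.3 -0.5] w 25.9 j [  20.   25.  -18.    0.  -47. -116.]
```

View pics/s8.png

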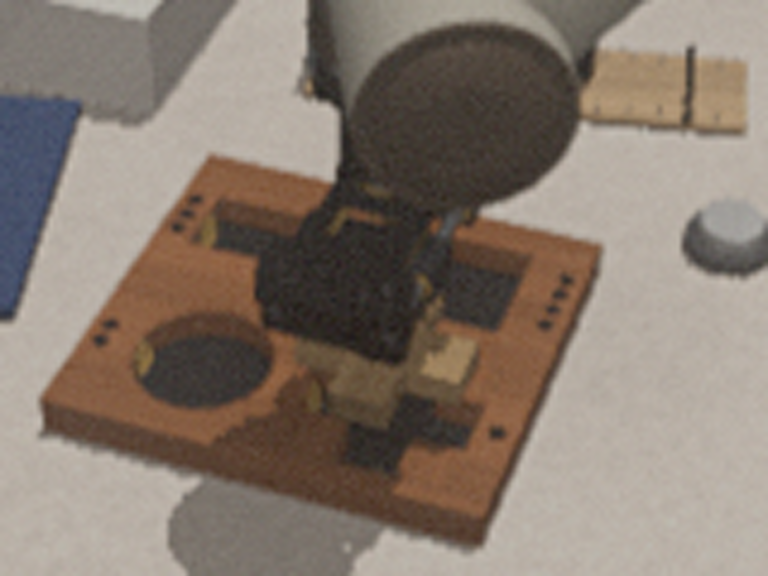

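View pics/t8.png

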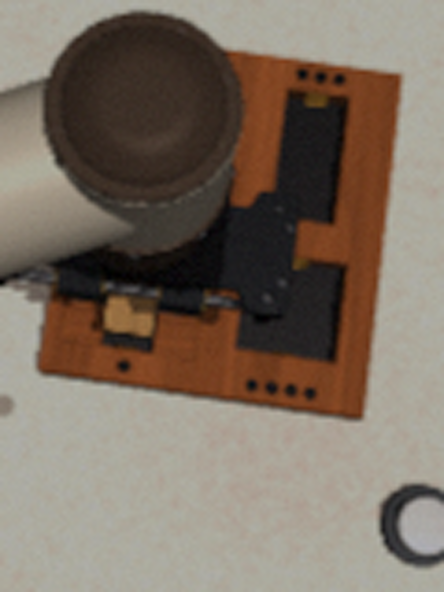

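Run:
```python
from h import *
s=Cam("side");t=Cam("top")
sp=np.array([(210,155),(602,244),(480,528),(42,400)])/4.8+[170-.4,120-.4]
L=np.array([(130,-118),(-130,-118),(-130,118),(130,118)])/1000
W=s.plane(sp,.026);print(W.round(4),fit(W,L))
tp=np.array([(95,32),(401,73),(363,418),(40,370)])/3.7+[220-.37,115-.37]
Lt=np.array([(130,118),(130,-118),(-130,-118),(-130,118)])/1000
W=t.plane(tp,.026);print(W.round(4),fit(W,Lt))
# disc recess via dark mask in side
hsv=cv2.cvtColor(s.f,cv2.COLOR_RGB2HSV)
# cross bottom-arm (+x? ) end points in side: lower arm end top corners, zoomed
print("arm pts",s.plane(np.array([(330,372),(415,388)])/4.8+[169.6,119.6],.079-.005))
print("arm end top cam",t.plane(np.array([(106,333),(153,338)])/3.7+[219.6,114.6],.074))
```

```text
[[ 0.7331 -0.1595]
 [ 0.4761 -0.1305]
 [ 0.5036  0.1113]
 [ 0.7594  0.0739]] (array([618. , -26.2]), np.float64(-7.0), np.float64(2.2))
[[ 0.7615  0.0697]
 [ 0.7364 -0.1614]
 [ 0.4764 -0.1318]
 [ 0.5043  0.1007]] (array([619.6, -30.7]), np.float64(-6.6), np.float64(1.1))
arm pts [[0.59596919 0.06342158]
 [0.54936236 0.06490751]]
arm end top cam [[0.52574122 0.05341376]
 [0.52321276 0.02109874]]
```

Run:
```python
from h import *
s=Cam("side");s.save("s9.png",(225,180,285,225),12)
t=Cam("top");t.save("t9.png",(225,170,280,220),12)
```

```text
(no output)
```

View pics/s9.png

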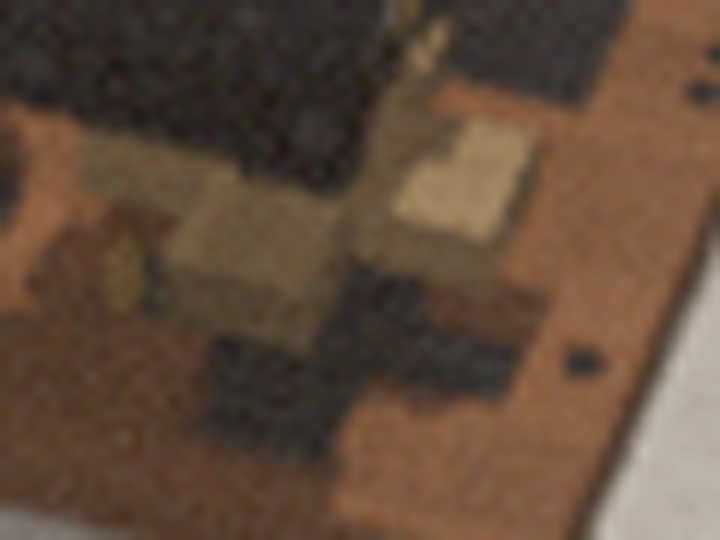

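View pics/t9.png

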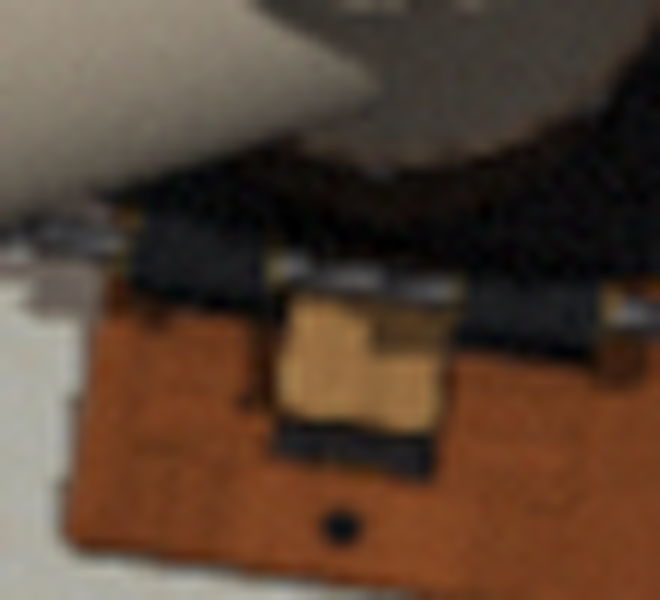

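Run:
```python
from h import *
s=Cam("side");t=Cam("top")
S=lambda *p:np.array(p)/12+[225-.46,180-.46]
T=lambda *p:np.array(p)/12+[225-.46,170-.46]
# local axes: e_x board
a=np.radians(-6.7);R=np.array([[np.cos(a),-np.sin(a)],[np.sin(a),np.cos(a)]])
def loc(W,c=(.619,-.029)): return ((W-np.array(c))@R*1000).round(1)
print("side piece -x end (upper,lower)",loc(s.plane(S((540,140),(500,245)),.075)))
print("side piece +y end (left,right)",loc(s.plane(S((165,258),(310,300)),.075)))
print("side recess -x end",loc(s.plane(S((547,297),(510,395)),.026)))
print("side recess +y end",loc(s.plane(S((205,425),(328,465)),.026)))
print("top piece -x end (l,r)",loc(t.plane(T((278,415),(440,428)),.075)))
print("top recess -x end",loc(t.plane(T((275,452),(432,475)),.026)))
```

```text
side piece -x end (upper,lower) [[-102.    42.1]
 [-104.    75.7]]
side piece +y end (left,right) [[-39.  103.4]
 [-71.9 104.8]]
side recess -x end [[-104.6   40. ]
 [-106.3   71.5]]
side recess +y end [[-47.  102.5]
 [-76.  104.5]]
top piece -x end (l,r) [[-101.4   72.5]
 [ -99.1   38.2]]
top recess -x end [[-102.8   73.6]
 [-102.8   38.3]]
```

Call:
{"api": "jog_arm", "payload": {"moves": [[1, 0.001, -0.0005, 0.004, 0, 0, 0.004], [1, 0.001, -0.0005, 0.01, 0, 0, 0.004], [1, 0.001, -0.0005, 0.016, 0, 0, 0.004], [1, 0.001, -0.0005, 0.021, 0, 0, 0.004], [1, 0.001, -0.0005, 0.025, 0, 0, 0.004], [1, 0.001, -0.0005, 0.028, 0, 0, 0.004], [1, 0.001, -0.0005, 0.031, 0, 0, 0.004], [1, 0.001, -0.0005, 0.033, 0, 0, 0.004], [1, 0.001, -0.0005, 0.035, 0, 0, 0.004], [1, 0.001, -0.0005, 0.036, 0, 0, 0.004]]}}

```text
time_s: 21.55
tcp_pos: [0.5677, 0.0347, 0.0421]
ee_rot: [[-0.993, 0.117, -0.001], [0.117, 0.993, -0.001], [0.001, -0.001, -1.0]]
wrist_force: [-1.4, 0.3, 1.2]
gripper_width: 0.294
```

Run:
```python
from h import *
st()
s=Cam("side");s.save("s10.png",(225,160,285,225),11)
```

```text
t 21.55 tcp [0.5677 0.0347 0.0421] yaw 173.28 zax [-0.001 -0.001 -1.   ] F [-1.4  0.3  1.2] w 25.6 j [  20.   28.  -20.    0.  -42. -117.]
```

View pics/s10.png

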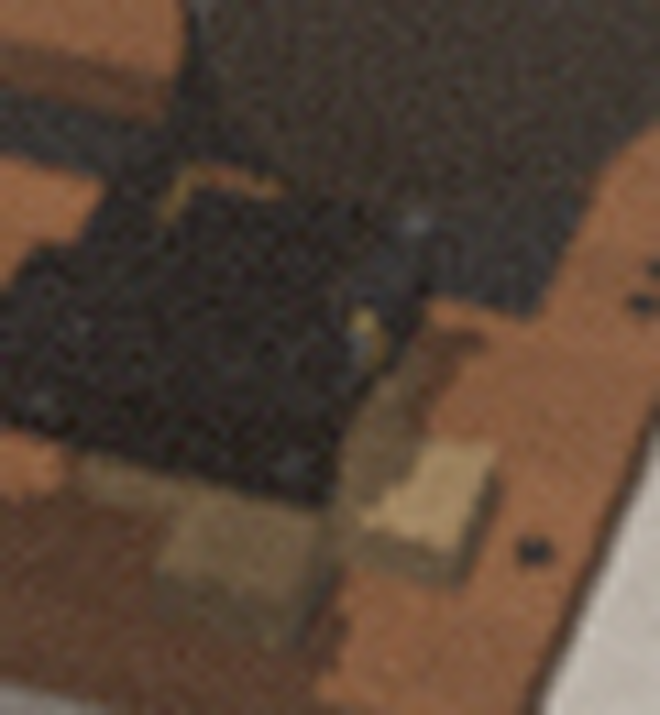

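The cross has entered its recess about 8 mm with almost no force. Pressing home.

Call:
{"api": "jog_arm", "payload": {"moves": [[1, 0, 0, 0.002, 0, 0, 0], [1, 0, 0, 0.004, 0, 0, 0], [1, 0, 0, 0.006, 0, 0, 0], [1, 0, 0, 0.008, 0, 0, 0], [1, 0, 0, 0.01, 0, 0, 0], [1, 0, 0, 0.012, 0, 0, 0], [1, 0, 0, 0.013, 0, 0, 0], [1, 0, 0, 0.014, 0, 0, 0], [1, 0, 0, 0.015, 0, 0, 0], [1, 0, 0, 0.015, 0, 0, 0]]}}

```text
time_s: 22.43
tcp_pos: [0.568, 0.0347, 0.0294]
ee_rot: [[-0.993, 0.116, -0.0], [0.116, 0.993, -0.001], [-0.0, -0.001, -1.0]]
wrist_force: [-7.6, 0.6, 16.0]
gripper_width: 0.299
```

Run:
```python
from h import *
st()
```

```text
t 22.43 tcp [0.568  0.0347 0.0294] yaw 173.32 zax [-0.    -0.001 -1.   ] F [-7.6  0.6 16. ] w 26.0 j [  20.   29.  -21.    0.  -41. -117.]
```

Call:
{"api": "jog_arm", "payload": {"moves": [[1, 0, 0, -0.003, 0, 0, 0], [-1, 0, 0, -0.003, 0, 0, 0], [-1, 0, 0, -0.003, 0, 0, 0], [-1, 0, 0, -0.003, 0, 0, 0], [-1, 0, 0, -0.003, 0, 0, 0], [-1, 0, 0, -0.003, 0, 0, 0], [-1, 0, 0, -0.02, 0, 0, 0], [-1, 0, 0, -0.05, 0, 0, 0], [-1, 0, 0, -0.09, 0, 0, 0], [-1, 0, 0, -0.12, 0, 0, 0]]}}

```text
time_s: 23.27
tcp_pos: [0.5688, 0.0348, 0.1496]
ee_rot: [[-0.993, 0.116, 0.002], [0.116, 0.993, -0.001], [-0.002, -0.001, -1.0]]
wrist_force: [1.0, 0.4, -0.6]
gripper_width: 0.897
```

Run:
```python
from h import *
st();go(.385,.383,.15,217)
s=Cam("side");s.save("s11.png",(170,120,330,240),4.8)
t=Cam("top")
t.save("t11.png",None,1.5)
```

```text
t 23.27 tcp [0.5688 0.0348 0.1496] yaw 173.32 zax [ 0.002 -0.001 -1.   ] F [ 1.   0.4 -0.6] w 78.0 j [  20.   20.  -14.    0.  -56. -117.]
shift [ 0.2231  0.3245 -0.001 ] rot [-0.001  0.002 -0.762] dist 0.394
```

View pics/s11.png

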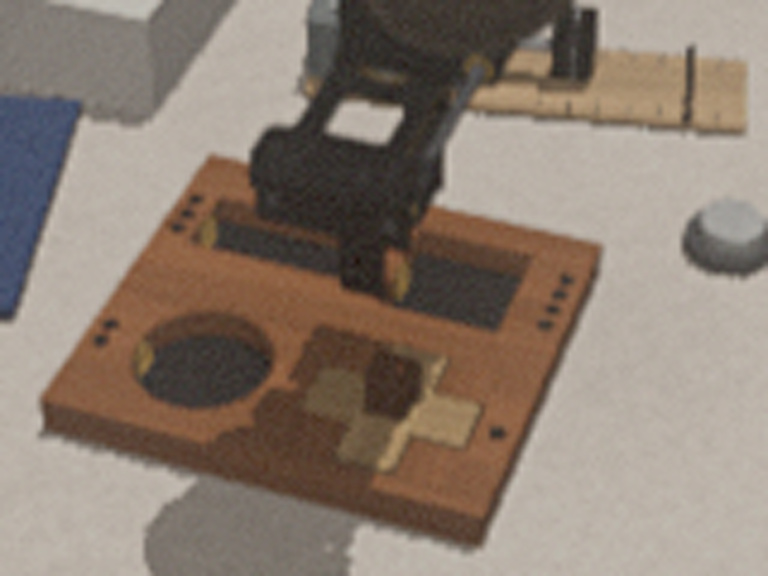

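View pics/t11.png

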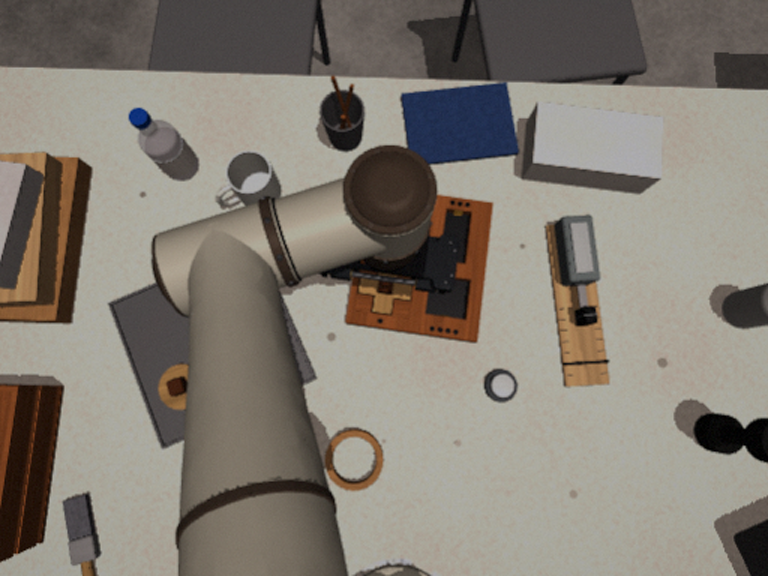

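The cross is flush (side zoomed ≈400,410, no side faces showing). Now the disc.

Run:
```python
from h import *
s=Cam("side");t=Cam("top")
t.save("t_disc.png",(98,232,143,282),13);s.save("s_disc.png",(275,315,330,372),11)
for cm,n in((t,"top"),(s,"side")):
  for c in cnts(mask(cm.f,(5,60,100 if n=="top" else 130),(28,255,255)),200):
    W=cm.plane(c[:,0],.025);r=rect(W)
    if abs(r[0]-[385,383]).max()<30: print(n,r)
```

```text
top (array([383.3, 395.4]), array([76.8, 53.2]), 0.9)
side (array([383.5, 383.1]), array([77.3, 76.9]), 55.1)
```

View pics/t_disc.png

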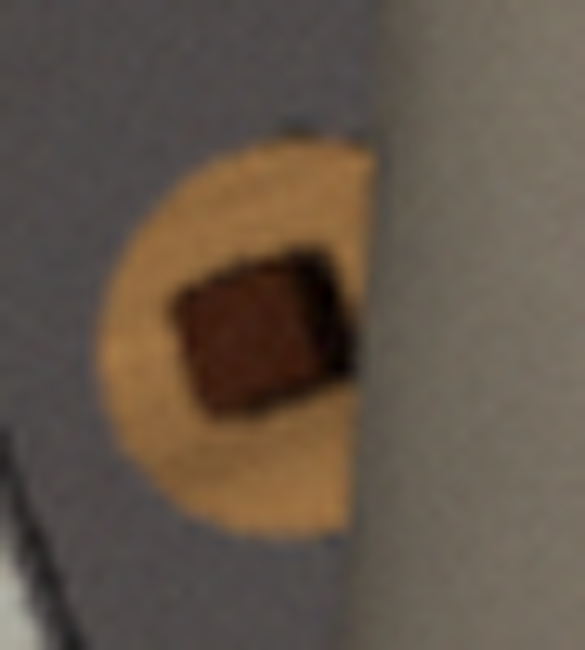

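View pics/s_disc.png

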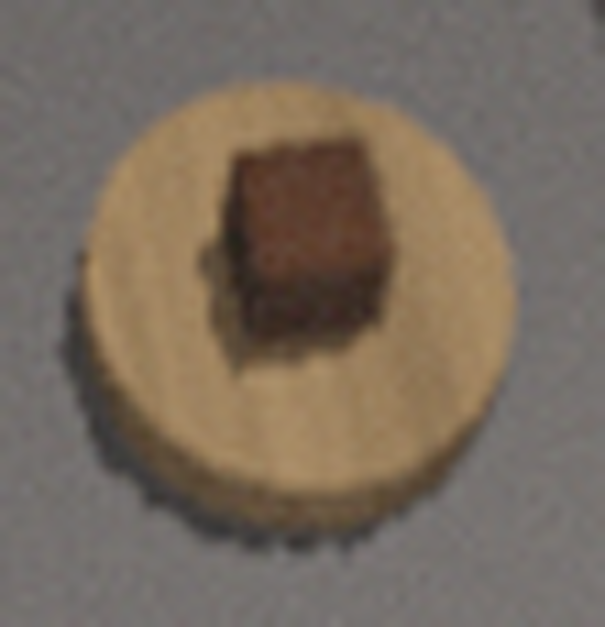

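Run:
```python
from h import *
s=Cam("side");t=Cam("top")
W=t.plane(np.array([(172,300),(297,258),(328,368),(208,412)])/13+[98-.46,232-.46],.053)
L=np.array([(13,13),(13,-13),(-13,-13),(-13,13)])/1000
print(fit(W,L))
W=s.plane(np.array([(240,155),(362,140),(388,262),(258,278)])/11+[275-.45,315-.45],.053)
for k in range(4):print(fit(W,np.roll(L,k,axis=0)))
c=s.plane(np.array([(302,288)])/11+[275-.45,315-.45],.025);print("disc top centre side",c)
```

```text
(array([385.2, 380.4]), np.float64(21.6), np.float64(1.3))
(array([383.7, 384.5]), np.float64(-71.1), np.float64(1.5))
(array([383.7, 384.5]), np.float64(-161.1), np.float64(1.5))
(array([383.7, 384.5]), np.float64(108.9), np.float64(1.5))
(array([383.7, 384.5]), np.float64(18.9), np.float64(1.5))
disc top centre side [[0.38305587 0.3849816 ]]
```

Run:
```python
from h import *
go(.3844,.3825,.15,200)
```

```text
shift [ 0.2223  0.3241 -0.0039] rot [-0.001 -0.003 -0.467] dist 0.393
```

Call:
{"api": "jog_arm", "payload": {"moves": [[-1, 0.02, 0.03, 0, 0, 0, -0.05], [-1, 0.043, 0.064, 0, 0, 0, -0.1], [-1, 0.066, 0.098, 0, 0, 0, -0.15], [-1, 0.089, 0.132, 0, 0, 0, -0.2], [-1, 0.112, 0.166, 0, 0, 0, -0.25], [-1, 0.135, 0.2, 0, 0, 0, -0.3], [-1, 0.158, 0.234, 0, 0, 0, -0.35], [-1, 0.181, 0.268, 0, 0, 0, -0.42], [-1, 0.203, 0.3, 0, 0, 0, -0.467], [-1, 0.222, 0.324, 0, 0, 0, -0.467]]}}

```text
time_s: 24.4
tcp_pos: [0.3837, 0.3844, 0.1454]
ee_rot: [[-0.938, -0.346, -0.001], [-0.346, 0.938, -0.003], [0.002, -0.002, -1.0]]
wrist_force: [1.0, -0.3, 0.1]
gripper_width: 0.999
```

Call:
{"api": "jog_arm", "payload": {"moves": [[-1, 0, 0, 0.01, 0, 0, 0], [-1, 0, 0, 0.03, 0, 0, 0], [-1, 0, 0, 0.05, 0, 0, 0], [-1, 0, 0, 0.065, 0, 0, 0], [-1, 0, 0, 0.07, 0, 0, 0], [-1, 0, 0, 0.07, 0, 0, 0], [-1, 0, 0, 0.07, 0, 0, 0], [-1, 0, 0, 0.07, 0, 0, 0], [-1, 0, 0, 0.07, 0, 0, 0], [-1, 0, 0, 0.07, 0, 0, 0]]}}

```text
time_s: 25.23
tcp_pos: [0.3859, 0.3829, 0.078]
ee_rot: [[-0.939, -0.343, 0.001], [-0.343, 0.939, 0.001], [-0.001, 0.001, -1.0]]
wrist_force: [-0.8, -0.6, 0.8]
gripper_width: 1.002
```

Run:
```python
from h import *
st();go(.3844,.3825,.0295,200)
t=Cam("top");t.save("t12.png",(65,155,215,305),3.9)
```

```text
t 25.23 tcp [0.3859 0.3829 0.078 ] yaw -159.96 zax [ 0.001  0.001 -1.   ] F [-0.8 -0.6  0.8] w 87.2 j [  62.   23.  -22.    0.  -45. -132.]
shift [0.0016 0.0001 0.0485] rot [0.001 0.001 0.001] dist 0.049
```

View pics/t12.png

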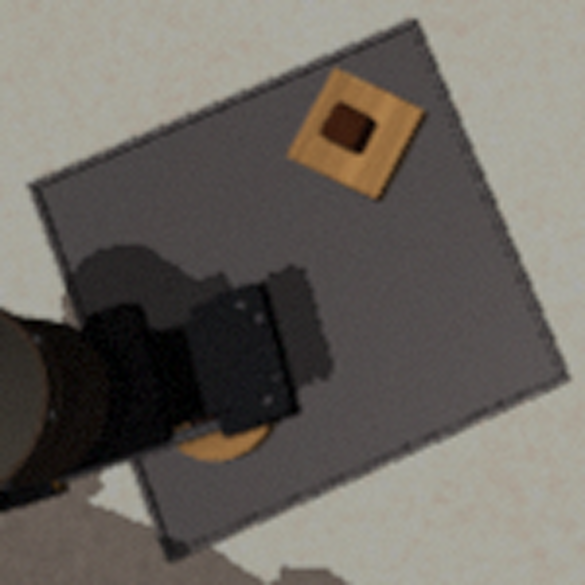

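The disc hasn't moved (top zoomed ≈220,440, below the gripper). Descend and grasp.

Call:
{"api": "jog_arm", "payload": {"moves": [[-1, 0.0015, 0, 0.02, 0, 0, 0], [-1, 0.0015, 0, 0.04, 0, 0, 0], [-1, 0.0015, 0, 0.0485, 0, 0, 0], [-1, 0.0015, 0, 0.0485, 0, 0, 0], [1, 0.0015, 0, 0.0485, 0, 0, 0], [1, 0.0015, 0, 0.0485, 0, 0, 0], [1, 0.0015, 0, 0.0485, 0, 0, 0], [1, 0.0015, 0, 0.0485, 0, 0, 0], [1, 0.0015, 0, 0.0485, 0, 0, 0], [1, 0.0015, 0, 0.0485, 0, 0, 0]]}}

```text
time_s: 26.12
tcp_pos: [0.3842, 0.3821, 0.0291]
ee_rot: [[-0.939, -0.343, 0.0], [-0.343, 0.939, 0.0], [-0.0, 0.0, -1.0]]
wrist_force: [-0.8, -0.1, 0.2]
gripper_width: 0.632
```

Call:
{"api": "jog_arm", "payload": {"moves": [[1, 0, 0, 0, 0, 0, 0], [1, 0, 0, 0, 0, 0, 0], [1, 0, 0, 0, 0, 0, 0], [1, 0, 0, 0, 0, 0, 0], [1, 0, 0, 0, 0, 0, 0], [1, 0, 0, 0, 0, 0, 0], [1, 0, 0, -0.01, 0, 0, 0], [1, 0, 0, -0.03, 0, 0, 0], [1, 0, 0, -0.06, 0, 0, 0], [1, 0, 0, -0.09, 0, 0, 0]]}}

```text
time_s: 26.95
tcp_pos: [0.3836, 0.3811, 0.1194]
ee_rot: [[-0.939, -0.343, -0.001], [-0.343, 0.939, -0.003], [0.002, -0.002, -1.0]]
wrist_force: [-0.4, 0.9, -1.0]
gripper_width: 0.294
```

Run:
```python
from h import *
st();go(.6818,.0215,.13,173.3)
```

```text
t 26.95 tcp [0.3836 0.3811 0.1194] yaw -159.96 zax [-0.001 -0.003 -1.   ] F [-0.4  0.9 -1. ] w 25.6 j [  62.   20.  -19.    0.  -51. -132.]
shift [-0.1569 -0.44   -0.0099] rot [-0.003 -0.002  0.467] dist 0.467
```

Call:
{"api": "jog_arm", "payload": {"moves": [[1, -0.01, -0.03, -0.015, 0, 0, 0.03], [1, -0.023, -0.065, -0.02, 0, 0, 0.07], [1, -0.036, -0.102, -0.02, 0, 0, 0.12], [1, -0.049, -0.139, -0.02, 0, 0, 0.17], [1, -0.062, -0.176, -0.02, 0, 0, 0.22], [1, -0.075, -0.213, -0.02, 0, 0, 0.27], [1, -0.088, -0.25, -0.02, 0, 0, 0.32], [1, -0.101, -0.287, -0.02, 0, 0, 0.37], [1, -0.114, -0.324, -0.02, 0, 0, 0.42], [1, -0.127, -0.36, -0.02, 0, 0, 0.467]]}}

```text
time_s: 27.78
tcp_pos: [0.6275, 0.0854, 0.1394]
ee_rot: [[-0.993, 0.12, -0.0], [0.12, 0.993, -0.001], [0.0, -0.001, -1.0]]
wrist_force: [1.1, 1.1, 0.2]
gripper_width: 0.298
```

Run:
```python
from h import *
st();go(.6818,.0215,.08,173.3)
```

```text
t 27.78 tcp [0.6275 0.0854 0.1394] yaw 173.13 zax [-0.    -0.001 -1.   ] F [1.1 1.1 0.2] w 25.9 j [  22.   27.   -5.    0.  -59. -119.]
shift [-0.0616 -0.0569  0.0594] rot [-0.001 -0.    -0.003] dist 0.103
```

Call:
{"api": "jog_arm", "payload": {"moves": [[1, -0.02, -0.02, 0, 0, 0, 0], [1, -0.04, -0.04, 0.01, 0, 0, 0], [1, -0.055, -0.052, 0.025, 0, 0, -0.003], [1, -0.0616, -0.057, 0.04, 0, 0, -0.003], [1, -0.0616, -0.057, 0.055, 0, 0, -0.003], [1, -0.0616, -0.057, 0.0595, 0, 0, -0.003], [1, -0.0616, -0.057, 0.0595, 0, 0, -0.003], [1, -0.0616, -0.057, 0.0595, 0, 0, -0.003], [1, -0.0616, -0.057, 0.0595, 0, 0, -0.003], [1, -0.0616, -0.057, 0.0595, 0, 0, -0.003]]}}

```text
time_s: 28.62
tcp_pos: [0.6818, 0.0242, 0.0809]
ee_rot: [[-0.994, 0.113, 0.002], [0.113, 0.994, -0.0], [-0.002, 0.0, -1.0]]
wrist_force: [0.2, -0.4, -1.1]
gripper_width: 0.298
```

Run:
```python
from h import *
st()
s=Cam("side");s.save("s13.png",(170,140,260,220),8)
t=Cam("top");t.save("t13.png",(220,110,300,190),7)
```

```text
t 28.62 tcp [0.6818 0.0242 0.0809] yaw 173.52 zax [ 0.002 -0.    -1.   ] F [ 0.2 -0.4 -1.1] w 25.9 j [  16.   34.   -1.    0.  -55. -112.]
```

View pics/s13.png

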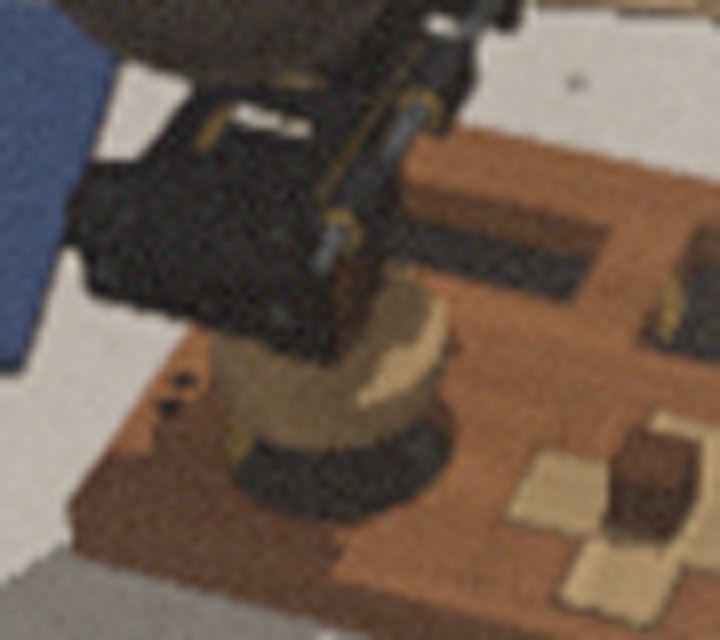

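View pics/t13.png

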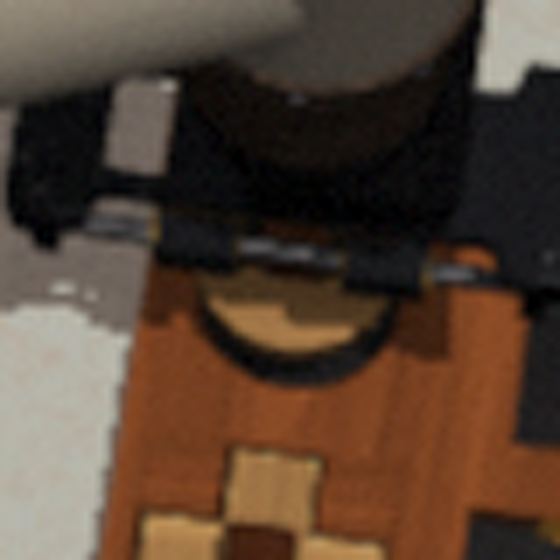

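Run:
```python
from h import *
s=Cam("side");t=Cam("top")
T=lambda *p:np.array(p)/7+[220-.43,110-.43]
S=lambda *p:np.array(p)/8+[170-.44,140-.44]
print("top disc near edge",t.plane(T((297,354)),.077),"recess near",t.plane(T((300,384)),.026))
print("top disc l/r",t.plane(T((202,296),(393,312)),.077))
print("side disc r edge/near",s.plane(S((447,330),(330,410)),.077))
print("side recess r edge/near",s.plane(S((455,440),(335,520)),.026))
```

```text
top disc near edge [[0.64249401 0.0214575 ]] recess near [[0.64454065 0.01900001]]
top disc l/r [[ 0.66366021  0.05727137]
 [ 0.65968508 -0.01377556]]
side disc r edge/near [[0.64382318 0.01422358]
 [0.67000031 0.06008806]]
side recess r edge/near [[0.64328636 0.01343219]
 [0.67174169 0.05965927]]
```

Call:
{"api": "jog_arm", "payload": {"moves": [[1, -0.001, -0.002, 0.004, 0, 0, 0.004], [1, -0.001, -0.002, 0.01, 0, 0, 0.004], [1, -0.001, -0.002, 0.016, 0, 0, 0.004], [1, -0.001, -0.002, 0.022, 0, 0, 0.004], [1, -0.001, -0.002, 0.027, 0, 0, 0.004], [1, -0.001, -0.002, 0.03, 0, 0, 0.004], [1, -0.001, -0.002, 0.033, 0, 0, 0.004], [1, -0.001, -0.002, 0.035, 0, 0, 0.004], [1, -0.001, -0.002, 0.037, 0, 0, 0.004], [1, -0.001, -0.002, 0.038, 0, 0, 0.004]]}}

```text
time_s: 29.65
tcp_pos: [0.6821, 0.0214, 0.0411]
ee_rot: [[-0.993, 0.118, -0.0], [0.118, 0.993, -0.001], [0.0, -0.001, -1.0]]
wrist_force: [0.2, 0.2, -1.6]
gripper_width: 0.294
```

Run:
```python
from h import *
st()
s=Cam("side");s.save("s14.png",(170,140,260,220),8)
```

```text
t 29.65 tcp [0.6821 0.0214 0.0411] yaw 173.23 zax [-0.    -0.001 -1.   ] F [ 0.2  0.2 -1.6] w 25.6 j [  15.   37.   -3.    0.  -51. -112.]
```

View pics/s14.png

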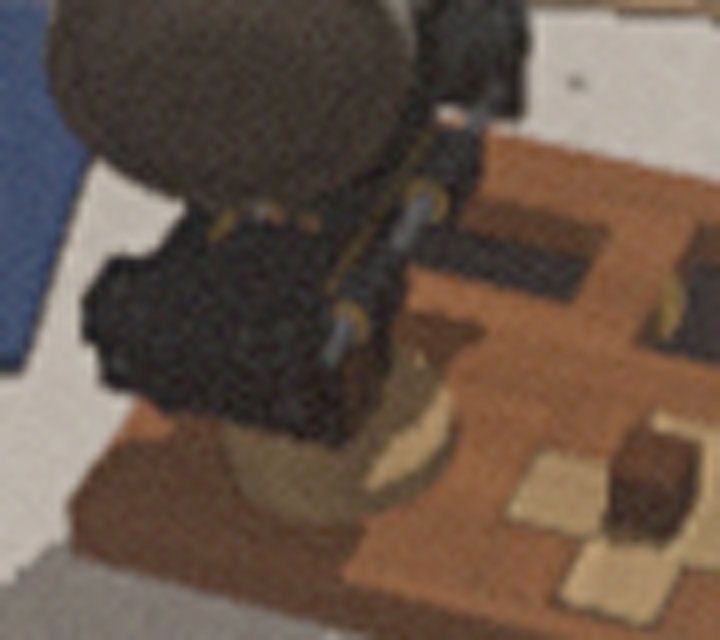

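The disc is well in, with no contact force. Pressing.

Call:
{"api": "jog_arm", "payload": {"moves": [[1, 0, 0, 0.002, 0, 0, 0], [1, 0, 0, 0.004, 0, 0, 0], [1, 0, 0, 0.006, 0, 0, 0], [1, 0, 0, 0.008, 0, 0, 0], [1, 0, 0, 0.01, 0, 0, 0], [1, 0, 0, 0.012, 0, 0, 0], [1, 0, 0, 0.013, 0, 0, 0], [1, 0, 0, 0.014, 0, 0, 0], [1, 0, 0, 0.0145, 0, 0, 0], [1, 0, 0, 0.0145, 0, 0, 0]]}}

```text
time_s: 30.53
tcp_pos: [0.6823, 0.0214, 0.0296]
ee_rot: [[-0.993, 0.117, 0.001], [0.117, 0.993, -0.001], [-0.001, -0.001, -1.0]]
wrist_force: [-6.0, 1.9, 13.3]
gripper_width: 0.298
```

Run:
```python
from h import *
st()
```

```text
t 30.53 tcp [0.6823 0.0214 0.0296] yaw 173.27 zax [ 0.001 -0.001 -1.   ] F [-6.   1.9 13.3] w 26.0 j [  15.   37.   -3.    0.  -49. -112.]
```

Call:
{"api": "jog_arm", "payload": {"moves": [[1, 0, 0, -0.003, 0, 0, 0], [-1, 0, 0, -0.003, 0, 0, 0], [-1, 0, 0, -0.003, 0, 0, 0], [-1, 0, 0, -0.003, 0, 0, 0], [-1, 0, 0, -0.003, 0, 0, 0], [-1, 0, 0, -0.003, 0, 0, 0], [-1, 0, 0, -0.02, 0, 0, 0], [-1, 0, 0, -0.05, 0, 0, 0], [-1, 0, 0, -0.09, 0, 0, 0], [-1, 0, 0, -0.12, 0, 0, 0]]}}

```text
time_s: 31.37
tcp_pos: [0.6827, 0.0213, 0.1492]
ee_rot: [[-0.993, 0.117, 0.002], [0.117, 0.993, -0.001], [-0.002, -0.001, -1.0]]
wrist_force: [0.7, 0.2, 0.5]
gripper_width: 0.895
```

Run:
```python
from h import *
st()
s=Cam("side");s.save("s15.png",(170,120,330,240),4.8)
s.save("s_sq.png",(195,265,255,320),12)
t=Cam("top");t.save("t_sq.png",(130,165,185,215),13)
```

```text
t 31.37 tcp [0.6827 0.0213 0.1492] yaw 173.25 zax [ 0.002 -0.001 -1.   ] F [0.7 0.2 0.5] w 77.8 j [  15.   31.    4.    0.  -63. -112.]
```

View pics/s15.png

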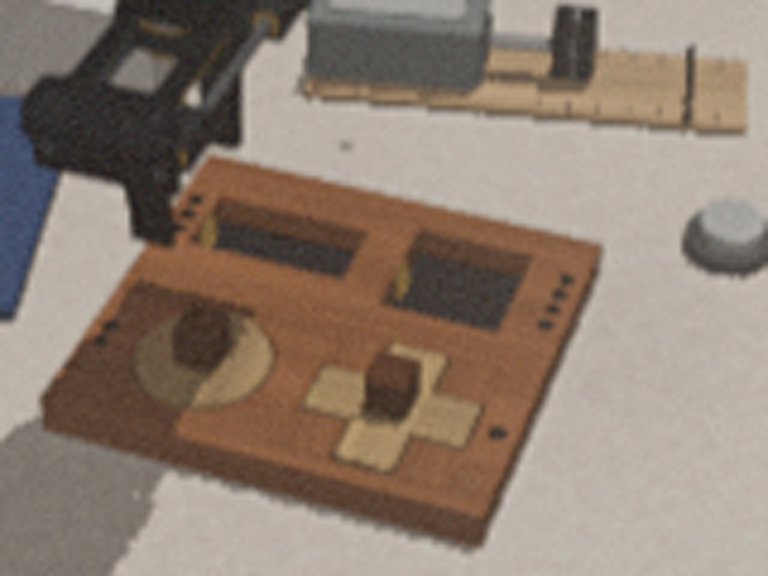

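View pics/s_sq.png

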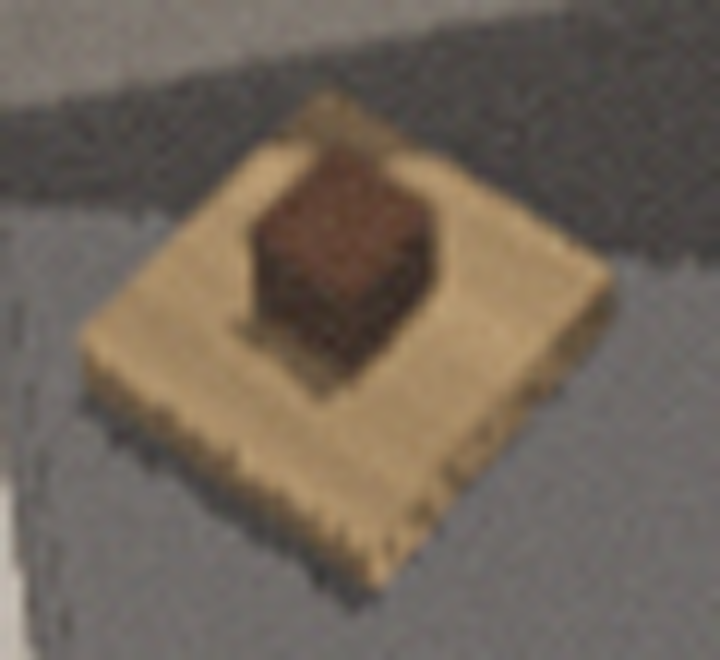

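View pics/t_sq.png

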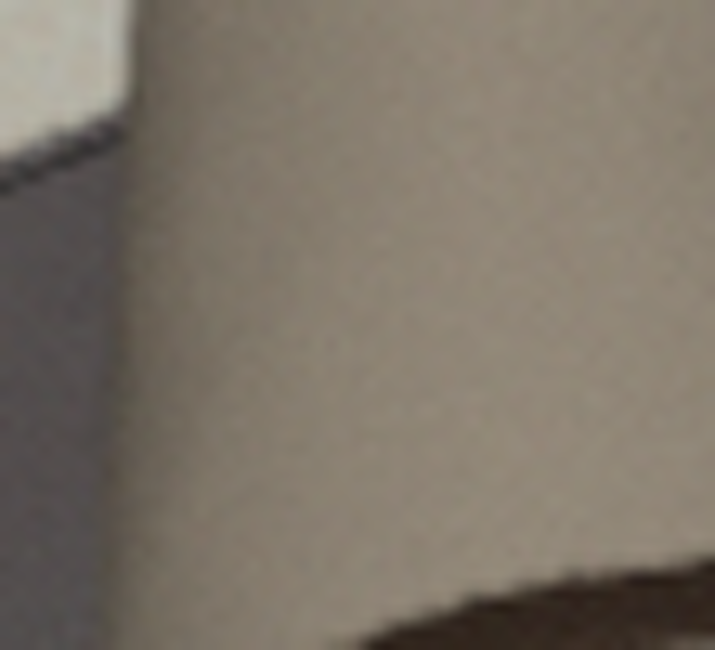

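Run:
```python
from h import *
s=Cam("side");t=Cam("top")
L=np.array([(35,35),(35,-35),(-35,-35),(-35,35)])/1000
W=s.plane(np.array([(325,88),(612,280),(375,535),(82,335)])/12+[195-.46,265-.46],.025)
for k in range(4):print("side",fit(W,np.roll(L,k,axis=0)))
W=t.plane(np.array([(337,68),(423,115),(377,197),(288,156)])/3.9+[65-.4,155-.4],.025);print("top",fit(W,L))
L=L*13/35
W=s.plane(np.array([(340,150),(438,215),(350,288),(252,235)])/12+[195-.46,265-.46],.053);print("blk side",fit(W,L))
W=t.plane(np.array([(343,102),(376,123),(354,154),(321,133)])/3.9+[65-.4,155-.4],.053);print("blk top",fit(W,L))
```

```text
side (array([567.9, 306.4]), np.float64(-114.4), np.float64(1.0))
side (array([567.9, 306.4]), np.float64(155.6), np.float64(1.0))
side (array([567.9, 306.4]), np.float64(65.6), np.float64(1.0))
side (array([567.9, 306.4]), np.float64(-24.4), np.float64(1.0))
top (array([568.3, 303.9]), np.float64(-24.9), np.float64(1.5))
blk side (array([567.1, 307.3]), np.float64(-115.1), np.float64(2.1))
blk top (array([567. , 301.4]), np.float64(-30.8), np.float64(0.4))
```

Run:
```python
from h import *
go(.568,.305,.15,245.5)
```

```text
shift [ 0.147   0.2679 -0.0022] rot [-1.000e-03  2.000e-03 -1.262e+00] dist 0.306
```

Call:
{"api": "jog_arm", "payload": {"moves": [[-1, 0.015, 0.027, 0, 0, 0, -0.12], [-1, 0.03, 0.054, 0, 0, 0, -0.24], [-1, 0.045, 0.081, 0, 0, 0, -0.36], [-1, 0.06, 0.108, 0, 0, 0, -0.48], [-1, 0.075, 0.135, 0, 0, 0, -0.6], [-1, 0.09, 0.162, 0, 0, 0, -0.72], [-1, 0.105, 0.19, 0, 0, 0, -0.84], [-1, 0.12, 0.217, 0, 0, 0, -0.96], [-1, 0.135, 0.245, 0, 0, 0, -1.08], [-1, 0.147, 0.268, 0, 0, 0, -1.2]]}}

```text
time_s: 32.4
tcp_pos: [0.5658, 0.3061, 0.1445]
ee_rot: [[-0.464, -0.886, -0.003], [-0.886, 0.464, -0.003], [0.004, 0.001, -1.0]]
wrist_force: [0.9, 0.7, 0.2]
gripper_width: 1.002
```

Run:
```python
from h import *
st();go(.568,.305,.08,245.5)
```

```text
t 32.4 tcp [0.5658 0.3061 0.1445] yaw -117.64 zax [-0.003 -0.003 -1.   ] F [0.9 0.7 0.2] w 87.2 j [ 43.  27.  -3.  -0. -60. -70.]
shift [-0.0003 -0.0026  0.0645] rot [ 0.002 -0.004 -0.055] dist 0.065
```

Call:
{"api": "jog_arm", "payload": {"moves": [[-1, 0, -0.001, 0.01, 0, 0, -0.055], [-1, 0, -0.001, 0.03, 0, 0, -0.055], [-1, 0, -0.001, 0.05, 0, 0, -0.055], [-1, 0, -0.001, 0.063, 0, 0, -0.055], [-1, 0, -0.001, 0.067, 0, 0, -0.055], [-1, 0, -0.001, 0.067, 0, 0, -0.055], [-1, 0, -0.001, 0.067, 0, 0, -0.055], [-1, 0, -0.001, 0.067, 0, 0, -0.055], [-1, 0, -0.001, 0.067, 0, 0, -0.055], [-1, 0, -0.001, 0.067, 0, 0, -0.055]]}}

```text
time_s: 33.23
tcp_pos: [0.569, 0.3046, 0.0806]
ee_rot: [[-0.421, -0.907, 0.001], [-0.907, 0.421, 0.001], [-0.001, -0.001, -1.0]]
wrist_force: [-0.5, 0.2, 0.1]
gripper_width: 1.0
```

Run:
```python
from h import *
st();go(.568,.305,.0295,245.5)
s=Cam("side");s.save("s16.png",(150,200,310,320),4.5)
```

```text
t 33.23 tcp [0.569  0.3046 0.0806] yaw -114.87 zax [ 0.001  0.001 -1.   ] F [-0.5  0.2  0.1] w 87.0 j [ 43.  31.  -7.   0. -52. -67.]
shift [0.0001 0.0011 0.0511] rot [-0.001  0.001 -0.006] dist 0.051
```

View pics/s16.png

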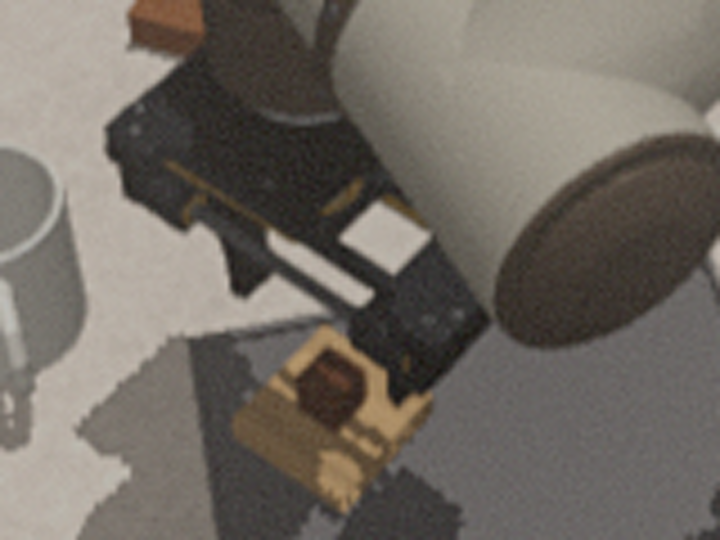

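The fingers straddle the square's block (zoomed ≈335,385) and the mug is clear to the left. Descend and grasp.

Call:
{"api": "jog_arm", "payload": {"moves": [[-1, 0, 0.001, 0.02, 0, 0, -0.006], [-1, 0, 0.001, 0.04, 0, 0, -0.006], [-1, 0, 0.001, 0.051, 0, 0, -0.006], [-1, 0, 0.001, 0.051, 0, 0, -0.006], [1, 0, 0.001, 0.051, 0, 0, -0.006], [1, 0, 0.001, 0.051, 0, 0, -0.006], [1, 0, 0.001, 0.051, 0, 0, -0.006], [1, 0, 0.001, 0.051, 0, 0, -0.006], [1, 0, 0.001, 0.051, 0, 0, -0.006], [1, 0, 0.001, 0.051, 0, 0, -0.006]]}}

```text
time_s: 34.12
tcp_pos: [0.5679, 0.3049, 0.0293]
ee_rot: [[-0.415, -0.91, 0.001], [-0.91, 0.415, 0.0], [-0.0, -0.001, -1.0]]
wrist_force: [0.4, -0.7, 0.4]
gripper_width: 0.631
```

Call:
{"api": "jog_arm", "payload": {"moves": [[1, 0, 0, 0, 0, 0, 0], [1, 0, 0, 0, 0, 0, 0], [1, 0, 0, 0, 0, 0, 0], [1, 0, 0, 0, 0, 0, 0], [1, 0, 0, 0, 0, 0, 0], [1, 0, 0, 0, 0, 0, 0], [1, 0, 0, -0.01, 0, 0, 0], [1, 0, 0, -0.03, 0, 0, 0], [1, 0, 0, -0.06, 0, 0, 0], [1, 0, 0, -0.09, 0, 0, 0]]}}

```text
time_s: 34.95
tcp_pos: [0.5671, 0.3043, 0.1193]
ee_rot: [[-0.415, -0.91, -0.002], [-0.91, 0.415, -0.002], [0.003, 0.001, -1.0]]
wrist_force: [-0.0, 1.1, -0.5]
gripper_width: 0.295
```

Run:
```python
from h import *
st();go(.5555,-.0785,.12,263.3)
```

```text
t 34.95 tcp [0.5671 0.3043 0.1193] yaw -114.52 zax [-0.002 -0.002 -1.   ] F [-0.   1.1 -0.5] w 25.7 j [ 43.  29.  -4.   0. -57. -67.]
shift [ 3.531e-01 -1.483e-01  2.000e-04] rot [ 0.001 -0.003 -0.311] dist 0.383
```

Call:
{"api": "jog_arm", "payload": {"moves": [[1, 0.025, -0.01, -0.01, 0, 0, -0.02], [1, 0.06, -0.025, -0.01, 0, 0, -0.05], [1, 0.095, -0.04, -0.01, 0, 0, -0.08], [1, 0.13, -0.055, -0.01, 0, 0, -0.11], [1, 0.165, -0.07, -0.01, 0, 0, -0.14], [1, 0.2, -0.084, -0.01, 0, 0, -0.17], [1, 0.235, -0.099, -0.01, 0, 0, -0.21], [1, 0.27, -0.113, -0.01, 0, 0, -0.25], [1, 0.305, -0.128, -0.01, 0, 0, -0.28], [1, 0.335, -0.141, -0.01, 0, 0, -0.311]]}}

```text
time_s: 35.78
tcp_pos: [0.5563, -0.0607, 0.1297]
ee_rot: [[-0.116, -0.993, 0.001], [-0.993, 0.116, -0.001], [0.001, -0.001, -1.0]]
wrist_force: [-0.5, 1.1, -0.5]
gripper_width: 0.296
```

Run:
```python
from h import *
st();go(.5555,-.0785,.08,263.3)
```

```text
t 35.78 tcp [ 0.5563 -0.0607  0.1297] yaw -96.65 zax [ 0.001 -0.001 -1.   ] F [-0.5  1.1 -0.5] w 25.8 j [ 10.  21. -16.   0. -53. -17.]
shift [ 0.0178 -0.0012  0.0497] rot [-0.001 -0.001  0.001] dist 0.053
```

Call:
{"api": "jog_arm", "payload": {"moves": [[1, 0.01, -0.001, 0.005, 0, 0, 0], [1, 0.018, -0.001, 0.02, 0, 0, 0], [1, 0.018, -0.001, 0.035, 0, 0, 0], [1, 0.018, -0.001, 0.045, 0, 0, 0], [1, 0.018, -0.001, 0.05, 0, 0, 0], [1, 0.018, -0.001, 0.05, 0, 0, 0], [1, 0.018, -0.001, 0.05, 0, 0, 0], [1, 0.018, -0.001, 0.05, 0, 0, 0], [1, 0.018, -0.001, 0.05, 0, 0, 0], [1, 0.018, -0.001, 0.05, 0, 0, 0]]}}

```text
time_s: 36.62
tcp_pos: [0.5563, -0.0762, 0.0796]
ee_rot: [[-0.116, -0.993, 0.001], [-0.993, 0.116, -0.0], [0.0, -0.001, -1.0]]
wrist_force: [0.5, 0.2, -1.6]
gripper_width: 0.299
```

Run:
```python
from h import *
st()
s=Cam("side");s.save("s17.png",(230,140,310,210),9)
t=Cam("top");t.save("t17.png",(270,160,340,235),8)
```

```text
t 36.62 tcp [ 0.5563 -0.0762  0.0796] yaw -96.68 zax [ 0.001 -0.    -1.   ] F [ 0.5  0.2 -1.6] w 26.0 j [  9.  24. -19.   0. -46. -15.]
```

View pics/s17.png

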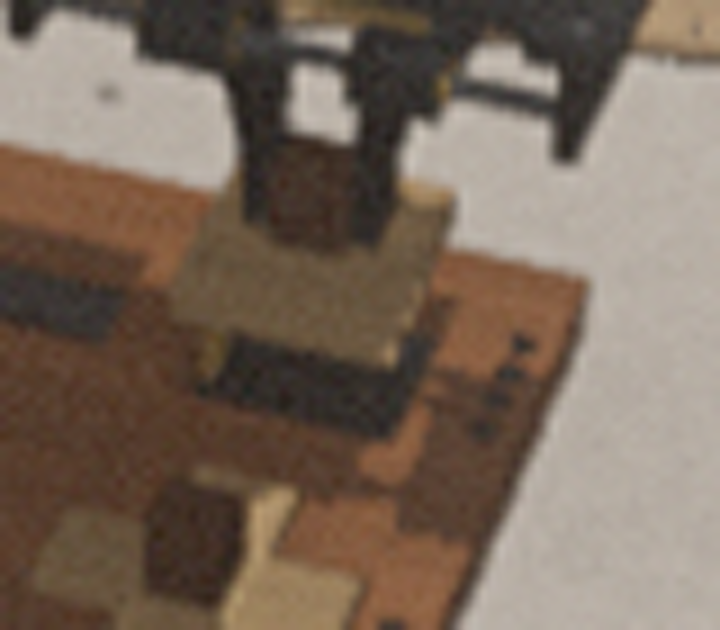

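View pics/t17.png

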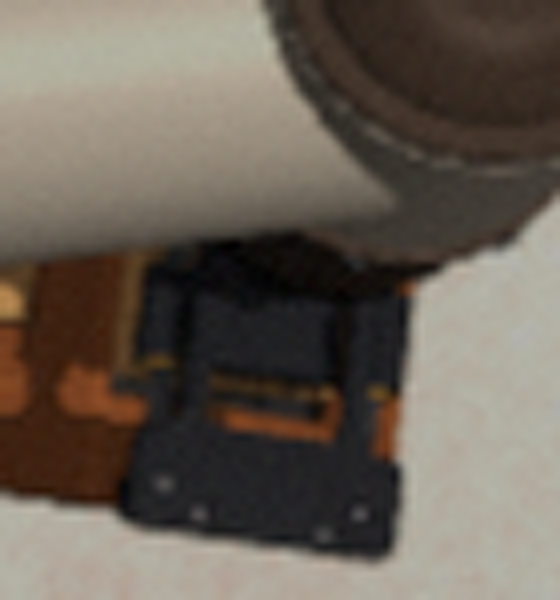

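Run:
```python
from h import *
s=Cam("side");t=Cam("top")
S=lambda *p:np.array(p)/9+[230-.44,140-.44]
a=np.radians(-6.7);R=np.array([[np.cos(a),-np.sin(a)],[np.sin(a),np.cos(a)]])
loc=lambda W:((W-np.array((.619,-.0285)))@R*1000).round(1)
print("piece bottom corners",loc(s.plane(S((172,318),(395,365)),.056)))
print("piece right top far/near",loc(s.plane(S((455,200),(398,325)),.0755)))
print("recess corners",loc(s.plane(S((200,395),(387,437)),.026)))
print("expected recess +y edge: x -57+-36.5, y",-57+36.5)
print(s.proj(np.array([[*(np.array((.619,-.0285))+R@np.array((x,y))/1000),.026] for x,y in((-93.5,-20.5),(-20.5,-20.5))])))
```

```text
piece bottom corners [[-21.6 -20.7]
 [-92.7 -23.5]]
piece right top far/near [[-92.9 -82.3]
 [-94.  -19.9]]
recess corners [[-30.6 -21.7]
 [-91.4 -23.2]]
expected recess +y edge: x -57+-36.5, y -20.5
[[272.97821664 188.92086017]
 [248.2810807  182.88956284]]
```

Call:
{"api": "jog_arm", "payload": {"moves": [[1, 0.0022, 0.0005, 0.004, 0, 0, 0], [1, 0.0022, 0.0005, 0.01, 0, 0, 0], [1, 0.0022, 0.0005, 0.016, 0, 0, 0], [1, 0.0022, 0.0005, 0.022, 0, 0, 0], [1, 0.0022, 0.0005, 0.026, 0, 0, 0], [1, 0.0022, 0.0005, 0.029, 0, 0, 0], [1, 0.0022, 0.0005, 0.032, 0, 0, 0], [1, 0.0022, 0.0005, 0.034, 0, 0, 0], [1, 0.0022, 0.0005, 0.036, 0, 0, 0], [1, 0.0022, 0.0005, 0.037, 0, 0, 0]]}}

```text
time_s: 37.65
tcp_pos: [0.5551, -0.0788, 0.0418]
ee_rot: [[-0.117, -0.993, 0.0], [-0.993, 0.117, -0.001], [0.001, -0.0, -1.0]]
wrist_force: [0.2, -0.9, -0.7]
gripper_width: 0.296
```

Run:
```python
from h import *
st()
s=Cam("side");s.save("s18.png",(230,140,310,210),9)
```

```text
t 37.65 tcp [ 0.5551 -0.0788  0.0418] yaw -96.71 zax [ 0.    -0.001 -1.   ] F [ 0.2 -0.9 -0.7] w 25.7 j [  9.  27. -21.   0. -42. -15.]
```

View pics/s18.png

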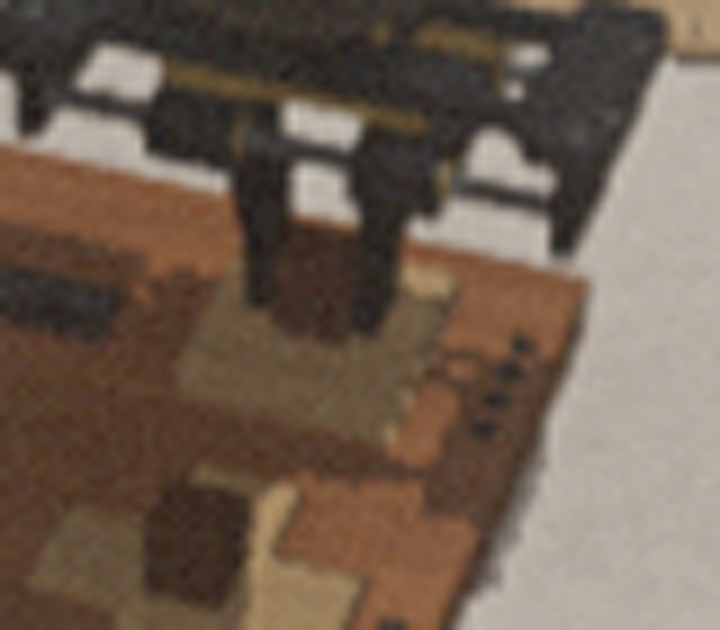

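The square is in with no force. Pressing home, then releasing.

Call:
{"api": "jog_arm", "payload": {"moves": [[1, 0, 0, 0.002, 0, 0, 0], [1, 0, 0, 0.004, 0, 0, 0], [1, 0, 0, 0.006, 0, 0, 0], [1, 0, 0, 0.008, 0, 0, 0], [1, 0, 0, 0.01, 0, 0, 0], [1, 0, 0, 0.012, 0, 0, 0], [1, 0, 0, 0.013, 0, 0, 0], [1, 0, 0, 0.014, 0, 0, 0], [1, 0, 0, 0.015, 0, 0, 0], [1, 0, 0, 0.015, 0, 0, 0]]}}

```text
time_s: 38.53
tcp_pos: [0.5553, -0.0788, 0.0295]
ee_rot: [[-0.116, -0.993, 0.001], [-0.993, 0.116, -0.001], [0.001, -0.001, -1.0]]
wrist_force: [-4.7, -0.6, 18.2]
gripper_width: 0.296
```

Call:
{"api": "jog_arm", "payload": {"moves": [[1, 0, 0, -0.003, 0, 0, 0], [-1, 0, 0, -0.003, 0, 0, 0], [-1, 0, 0, -0.003, 0, 0, 0], [-1, 0, 0, -0.003, 0, 0, 0], [-1, 0, 0, -0.003, 0, 0, 0], [-1, 0, 0, -0.003, 0, 0, 0], [-1, 0, 0, -0.02, 0, 0, 0], [-1, 0, 0, -0.05, 0, 0, 0], [-1, 0, 0, -0.08, 0, 0, 0], [-1, 0, 0, -0.09, 0, 0, 0]]}}

```text
time_s: 39.37
tcp_pos: [0.5576, -0.0785, 0.1211]
ee_rot: [[-0.115, -0.993, 0.007], [-0.993, 0.115, -0.001], [-0.0, -0.007, -1.0]]
wrist_force: [1.1, -0.0, 1.6]
gripper_width: 0.896
```

Run:
```python
from h import *
st()
s=Cam("side");s.save("s19.png",(170,120,350,255),4.3)
hsv=cv2.cvtColor(s.f,cv2.COLOR_RGB2HSV)
print("counter top cam",Cam("top").plane([(334,257)],.024));s.save("s_cnt.png",(300,150,345,190),14)
t=Cam("top");t.save("t_cnt.png",(315,240,350,272),14)
```

```text
t 39.37 tcp [ 0.5576 -0.0785  0.1211] yaw -96.63 zax [ 0.007 -0.001 -1.   ] F [ 1.1 -0.   1.6] w 77.9 j [  9.  21. -17.   0. -52. -15.]
counter top cam [[ 0.40083897 -0.17463716]]
```

View pics/s19.png

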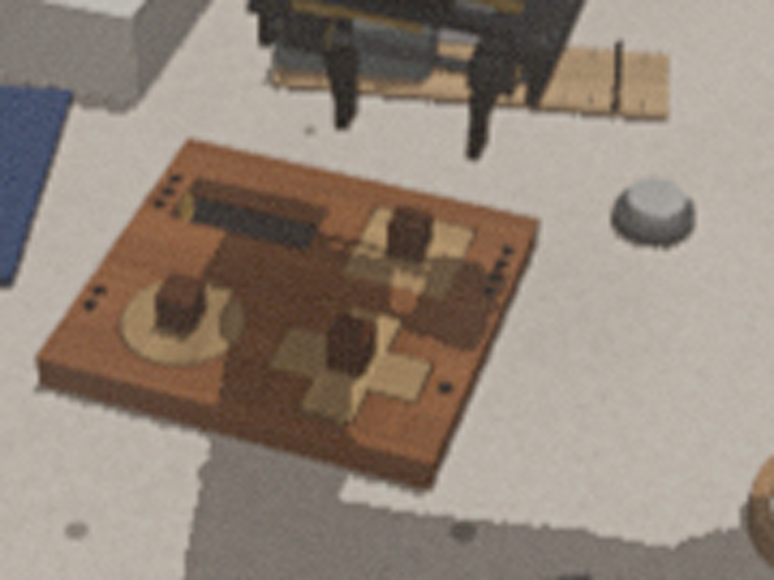

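View pics/t_cnt.png

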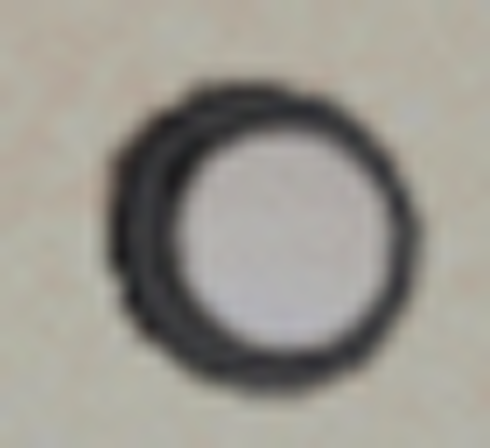

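View pics/s_cnt.png

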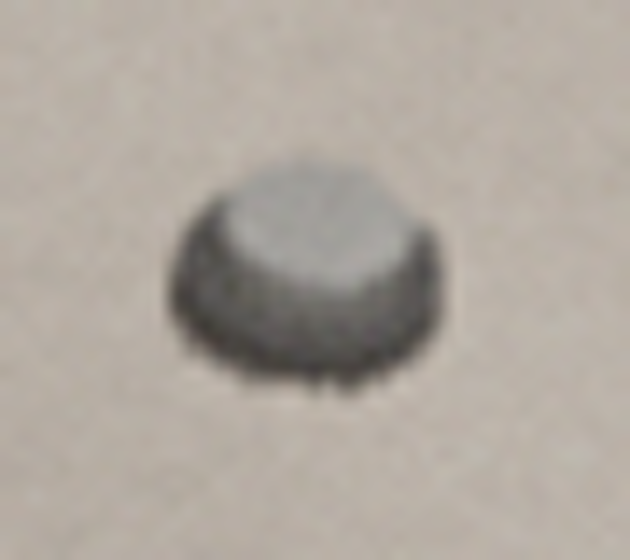

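All three are flush. Now the counter.

Run:
```python
from h import *
s=Cam("side");t=Cam("top")
a=t.plane([(334.9,256.4)],.024)[0];b=s.plane([(322.2,165.4)],.024)[0];print(a,b)
go((a[0]+b[0])/2,(a[1]+b[1])/2,.06,263.3)
```

```text
[ 0.40245016 -0.1770202 ] [ 0.40105884 -0.17436881]
shift [0.1143 0.1395 0.0559] rot [ 0.003 -0.001 -0.   ] dist 0.189
```

Call:
{"api": "jog_arm", "payload": {"moves": [[1, 0.02, 0.025, 0, 0, 0, 0], [1, 0.04, 0.05, 0, 0, 0, 0], [1, 0.06, 0.075, 0, 0, 0, 0], [1, 0.08, 0.1, 0, 0, 0, 0], [1, 0.1, 0.125, 0.01, 0, 0, 0], [1, 0.114, 0.139, 0.03, 0, 0, 0], [1, 0.114, 0.139, 0.05, 0, 0, 0], [1, 0.114, 0.139, 0.07, 0, 0, 0], [1, 0.114, 0.139, 0.08, 0, 0, 0], [1, 0.114, 0.139, 0.08, 0, 0, 0]]}}

```text
time_s: 40.45
tcp_pos: [0.4005, -0.1755, 0.0337]
ee_rot: [[-0.118, -0.993, -0.009], [-0.993, 0.118, 0.0], [0.001, 0.009, -1.0]]
wrist_force: [-0.8, -0.5, 0.1]
gripper_width: 0.326
```

Run:
```python
from h import *
st();go(.402,-.1757,.012,263.3)
s=Cam("side");s.save("s20.png",(280,120,360,200),7)
```

```text
t 40.45 tcp [ 0.4005 -0.1755  0.0337] yaw -96.77 zax [-0.009  0.    -1.   ] F [-0.8 -0.5  0.1] w 28.3 j [ -2.  19. -39.   0. -33.  -5.]
shift [-0.     -0.0017  0.0217] rot [ 0.009 -0.001 -0.001] dist 0.022
```

View pics/s20.png

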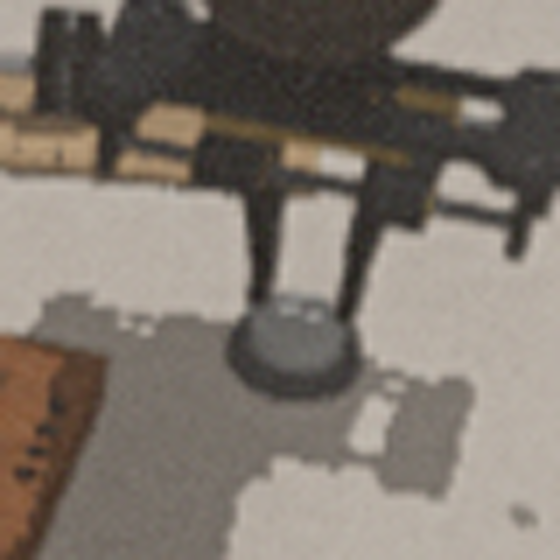

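Call:
{"api": "jog_arm", "payload": {"moves": [[1, 0, 0, 0, 0, 0, 0], [1, 0, 0, 0, 0, 0, 0], [1, 0, 0, 0, 0, 0, 0], [1, 0, 0, 0, 0, 0, 0], [1, 0, 0, 0.006, 0, 0, 0], [1, 0, 0, 0.012, 0, 0, 0], [1, 0, 0, 0.017, 0, 0, 0], [1, 0, 0, 0.021, 0, 0, 0], [1, 0, 0, 0.022, 0, 0, 0], [1, 0, 0, 0.022, 0, 0, 0]]}}

```text
time_s: 41.33
tcp_pos: [0.4041, -0.1757, 0.0162]
ee_rot: [[-0.116, -0.993, 0.0], [-0.993, 0.116, -0.001], [0.001, -0.0, -1.0]]
wrist_force: [-4.0, 3.6, 18.5]
gripper_width: 0.002
```

Call:
{"api": "jog_arm", "payload": {"moves": [[1, 0, 0, 0, 0, 0, 0], [1, 0, 0, 0, 0, 0, 0], [1, 0, 0, 0, 0, 0, 0], [1, 0, 0, 0, 0, 0, 0], [1, 0, 0, 0, 0, 0, 0], [1, 0, 0, 0, 0, 0, 0], [1, 0, 0, 0, 0, 0, 0], [1, 0, 0, 0, 0, 0, 0], [1, 0, 0, 0, 0, 0, 0], [1, 0, 0, 0, 0, 0, 0]]}}

```text
time_s: 42.17
tcp_pos: [0.4041, -0.1757, 0.0162]
ee_rot: [[-0.116, -0.993, 0.001], [-0.993, 0.116, -0.001], [0.001, -0.001, -1.0]]
wrist_force: [-2.8, 3.4, 16.8]
gripper_width: 0.008
```

Run:
```python
from h import *
st()
s=Cam("side");s.save("s21.png",(280,120,360,200),7)
```

```text
t 42.17 tcp [ 0.4041 -0.1757  0.0162] yaw -96.65 zax [ 0.001 -0.001 -1.   ] F [-2.8  3.4 16.8] w 0.7 j [ -2.  21. -39.   0. -30.  -5.]
```

View pics/s21.png

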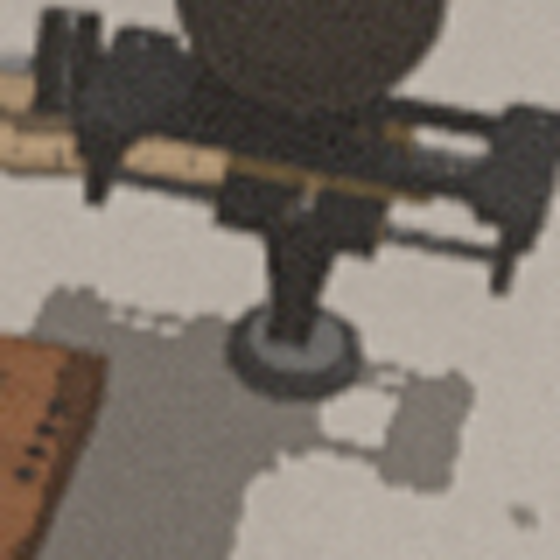

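The counter is bottomed (top sunk level with its housing at zoomed ≈298,350, 17 N). Lift and check the board before clearing it.

Call:
{"api": "jog_arm", "payload": {"moves": [[1, 0, 0, -0.01, 0, 0, 0], [1, 0, 0, -0.03, 0, 0, 0], [1, 0, 0, -0.06, 0, 0, 0], [1, 0, 0, -0.09, 0, 0, 0], [-1, 0, 0, -0.1, 0, 0, 0], [-1, 0, 0, -0.1, 0, 0, 0], [-1, 0, 0, -0.1, 0, 0, 0], [-1, 0, 0, -0.1, 0, 0, 0], [-1, 0, 0, -0.1, 0, 0, 0], [-1, 0, 0, -0.1, 0, 0, 0]]}}

```text
time_s: 43.05
tcp_pos: [0.4028, -0.1755, 0.1136]
ee_rot: [[-0.117, -0.993, -0.003], [-0.993, 0.117, -0.0], [0.001, 0.003, -1.0]]
wrist_force: [0.5, 0.3, 0.1]
gripper_width: 0.377
```

Run:
```python
from h import *
st();go(.5553,-.0788,.11,263.3)
s=Cam("side");s.save("s22.png",(170,100,350,250),4.0)
t=Cam("top");t.save("t22.png",None,1.5)
```

```text
t 43.05 tcp [ 0.4028 -0.1755  0.1136] yaw -96.71 zax [-0.003 -0.    -1.   ] F [0.5 0.3 0.1] w 32.8 j [ -2.  11. -33.   0. -46.  -5.]
shift [-0.1139 -0.1401  0.0031] rot [ 0.003 -0.001 -0.   ] dist 0.181
```

View pics/s22.png

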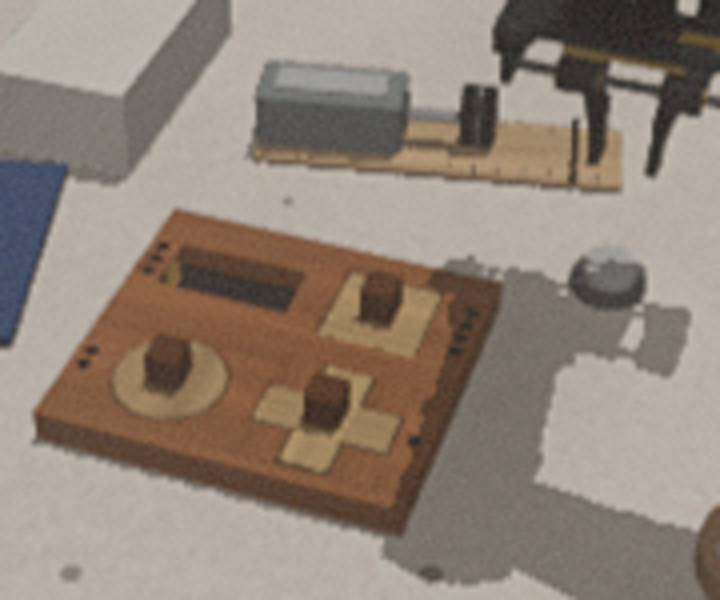

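View pics/t22.png

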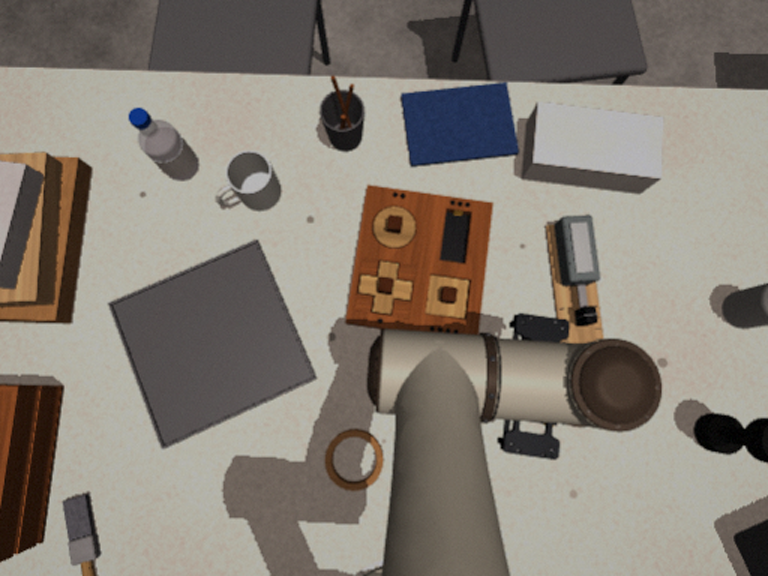

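All pieces are flush, the gauge is home and the tray is empty and in full view (corners ≈(110,303), (258,241), (315,378), (163,446) zoomed).

Run:
```python
from h import *
t=Cam("top")
W=t.plane(np.array([(110,303),(258,241),(315,378),(163,446)])/1.5,.012);print(W.round(3))
L=np.array([(140,145),(140,-145),(-140,-145),(-140,145)])/1000
L2=np.array([(145,140),(145,-140),(-145,-140),(-145,140)])/1000
for l in(L,L2):
    f=fit(W,l);print(f)
    a=np.radians(f[1]);R=np.array([[np.cos(a),-np.sin(a)],[np.sin(a),np.cos(a)]])
    for n,p in dict(cross=(490,430),disc=(388,376),sq=(562,303)).items(): print(n,((np.array(p)-f[0])@R).round(0))
```

```text
[[0.528 0.528]
 [0.651 0.27 ]
 [0.405 0.152]
 [0.282 0.407]]
(array([466.7, 339. ]), np.float64(25.7), np.float64(3.1))
cross [60. 72.]
disc [-55.  67.]
sq [ 70. -74.]
(array([466.7, 339. ]), np.float64(25.7), np.float64(6.2))
cross [60. 72.]
disc [-55.  67.]
sq [ 70. -74.]
```

Call:
{"api": "jog_arm", "payload": {"moves": [[-1, -0.02, -0.025, 0, 0, 0, 0], [-1, -0.04, -0.05, 0, 0, 0, 0], [-1, -0.06, -0.075, 0, 0, 0, 0], [-1, -0.08, -0.1, 0, 0, 0, 0], [-1, -0.1, -0.125, 0, 0, 0, 0], [-1, -0.114, -0.14, 0, 0, 0, 0], [-1, -0.114, -0.14, 0.01, 0, 0, 0], [-1, -0.114, -0.14, 0.03, 0, 0, 0], [-1, -0.114, -0.14, 0.03, 0, 0, 0], [-1, -0.114, -0.14, 0.03, 0, 0, 0]]}}

```text
time_s: 44.03
tcp_pos: [0.5545, -0.0791, 0.0835]
ee_rot: [[-0.117, -0.993, -0.004], [-0.993, 0.117, -0.001], [0.002, 0.004, -1.0]]
wrist_force: [0.5, -0.1, -0.2]
gripper_width: 0.998
```

Run:
```python
from h import *
st();go(.5553,-.0788,.031,263.3)
```

```text
t 44.03 tcp [ 0.5545 -0.0791  0.0835] yaw -96.72 zax [-0.004 -0.001 -1.   ] F [ 0.5 -0.1 -0.2] w 86.8 j [  8.  24. -19.   0. -47. -15.]
shift [-0.0005 -0.001   0.0525] rot [ 0.004 -0.002 -0.   ] dist 0.053
```

Call:
{"api": "jog_arm", "payload": {"moves": [[-1, 0, 0, 0.02, 0, 0, 0], [-1, 0, 0, 0.04, 0, 0, 0], [-1, 0, 0, 0.0525, 0, 0, 0], [-1, 0, 0, 0.0525, 0, 0, 0], [1, 0, 0, 0.0525, 0, 0, 0], [1, 0, 0, 0.0525, 0, 0, 0], [1, 0, 0, 0.0525, 0, 0, 0], [1, 0, 0, 0.0525, 0, 0, 0], [1, 0, 0, 0.0525, 0, 0, 0], [1, 0, 0, 0.0525, 0, 0, 0]]}}

```text
time_s: 44.87
tcp_pos: [0.5563, -0.0788, 0.033]
ee_rot: [[-0.117, -0.993, 0.001], [-0.993, 0.117, -0.0], [0.0, -0.001, -1.0]]
wrist_force: [0.4, -0.1, -0.4]
gripper_width: 0.631
```

Call:
{"api": "jog_arm", "payload": {"moves": [[1, 0, 0, 0, 0, 0, 0], [1, 0, 0, 0, 0, 0, 0], [1, 0, 0, 0, 0, 0, 0], [1, 0, 0, 0, 0, 0, 0], [1, 0, 0, 0, 0, 0, 0], [1, 0, 0, 0, 0, 0, 0], [1, 0, 0, -0.01, 0, 0, 0], [1, 0, 0, -0.02, 0, 0, 0], [1, 0, 0, -0.04, 0, 0, 0], [1, 0, 0, -0.07, 0, 0, 0]]}}

```text
time_s: 45.7
tcp_pos: [0.5541, -0.0788, 0.1018]
ee_rot: [[-0.117, -0.993, -0.006], [-0.993, 0.117, -0.001], [0.001, 0.005, -1.0]]
wrist_force: [0.4, -0.3, -0.6]
gripper_width: 0.295
```

Run:
```python
from h import *
st();go(.562,.303,.12,263.3)
s=Cam("side");s.save("s23.png",(170,100,350,250),4.0)
```

```text
t 45.7 tcp [ 0.5541 -0.0788  0.1018] yaw -96.73 zax [-0.006 -0.001 -1.   ] F [ 0.4 -0.3 -0.6] w 25.7 j [  8.  23. -18.   0. -50. -15.]
shift [-0.3801  0.037  -0.0186] rot [ 0.005 -0.001 -0.001] dist 0.382
```

View pics/s23.png

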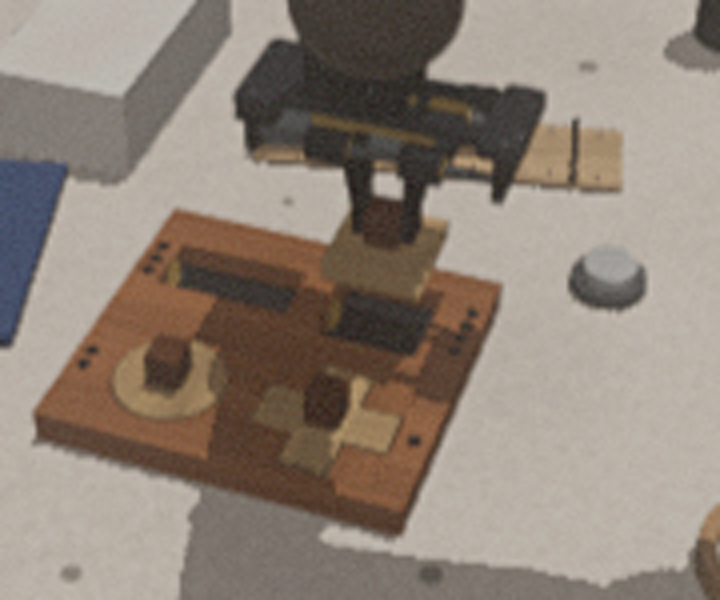

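The square is lifted out level and the counter is up. Carrying it to the tray.

Call:
{"api": "jog_arm", "payload": {"moves": [[1, -0.01, 0.001, -0.03, 0, 0, 0], [1, -0.045, 0.005, -0.04, 0, 0, 0], [1, -0.085, 0.009, -0.04, 0, 0, 0], [1, -0.125, 0.013, -0.04, 0, 0, 0], [1, -0.165, 0.017, -0.04, 0, 0, 0], [1, -0.205, 0.02, -0.04, 0, 0, 0], [1, -0.245, 0.024, -0.04, 0, 0, 0], [1, -0.285, 0.028, -0.04, 0, 0, 0], [1, -0.325, 0.032, -0.04, 0, 0, 0], [1, -0.355, 0.035, -0.04, 0, 0, 0]]}}

```text
time_s: 46.58
tcp_pos: [0.5625, 0.2811, 0.1435]
ee_rot: [[-0.115, -0.993, 0.002], [-0.993, 0.115, 0.001], [-0.001, -0.002, -1.0]]
wrist_force: [0.4, -0.2, -1.5]
gripper_width: 0.298
```

Run:
```python
from h import *
st();go(.562,.303,.032,263.3)
```

```text
t 46.58 tcp [0.5625 0.2811 0.1435] yaw -96.6 zax [ 0.002  0.001 -1.   ] F [ 0.4 -0.2 -1.5] w 25.9 j [ 41.  26.  -5.   0. -59. -48.]
shift [-0.0215  0.0032  0.1115] rot [-0.002  0.001  0.002] dist 0.114
```

Call:
{"api": "jog_arm", "payload": {"moves": [[1, -0.02, 0.003, 0, 0, 0, 0], [1, -0.0215, 0.003, 0.03, 0, 0, 0], [1, -0.0215, 0.003, 0.06, 0, 0, 0], [1, -0.0215, 0.003, 0.085, 0, 0, 0], [1, -0.0215, 0.003, 0.1, 0, 0, 0], [1, -0.0215, 0.003, 0.107, 0, 0, 0], [1, -0.0215, 0.003, 0.111, 0, 0, 0], [1, -0.0215, 0.003, 0.112, 0, 0, 0], [1, -0.0215, 0.003, 0.112, 0, 0, 0], [1, -0.0215, 0.003, 0.112, 0, 0, 0]]}}

```text
time_s: 47.42
tcp_pos: [0.563, 0.3001, 0.0317]
ee_rot: [[-0.117, -0.993, 0.002], [-0.993, 0.117, 0.001], [-0.001, -0.002, -1.0]]
wrist_force: [-0.3, 0.4, -0.9]
gripper_width: 0.294
```

Run:
```python
from h import *
st()
```

```text
t 47.42 tcp [0.563  0.3001 0.0317] yaw -96.7 zax [ 0.002  0.001 -1.   ] F [-0.3  0.4 -0.9] w 25.6 j [ 43.  34. -10.   0. -46. -49.]
```

Call:
{"api": "jog_arm", "payload": {"moves": [[1, 0, 0, 0.001, 0, 0, 0], [1, 0, 0, 0.001, 0, 0, 0], [-1, 0, 0, 0.001, 0, 0, 0], [-1, 0, 0, 0.001, 0, 0, 0], [-1, 0, 0, 0.001, 0, 0, 0], [-1, 0, 0, 0.001, 0, 0, 0], [-1, 0, 0, 0.001, 0, 0, 0], [-1, 0, 0, -0.02, 0, 0, 0], [-1, 0, 0, -0.06, 0, 0, 0], [-1, 0, 0, -0.1, 0, 0, 0]]}}

```text
time_s: 48.25
tcp_pos: [0.5612, 0.2987, 0.1295]
ee_rot: [[-0.117, -0.993, -0.004], [-0.993, 0.117, -0.004], [0.004, 0.003, -1.0]]
wrist_force: [1.4, 0.8, -0.1]
gripper_width: 0.82
```

Run:
```python
from h import *
st();go(.5682,.0347,.14,173.3)
s=Cam("side");s.save("s24.png",None,1.5)
```

```text
t 48.25 tcp [0.5612 0.2987 0.1295] yaw -96.7 zax [-0.004 -0.004 -1.   ] F [ 1.4  0.8 -0.1] w 71.4 j [ 43.  27.  -5.   0. -58. -49.]
shift [ 0.2615 -0.0377 -0.0095] rot [-1.000e-03 -6.000e-03  1.571e+00] dist 0.264
```

View pics/s24.png

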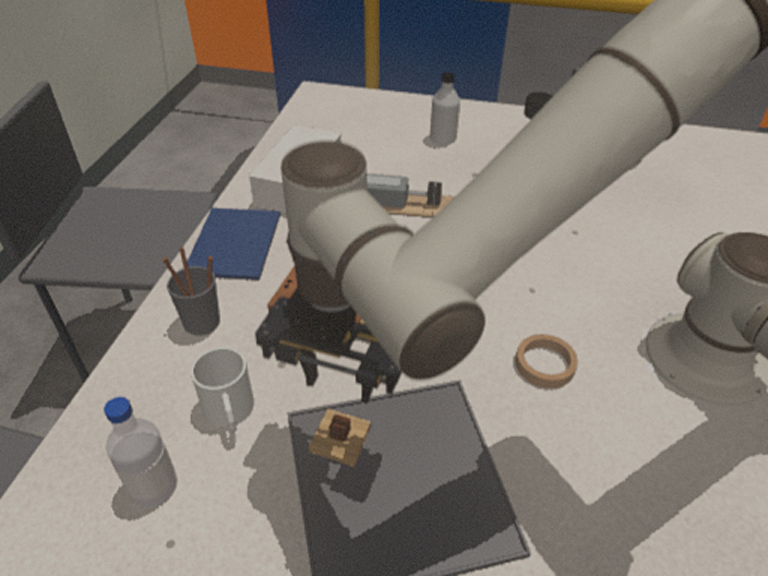

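Run:
```python
from h import *
go(.5685,.0347,.10,263.3)
```

```text
shift [ 0.2655 -0.032   0.0392] rot [-0.012  0.007  0.002] dist 0.27
```

Call:
{"api": "jog_arm", "payload": {"moves": [[-1, 0.03, -0.004, 0, 0, 0, 0], [-1, 0.07, -0.009, 0, 0, 0, 0], [-1, 0.11, -0.014, 0, 0, 0, 0], [-1, 0.15, -0.019, 0, 0, 0, 0], [-1, 0.19, -0.024, 0, 0, 0, 0], [-1, 0.23, -0.029, 0.01, 0, 0, 0], [-1, 0.255, -0.032, 0.03, 0, 0, 0], [-1, 0.265, -0.033, 0.045, 0, 0, 0], [-1, 0.265, -0.033, 0.05, 0, 0, 0], [-1, 0.265, -0.033, 0.05, 0, 0, 0]]}}

```text
time_s: 49.13
tcp_pos: [0.5632, 0.0319, 0.079]
ee_rot: [[-0.118, -0.993, -0.003], [-0.993, 0.118, -0.001], [0.002, 0.003, -1.0]]
wrist_force: [-0.1, -0.6, 1.1]
gripper_width: 1.001
```

Run:
```python
from h import *
st();go(.5685,.0347,.031,263.3)
```

```text
t 49.13 tcp [0.5632 0.0319 0.079 ] yaw -96.78 zax [-0.003 -0.001 -1.   ] F [-0.1 -0.6  1.1] w 87.1 j [ 20.  25. -19.   0. -47. -27.]
shift [-0.0035 -0.005   0.0479] rot [ 0.003 -0.002 -0.001] dist 0.048
```

Call:
{"api": "jog_arm", "payload": {"moves": [[-1, -0.003, -0.004, 0.01, 0, 0, 0], [-1, -0.003, -0.004, 0.025, 0, 0, 0], [-1, -0.003, -0.004, 0.04, 0, 0, 0], [-1, -0.003, -0.004, 0.047, 0, 0, 0], [-1, -0.003, -0.004, 0.047, 0, 0, 0], [1, -0.003, -0.004, 0.047, 0, 0, 0], [1, -0.003, -0.004, 0.047, 0, 0, 0], [1, -0.003, -0.004, 0.047, 0, 0, 0], [1, -0.003, -0.004, 0.047, 0, 0, 0], [1, -0.003, -0.004, 0.047, 0, 0, 0]]}}

```text
time_s: 49.97
tcp_pos: [0.5688, 0.0352, 0.034]
ee_rot: [[-0.117, -0.993, 0.001], [-0.993, 0.117, -0.0], [0.0, -0.001, -1.0]]
wrist_force: [0.3, -0.1, -0.2]
gripper_width: 0.707
```

Call:
{"api": "jog_arm", "payload": {"moves": [[1, 0, 0, 0, 0, 0, 0], [1, 0, 0, 0, 0, 0, 0], [1, 0, 0, 0, 0, 0, 0], [1, 0, 0, 0, 0, 0, 0], [1, 0, 0, 0, 0, 0, 0], [1, 0, 0, 0, 0, 0, 0], [1, 0, 0, 0, 0, 0, 0], [1, 0, 0, -0.015, 0, 0, 0], [1, 0, 0, -0.035, 0, 0, 0], [1, 0, 0, -0.07, 0, 0, 0]]}}

```text
time_s: 50.8
tcp_pos: [0.5655, 0.0345, 0.1004]
ee_rot: [[-0.118, -0.993, -0.009], [-0.993, 0.118, -0.002], [0.004, 0.009, -1.0]]
wrist_force: [-0.3, 0.3, -2.1]
gripper_width: 0.297
```

Run:
```python
from h import *
st();go(.49,.43,.14,263.3)
s=Cam("side");s.save("s25.png",(170,100,350,250),4.0)
```

```text
t 50.8 tcp [0.5655 0.0345 0.1004] yaw -96.76 zax [-0.009 -0.002 -1.   ] F [-0.3  0.3 -2.1] w 25.8 j [ 20.  23. -17.  -0. -50. -27.]
shift [-0.3838  0.1219 -0.0399] rot [ 0.009 -0.003 -0.001] dist 0.405
```

View pics/s25.png

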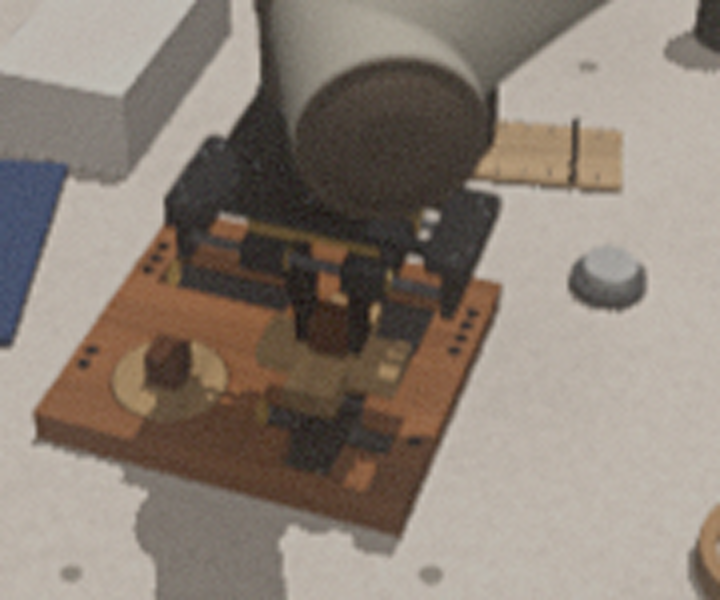

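Call:
{"api": "jog_arm", "payload": {"moves": [[1, -0.01, 0.003, -0.03, 0, 0, 0], [1, -0.045, 0.014, -0.04, 0, 0, 0], [1, -0.084, 0.027, -0.04, 0, 0, 0], [1, -0.122, 0.039, -0.04, 0, 0, 0], [1, -0.16, 0.051, -0.04, 0, 0, 0], [1, -0.198, 0.063, -0.04, 0, 0, 0], [1, -0.236, 0.075, -0.04, 0, 0, 0], [1, -0.274, 0.087, -0.04, 0, 0, 0], [1, -0.312, 0.099, -0.04, 0, 0, 0], [1, -0.35, 0.111, -0.04, 0, 0, 0]]}}

```text
time_s: 51.68
tcp_pos: [0.498, 0.3974, 0.1428]
ee_rot: [[-0.117, -0.993, -0.001], [-0.993, 0.117, -0.001], [0.001, 0.0, -1.0]]
wrist_force: [0.5, -0.3, -1.6]
gripper_width: 0.297
```

Run:
```python
from h import *
st();go(.49,.43,.032,263.3)
```

```text
t 51.68 tcp [0.498  0.3974 0.1428] yaw -96.69 zax [-0.001 -0.001 -1.   ] F [ 0.5 -0.3 -1.6] w 25.9 j [ 53.  27.  -4.   0. -59. -60.]
shift [-0.0315  0.0117  0.1108] rot [ 0.    -0.001  0.   ] dist 0.116
```

Call:
{"api": "jog_arm", "payload": {"moves": [[1, -0.025, 0.01, 0.005, 0, 0, 0], [1, -0.0315, 0.0117, 0.03, 0, 0, 0], [1, -0.0315, 0.0117, 0.06, 0, 0, 0], [1, -0.0315, 0.0117, 0.085, 0, 0, 0], [1, -0.0315, 0.0117, 0.1, 0, 0, 0], [1, -0.0315, 0.0117, 0.107, 0, 0, 0], [1, -0.0315, 0.0117, 0.11, 0, 0, 0], [1, -0.0315, 0.0117, 0.111, 0, 0, 0], [1, -0.0315, 0.0117, 0.111, 0, 0, 0], [1, -0.0315, 0.0117, 0.111, 0, 0, 0]]}}

```text
time_s: 52.52
tcp_pos: [0.4917, 0.429, 0.0336]
ee_rot: [[-0.117, -0.993, 0.002], [-0.993, 0.117, 0.002], [-0.002, -0.002, -1.0]]
wrist_force: [0.8, -0.2, -1.0]
gripper_width: 0.295
```

Call:
{"api": "jog_arm", "payload": {"moves": [[1, 0, 0, 0.0005, 0, 0, 0], [1, 0, 0, 0.0005, 0, 0, 0], [-1, 0, 0, 0.0005, 0, 0, 0], [-1, 0, 0, 0.0005, 0, 0, 0], [-1, 0, 0, 0.0005, 0, 0, 0], [-1, 0, 0, 0.0005, 0, 0, 0], [-1, 0, 0, 0.0005, 0, 0, 0], [-1, 0, 0, -0.02, 0, 0, 0], [-1, 0, 0, -0.06, 0, 0, 0], [-1, 0, 0, -0.1, 0, 0, 0]]}}

```text
time_s: 53.35
tcp_pos: [0.4903, 0.4273, 0.1315]
ee_rot: [[-0.117, -0.993, -0.003], [-0.993, 0.117, -0.005], [0.005, 0.002, -1.0]]
wrist_force: [1.2, 0.8, 0.1]
gripper_width: 0.821
```

Run:
```python
from h import *
st();go(.6818,.0214,.12,263.3)
s=Cam("side");s.save("s26.png",None,1.5)
```

```text
t 53.35 tcp [0.4903 0.4273 0.1315] yaw -96.7 zax [-0.003 -0.005 -1.   ] F [1.2 0.8 0.1] w 71.4 j [ 55.  29.  -2.   0. -59. -62.]
shift [ 0.3807 -0.2376  0.0128] rot [ 0.002 -0.005 -0.   ] dist 0.449
```

View pics/s26.png

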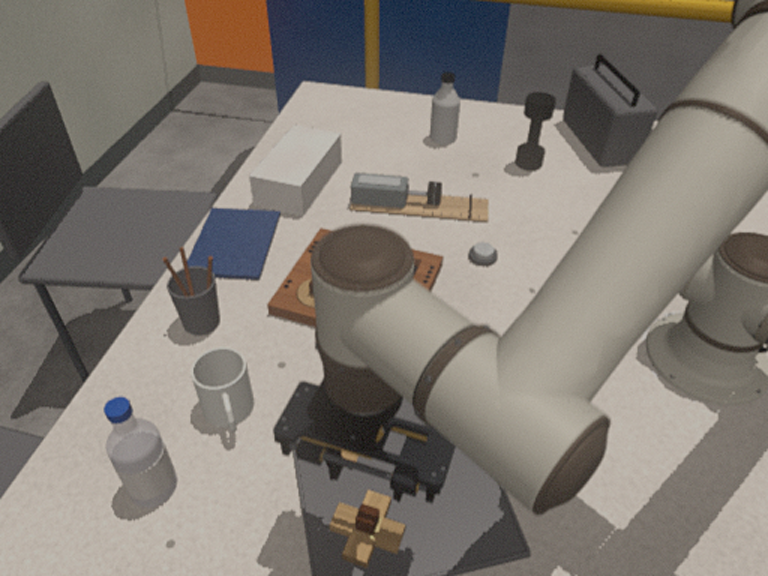

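Call:
{"api": "jog_arm", "payload": {"moves": [[-1, 0.025, -0.016, -0.01, 0, 0, 0], [-1, 0.059, -0.037, -0.01, 0, 0, 0], [-1, 0.093, -0.058, -0.01, 0, 0, 0], [-1, 0.127, -0.079, -0.01, 0, 0, 0], [-1, 0.161, -0.1, -0.01, 0, 0, 0], [-1, 0.195, -0.122, -0.01, 0, 0, 0], [-1, 0.229, -0.143, -0.01, 0, 0, 0], [-1, 0.263, -0.164, -0.01, 0, 0, 0], [-1, 0.297, -0.185, -0.01, 0, 0, 0], [-1, 0.331, -0.207, -0.01, 0, 0, 0]]}}

```text
time_s: 54.23
tcp_pos: [0.6585, 0.0736, 0.1424]
ee_rot: [[-0.117, -0.993, 0.0], [-0.993, 0.117, -0.0], [0.0, -0.0, -1.0]]
wrist_force: [0.7, 0.8, 0.2]
gripper_width: 0.999
```

Run:
```python
from h import *
st();go(.6823,.0214,.08,263.3)
```

```text
t 54.23 tcp [0.6585 0.0736 0.1424] yaw -96.69 zax [ 0. -0. -1.] F [0.7 0.8 0.2] w 86.9 j [ 20.  29.  -0.   0. -61. -27.]
shift [ 0.0491 -0.0297  0.0624] rot [-0. -0.  0.] dist 0.085
```

Call:
{"api": "jog_arm", "payload": {"moves": [[-1, 0.02, -0.012, 0, 0, 0, 0], [-1, 0.042, -0.026, 0, 0, 0, 0], [-1, 0.05, -0.03, 0.02, 0, 0, 0], [-1, 0.05, -0.03, 0.045, 0, 0, 0], [-1, 0.05, -0.03, 0.062, 0, 0, 0], [-1, 0.05, -0.03, 0.062, 0, 0, 0], [-1, 0.05, -0.03, 0.062, 0, 0, 0], [-1, 0.05, -0.03, 0.062, 0, 0, 0], [-1, 0.05, -0.03, 0.062, 0, 0, 0], [-1, 0.05, -0.03, 0.062, 0, 0, 0]]}}

```text
time_s: 55.07
tcp_pos: [0.6829, 0.0227, 0.0821]
ee_rot: [[-0.116, -0.993, 0.003], [-0.993, 0.116, -0.0], [-0.0, -0.003, -1.0]]
wrist_force: [-0.2, 0.0, -0.3]
gripper_width: 0.998
```

Run:
```python
from h import *
st();go(.6823,.0214,.031,263.3)
s=Cam("side");s.save("s27.png",(170,100,350,250),4.0)
```

```text
t 55.07 tcp [0.6829 0.0227 0.0821] yaw -96.67 zax [ 0.003 -0.    -1.   ] F [-0.2  0.  -0.3] w 86.8 j [ 15.  34.  -1.   0. -55. -22.]
shift [0.0014 0.0006 0.0511] rot [-0.003  0.     0.001] dist 0.051
```

View pics/s27.png

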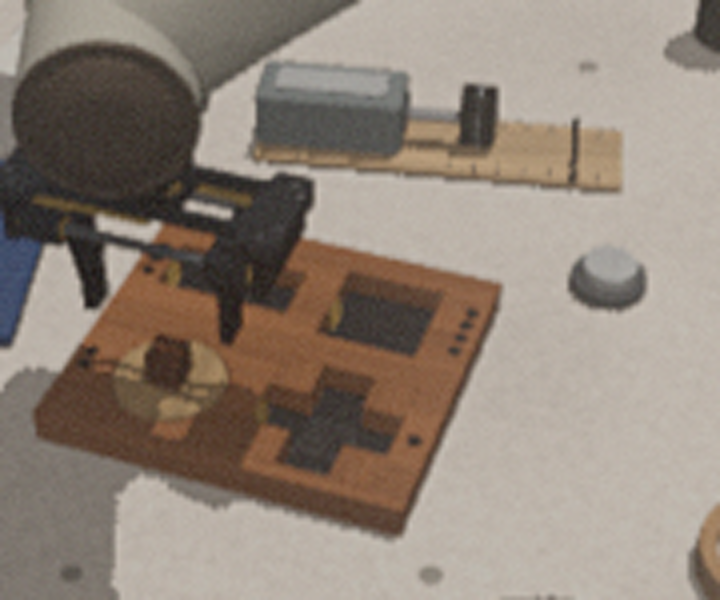

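Call:
{"api": "jog_arm", "payload": {"moves": [[-1, 0.001, 0, 0.02, 0, 0, 0], [-1, 0.001, 0, 0.04, 0, 0, 0], [-1, 0.001, 0, 0.05, 0, 0, 0], [-1, 0.001, 0, 0.05, 0, 0, 0], [1, 0.001, 0, 0.05, 0, 0, 0], [1, 0.001, 0, 0.05, 0, 0, 0], [1, 0.001, 0, 0.05, 0, 0, 0], [1, 0.001, 0, 0.05, 0, 0, 0], [1, 0.001, 0, 0.05, 0, 0, 0], [1, 0.001, 0, 0.05, 0, 0, 0]]}}

```text
time_s: 55.95
tcp_pos: [0.6821, 0.0213, 0.0309]
ee_rot: [[-0.117, -0.993, 0.001], [-0.993, 0.117, -0.0], [0.0, -0.001, -1.0]]
wrist_force: [0.3, -0.3, 0.5]
gripper_width: 0.63
```

Call:
{"api": "jog_arm", "payload": {"moves": [[1, 0, 0, 0, 0, 0, 0], [1, 0, 0, 0, 0, 0, 0], [1, 0, 0, 0, 0, 0, 0], [1, 0, 0, 0, 0, 0, 0], [1, 0, 0, 0, 0, 0, 0], [1, 0, 0, 0, 0, 0, 0], [1, 0, 0, -0.01, 0, 0, 0], [1, 0, 0, -0.03, 0, 0, 0], [1, 0, 0, -0.06, 0, 0, 0], [1, 0, 0, -0.1, 0, 0, 0]]}}

```text
time_s: 56.78
tcp_pos: [0.6794, 0.0209, 0.1285]
ee_rot: [[-0.117, -0.993, -0.008], [-0.993, 0.117, -0.002], [0.003, 0.008, -1.0]]
wrist_force: [1.9, -0.2, -1.2]
gripper_width: 0.292
```

Run:
```python
from h import *
st();go(.388,.376,.14,263.3)
s=Cam("side");s.save("s28.png",(170,100,350,250),4.0)
```

```text
t 56.78 tcp [0.6794 0.0209 0.1285] yaw -96.74 zax [-0.008 -0.002 -1.   ] F [ 1.9 -0.2 -1.2] w 25.4 j [ 15.  32.   2.  -0. -61. -22.]
shift [-0.3184  0.3311 -0.0098] rot [ 0.008 -0.003 -0.001] dist 0.46
```

View pics/s28.png

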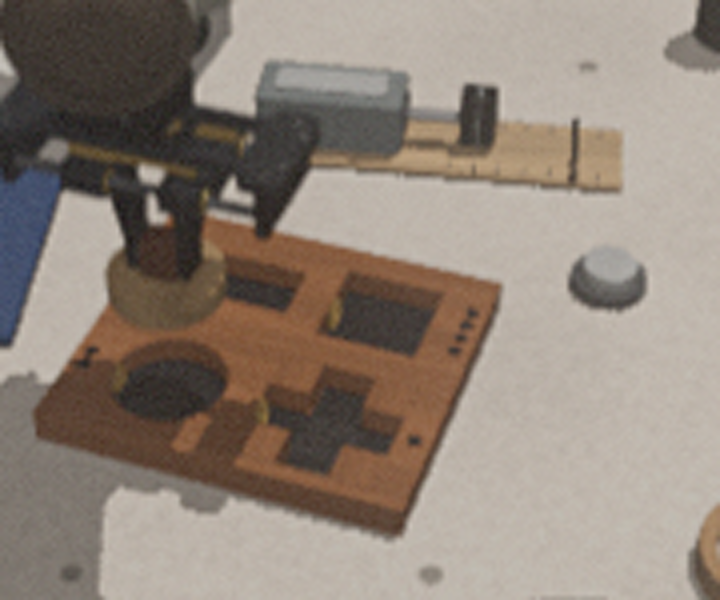

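Call:
{"api": "jog_arm", "payload": {"moves": [[1, -0.018, 0.018, -0.01, 0, 0, 0], [1, -0.045, 0.047, -0.01, 0, 0, 0], [1, -0.073, 0.076, -0.01, 0, 0, 0], [1, -0.1, 0.104, -0.01, 0, 0, 0], [1, -0.128, 0.133, -0.01, 0, 0, 0], [1, -0.156, 0.162, -0.01, 0, 0, 0], [1, -0.183, 0.19, -0.01, 0, 0, 0], [1, -0.211, 0.219, -0.01, 0, 0, 0], [1, -0.238, 0.248, -0.01, 0, 0, 0], [1, -0.266, 0.277, -0.01, 0, 0, 0]]}}

```text
time_s: 57.67
tcp_pos: [0.4362, 0.3188, 0.141]
ee_rot: [[-0.117, -0.993, 0.0], [-0.993, 0.117, -0.0], [0.0, -0.0, -1.0]]
wrist_force: [0.1, 0.2, -1.1]
gripper_width: 0.293
```

Run:
```python
from h import *
st();go(.388,.376,.08,263.3)
t=Cam("top");t.save("t29.png",(50,140,230,310),3.4)
s=Cam("side");s.save("s29.png",None,1.5)
```

```text
t 57.67 tcp [0.4362 0.3188 0.141 ] yaw -96.71 zax [ 0. -0. -1.] F [ 0.1  0.2 -1.1] w 25.5 j [ 53.  18. -18.   0. -54. -60.]
shift [-0.0512  0.0546  0.0609] rot [-0. -0. -0.] dist 0.096
```

View pics/t29.png

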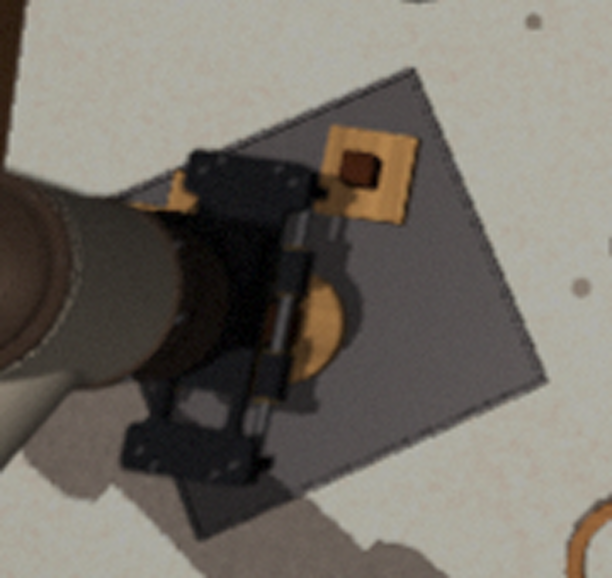

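View pics/s29.png

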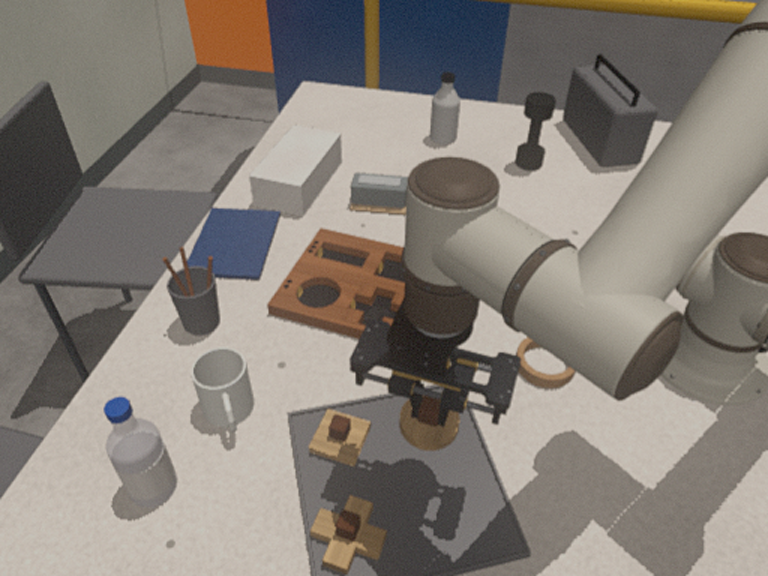

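The cross has moved: its block is at side zoomed ≈(347,525), earlier ≈(368,517), so this is the announced knock. Measuring where it is now.

```bash
cat >> h.py <<'E'
def tray(p):
    a=np.radians(25.7);R=np.array([[np.cos(a),-np.sin(a)],[np.sin(a),np.cos(a)]]);return ((np.array(p)*1000-[466.7,339])@R).round(0)
E
python3 - <<'E'
from h import *
s=Cam("side")
for n,p in dict(cross=(347,518),sq=(340,424)).items():
    w=s.plane(np.array([p])/1.5-.3,.053)[0];print(n,w,tray(w))
s.save("s_c2.png",(195,320,270,384),9)
E
```

```text
cross [0.51439724 0.43853593] [86. 69.]
sq [0.56113987 0.30427038] [ 70. -72.]
```

View pics/s_c2.png

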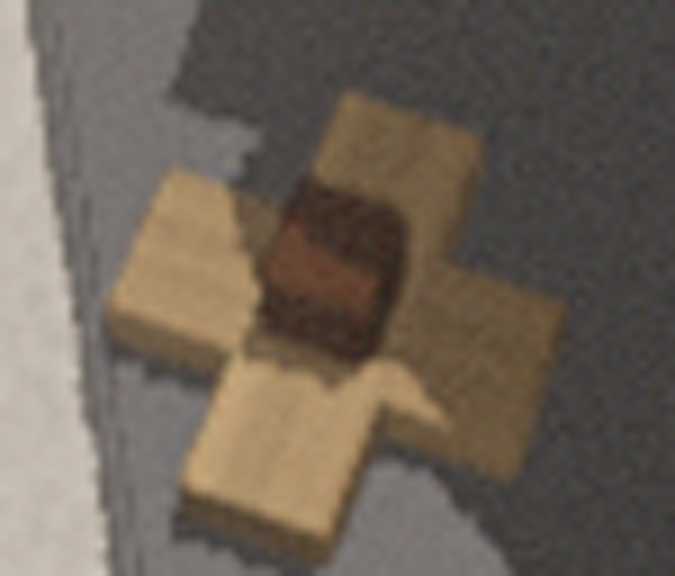

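It still lies flat inside the tray, at about (86, 69) mm in tray coordinates against limits of 115 and 120. Now the disc.

Call:
{"api": "jog_arm", "payload": {"moves": [[1, -0.025, 0.027, 0, 0, 0, 0], [1, -0.045, 0.048, 0.01, 0, 0, 0], [1, -0.0512, 0.0546, 0.035, 0, 0, 0], [1, -0.0512, 0.0546, 0.06, 0, 0, 0], [1, -0.0512, 0.0546, 0.085, 0, 0, 0], [1, -0.0512, 0.0546, 0.1, 0, 0, 0], [1, -0.0512, 0.0546, 0.106, 0, 0, 0], [1, -0.0512, 0.0546, 0.109, 0, 0, 0], [1, -0.0512, 0.0546, 0.11, 0, 0, 0], [1, -0.0512, 0.0546, 0.11, 0, 0, 0]]}}

```text
time_s: 58.65
tcp_pos: [0.3904, 0.3752, 0.031]
ee_rot: [[-0.117, -0.993, 0.001], [-0.993, 0.117, 0.001], [-0.001, -0.001, -1.0]]
wrist_force: [0.1, 0.1, -1.4]
gripper_width: 0.297
```

Call:
{"api": "jog_arm", "payload": {"moves": [[1, 0, 0, 0, 0, 0, 0], [1, 0, 0, 0, 0, 0, 0], [-1, 0, 0, 0, 0, 0, 0], [-1, 0, 0, 0, 0, 0, 0], [-1, 0, 0, 0, 0, 0, 0], [-1, 0, 0, 0, 0, 0, 0], [-1, 0, 0, 0, 0, 0, 0], [-1, 0, 0, -0.02, 0, 0, 0], [-1, 0, 0, -0.06, 0, 0, 0], [-1, 0, 0, -0.1, 0, 0, 0]]}}

```text
time_s: 59.48
tcp_pos: [0.3889, 0.3739, 0.1299]
ee_rot: [[-0.117, -0.993, -0.002], [-0.993, 0.117, -0.005], [0.005, 0.002, -1.0]]
wrist_force: [0.6, 1.3, -1.0]
gripper_width: 0.823
```

Call:
{"api": "jog_arm", "payload": {"moves": [[-1, 0, 0, -0.03, 0, 0, 0], [-1, 0.03, 0, -0.06, 0, 0, 0], [-1, 0.07, 0, -0.08, 0, 0, 0], [-1, 0.11, 0, -0.08, 0, 0, 0], [-1, 0.15, 0, -0.08, 0, 0, 0], [-1, 0.19, 0, -0.08, 0, 0, 0], [-1, 0.23, 0, -0.08, 0, 0, 0], [-1, 0.27, 0, -0.08, 0, 0, 0], [-1, 0.31, 0, -0.08, 0, 0, 0], [-1, 0.34, 0, -0.08, 0, 0, 0]]}}

```text
time_s: 60.32
tcp_pos: [0.3484, 0.035, 0.2104]
ee_rot: [[-0.117, -0.993, 0.0], [-0.993, 0.117, -0.0], [0.0, -0.0, -1.0]]
wrist_force: [-0.0, 0.4, -0.7]
gripper_width: 0.999
```

Run:
```python
from h import *
st()
t=Cam("top");t.save("t30.png",None,1.5)
s=Cam("side");s.save("s30.png",None,1.5)
```

```text
t 60.32 tcp [0.3484 0.035  0.2104] yaw -96.72 zax [ 0. -0. -1.] F [-0.   0.4 -0.7] w 87.0 j [ 33.  -6. -35.   0. -61. -40.]
```

View pics/t30.png

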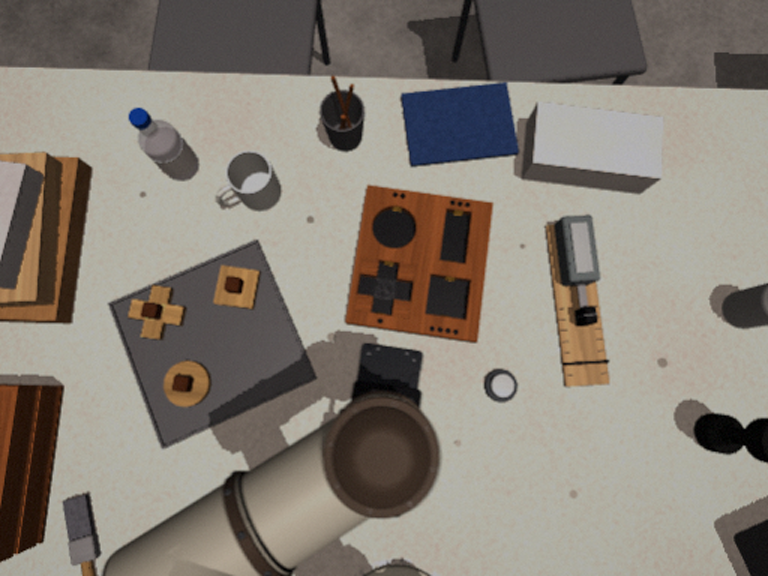

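View pics/s30.png

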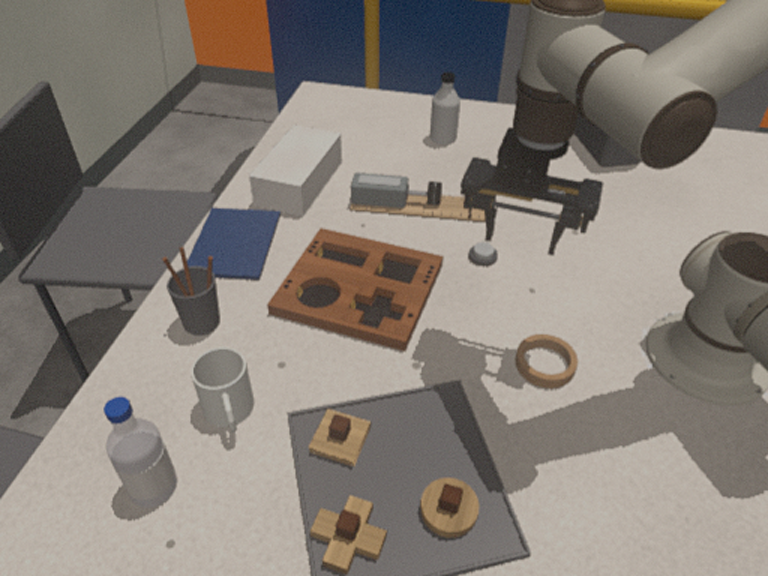

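Run:
```python
from h import *
t=Cam("top");s=Cam("side")
t.save("t31.png",(70,180,140,240),9)
for n,p in dict(cross=(150,311),sq=(233,285),disc=(182,383)).items():
    w=t.plane(np.array([p])/1.5-.3,.053)[0];print(n,w.round(3),tray(w))
for n,p in dict(cross=(347,518),sq=(340,423),disc=(451,492)).items():
    w=s.plane(np.array([p])/1.5-.3,.053)[0];print(n,w.round(3),tray(w))
```

```text
cross [0.511 0.437] [83. 69.]
sq [0.561 0.298] [ 67. -78.]
disc [0.391 0.371] [-55.  61.]
cross [0.514 0.439] [86. 69.]
sq [0.562 0.303] [ 70. -74.]
disc [0.39  0.373] [-54.  64.]
```

View pics/t31.png

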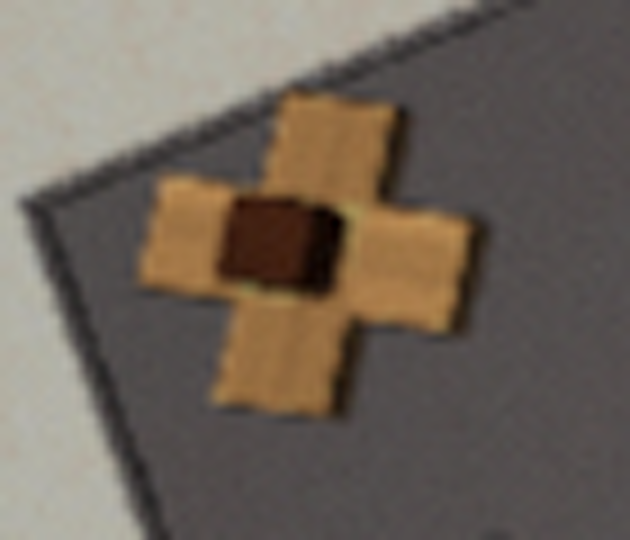

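The cross's upper arm corner (zoomed ≈285,92) comes very close to the rim. There is plenty of time, so I'll re-lay it further in.

Run:
```python
from h import *
t=Cam("top");s=Cam("side")
L=np.array([(47,17),(47,-17),(17,-47),(-17,-47),(-47,-17),(-47,17),(-17,47),(17,47)])/1000
W=t.plane(np.array([(285,92),(400,105),(472,220),(450,330),(335,415),(212,403),(142,285),(160,178)])/9+[69.5,179.5],.025);print("top",fit(W,L))
W=s.plane(np.array([(345,92),(482,135),(565,300),(515,475),(325,545),(183,487),(108,305),(172,170)])/9+[194.5,319.5],.025)
for k in range(4): print("side",fit(W,np.roll(L,2*k,axis=0)))
go(.512,.438,.15,263.3)
```

```text
top (array([513.6, 438.9]), np.float64(-6.2), np.float64(0.8))
side (array([512.5, 442. ]), np.float64(-97.0), np.float64(1.3))
side (array([512.5, 442. ]), np.float64(173.0), np.float64(1.3))
side (array([512.5, 442. ]), np.float64(83.0), np.float64(1.3))
side (array([512.5, 442. ]), np.float64(-7.0), np.float64(1.3))
shift [-0.4161 -0.1142  0.0604] rot [-0.001 -0.     0.001] dist 0.436
```

Call:
{"api": "jog_arm", "payload": {"moves": [[-1, -0.03, -0.008, 0, 0, 0, 0], [-1, -0.07, -0.019, 0, 0, 0, 0], [-1, -0.11, -0.03, 0, 0, 0, 0], [-1, -0.15, -0.041, 0, 0, 0, 0], [-1, -0.19, -0.052, 0, 0, 0, 0], [-1, -0.23, -0.063, 0, 0, 0, 0], [-1, -0.27, -0.074, 0, 0, 0, 0], [-1, -0.31, -0.085, 0, 0, 0, 0], [-1, -0.35, -0.096, 0, 0, 0, 0], [-1, -0.39, -0.107, 0, 0, 0, 0]]}}

```text
time_s: 61.45
tcp_pos: [0.5013, 0.4159, 0.2091]
ee_rot: [[-0.114, -0.993, -0.001], [-0.993, 0.114, -0.001], [0.002, 0.0, -1.0]]
wrist_force: [0.5, -0.3, 0.1]
gripper_width: 0.998
```

Run:
```python
from h import *
st();go(.513,.4405,.085,263.3)
```

```text
t 61.45 tcp [0.5013 0.4159 0.2091] yaw -96.55 zax [-0.001 -0.001 -1.   ] F [ 0.5 -0.3  0.1] w 86.8 j [ 54.  25.   3.   0. -68. -60.]
shift [-0.0259 -0.0088  0.1241] rot [ 0.    -0.002  0.003] dist 0.127
```

Call:
{"api": "jog_arm", "payload": {"moves": [[-1, -0.02, -0.008, 0.02, 0, 0, 0], [-1, -0.026, -0.009, 0.05, 0, 0, 0], [-1, -0.026, -0.009, 0.08, 0, 0, 0], [-1, -0.026, -0.009, 0.11, 0, 0, 0], [-1, -0.026, -0.009, 0.124, 0, 0, 0], [-1, -0.026, -0.009, 0.124, 0, 0, 0], [-1, -0.026, -0.009, 0.124, 0, 0, 0], [-1, -0.026, -0.009, 0.124, 0, 0, 0], [-1, -0.026, -0.009, 0.124, 0, 0, 0], [-1, -0.026, -0.009, 0.124, 0, 0, 0]]}}

```text
time_s: 62.28
tcp_pos: [0.5142, 0.438, 0.088]
ee_rot: [[-0.116, -0.993, 0.002], [-0.993, 0.116, 0.002], [-0.002, -0.002, -1.0]]
wrist_force: [0.3, -0.9, 0.6]
gripper_width: 0.998
```

Run:
```python
from h import *
st();go(.513,.4405,.032,263.3)
s=Cam("side");s.save("s32.png",(150,250,320,384),4.4)
```

```text
t 62.28 tcp [0.5142 0.438  0.088 ] yaw -96.68 zax [ 0.002  0.002 -1.   ] F [ 0.3 -0.9  0.6] w 86.8 j [ 54.  33.  -2.   0. -55. -61.]
shift [-0.0023  0.0016  0.056 ] rot [-0.002  0.002  0.   ] dist 0.056
```

View pics/s32.png

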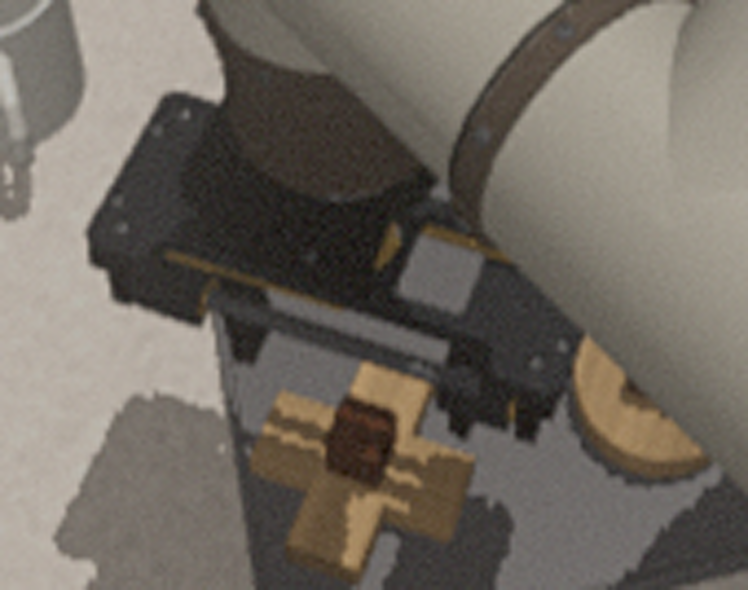

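Call:
{"api": "jog_arm", "payload": {"moves": [[-1, -0.002, 0.001, 0.02, 0, 0, 0], [-1, -0.002, 0.001, 0.04, 0, 0, 0], [-1, -0.002, 0.001, 0.055, 0, 0, 0], [-1, -0.002, 0.001, 0.055, 0, 0, 0], [1, -0.002, 0.001, 0.055, 0, 0, 0], [1, -0.002, 0.001, 0.055, 0, 0, 0], [1, -0.002, 0.001, 0.055, 0, 0, 0], [1, -0.002, 0.001, 0.055, 0, 0, 0], [1, -0.002, 0.001, 0.055, 0, 0, 0], [1, -0.002, 0.001, 0.055, 0, 0, 0]]}}

```text
time_s: 63.17
tcp_pos: [0.5131, 0.4393, 0.0318]
ee_rot: [[-0.117, -0.993, 0.001], [-0.993, 0.117, 0.0], [-0.0, -0.001, -1.0]]
wrist_force: [0.1, 0.0, -0.1]
gripper_width: 0.63
```

Call:
{"api": "jog_arm", "payload": {"moves": [[1, 0, 0, 0, 0, 0, 0], [1, 0, 0, 0, 0, 0, 0], [1, 0, 0, 0, 0, 0, 0], [1, 0, 0, 0, 0, 0, 0], [1, 0, 0, 0, 0, 0, 0], [1, 0, 0, 0, 0, 0, 0], [1, 0, 0, -0.01, 0, 0, 0], [1, 0.005, 0.006, -0.02, 0, 0, 0], [1, 0.013, 0.016, -0.02, 0, 0, 0], [1, 0.018, 0.021, -0.02, 0, 0, 0]]}}

```text
time_s: 64.0
tcp_pos: [0.4891, 0.4233, 0.0527]
ee_rot: [[-0.117, -0.993, 0.001], [-0.993, 0.117, 0.001], [-0.001, -0.0, -1.0]]
wrist_force: [-1.5, -0.1, -1.6]
gripper_width: 0.294
```

Run:
```python
from h import *
st()
```

```text
t 64.0 tcp [0.4891 0.4233 0.0527] yaw -96.7 zax [ 0.001  0.001 -1.   ] F [-1.5 -0.1 -1.6] w 25.6 j [ 55.  33.  -8.   0. -49. -62.]
```

Lower by 20 mm, release and retreat.

Call:
{"api": "jog_arm", "payload": {"moves": [[1, 0, 0, 0.008, 0, 0, 0], [1, 0, 0, 0.015, 0, 0, 0], [1, 0, 0, 0.019, 0, 0, 0], [1, 0, 0, 0.021, 0, 0, 0], [1, 0, 0, 0.021, 0, 0, 0], [1, 0, 0, 0.021, 0, 0, 0], [-1, 0, 0, 0.021, 0, 0, 0], [-1, 0, 0, 0.021, 0, 0, 0], [-1, 0, 0, 0.021, 0, 0, 0], [-1, 0, 0, 0.021, 0, 0, 0]]}}

```text
time_s: 64.83
tcp_pos: [0.49, 0.4236, 0.0294]
ee_rot: [[-0.117, -0.993, -0.0], [-0.993, 0.117, -0.001], [0.001, 0.0, -1.0]]
wrist_force: [0.0, -0.3, 0.4]
gripper_width: 0.518
```

Call:
{"api": "jog_arm", "payload": {"moves": [[-1, 0, 0, 0, 0, 0, 0], [-1, 0, 0, -0.02, 0, 0, 0], [-1, 0, 0, -0.06, 0, 0, 0], [-1, 0, 0, -0.1, 0, 0, 0], [-1, 0, 0, -0.14, 0, 0, 0], [-1, 0.03, 0.01, -0.18, 0, 0, 0], [-1, 0.07, 0.02, -0.18, 0, 0, 0], [-1, 0.11, 0.03, -0.18, 0, 0, 0], [-1, 0.15, 0.04, -0.18, 0, 0, 0], [-1, 0.19, 0.05, -0.18, 0, 0, 0]]}}

```text
time_s: 65.67
tcp_pos: [0.4188, 0.2434, 0.2103]
ee_rot: [[-0.116, -0.993, 0.0], [-0.993, 0.116, -0.0], [0.0, -0.0, -1.0]]
wrist_force: [1.3, -0.4, 0.1]
gripper_width: 0.998
```

Call:
{"api": "jog_arm", "payload": {"moves": [[-1, 0.04, 0.01, 0, 0, 0, 0], [-1, 0.08, 0.02, 0, 0, 0, 0], [-1, 0.12, 0.03, 0, 0, 0, 0], [-1, 0.16, 0.04, 0, 0, 0, 0], [-1, 0.19, 0.05, 0, 0, 0, 0], [-1, 0.2, 0.05, 0, 0, 0, 0], [-1, 0.2, 0.05, 0, 0, 0, 0], [-1, 0.2, 0.05, 0, 0, 0, 0], [-1, 0.2, 0.05, 0, 0, 0, 0], [-1, 0.2, 0.05, 0, 0, 0, 0]]}}

```text
time_s: 66.5
tcp_pos: [0.3474, 0.0533, 0.2103]
ee_rot: [[-0.116, -0.993, -0.0], [-0.993, 0.116, -0.001], [0.001, -0.0, -1.0]]
wrist_force: [-0.3, -0.6, -0.2]
gripper_width: 1.001
```

Run:
```python
from h import *
st()
t=Cam("top");t.save("t33.png",None,1.5)
s=Cam("side");s.save("s33.png",None,1.5)
```

```text
t 66.5 tcp [0.3474 0.0533 0.2103] yaw -96.64 zax [-0.    -0.001 -1.   ] F [-0.3 -0.6 -0.2] w 87.0 j [ 36.  -6. -35.   0. -61. -42.]
```

View pics/t33.png

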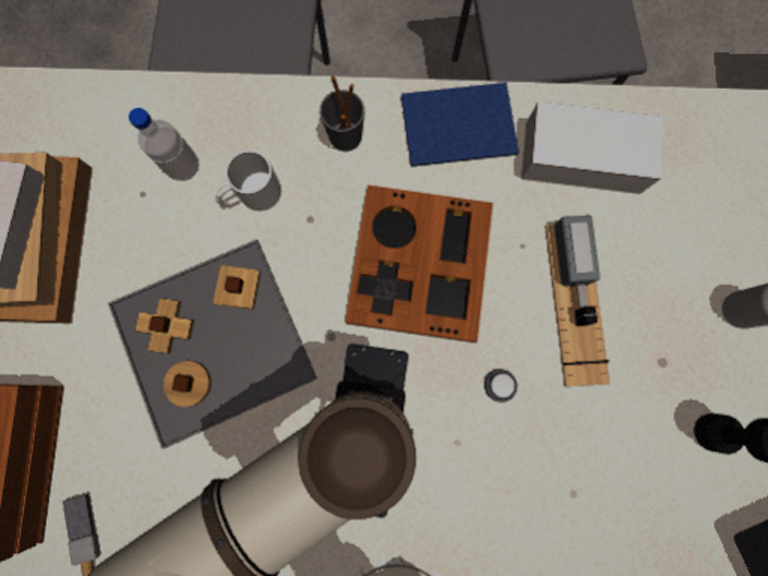

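View pics/s33.png

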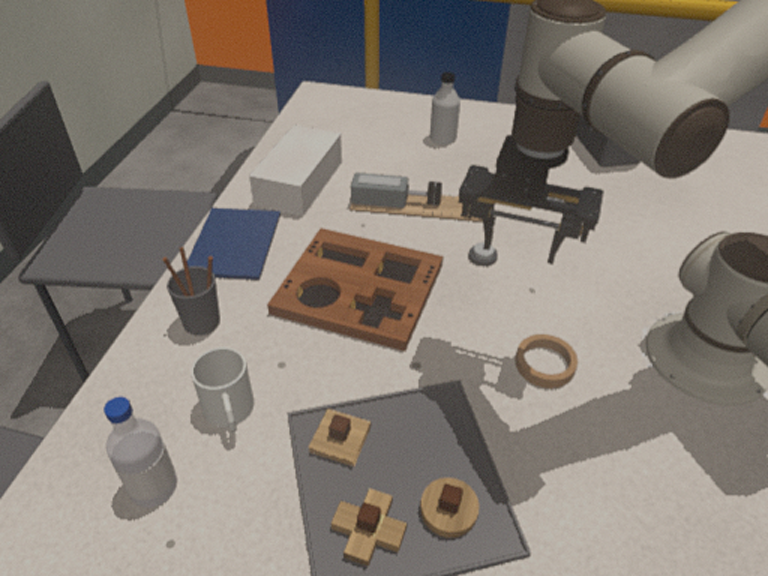

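All three pieces lie flat and well inside the tray (top zoomed: cross 162,325, disc 186,384, square 236,286). The gauge is home, the counter is up, the mug is standing and the gripper is clear. Handing in.

Run:
```python
from station import *
print(finish_job())
```

```text
the job is handed in; nothing more can be done
None
```

I completed the full round and handed it in at about 66.5 s of the 210 s; the hand-in reported no verdict.

- **Gauge:** On the first pull the grip slackened at the mark and the gauge snapped home. I regrasped and drew it out again. It held at about 79.4 mm (about 10 N) for roughly 2.5 s, and I then let it back home.
- **Pieces:** The oblong was missing, so recess 3 stayed empty. I pressed the cross, disc and square home in that order, each with 13–18 N. They looked flush in the camera pictures, and the finger heights agreed.
- **Counter:** Pressed to its stop with all three pieces in (fingertips 16.2 mm above the table, 17 N), then released.
- **Clearing:** All three pieces went back into the tray. The cross was then knocked about 2 cm, to close by the rim, so I picked it up again and laid it further in.

In the last pictures the three pieces lie flat, well inside the tray. The gauge is home, the counter is up, the mug is standing and the gripper touches nothing.

One thing disagreed: the two cameras differed by 2–4 mm in y. I took the average and checked the fit in the pictures before each insertion; all three went in without sticking.

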